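# Set and load the choke chute

### The job

Set up the sloped chute and load it: pack the foot of the lane with whichever spacers (20, 30 and 40 mm thick) together come nearest to filling it from the stop plate to the pointer's line, bars across the lane, and put the spacers you do not need in the spacer tray. Above the spacers set every choke upright on the slope, its 60 mm side across the lane, and let it slide down, so that the chokes stand in one closed-up row with the lowest resting on the spacers, at the pointer. Leave the pointer as it is set and the other things on the bench alone.

Things in the scene. Friction and masses are not known exactly. Their poses are not given: they have to be found in the camera images.
- lane: slippery aluminium lane of the fixed chute: 310 mm long, 66 inside, walls 8 high, 4 thick, inclined 0.45 rad, down to the robot's left. Parts slide to the upright stop plate (53 mm high) at its lower end. Origin: lane floor, mid-width, at the stop's face; x up the slope, y across, z square off the floor. Floor is 34 mm over the bench at the stop, 169 mm at the open upper end
- pointer (a joint): setting pointer: small black block with a white line, on the robot's side of the lane just outside the wall, its top 9 mm (white line 12 mm) above the lane floor; value: distance of its line up the slope from the stop face, m (0.022 to 0.074). It is stiff and must stay as set
- pointer_line (a point): the place on the lane's middle line level with the pointer's white line, on the lane floor; same axes as the lane
- tray: flat open plastic spacer tray, 100 x 100 mm outside, walls 4 mm thick and 16 mm high, fixed on the bench at the right; origin: centre of its underside, floor 4 mm thick, z up
- choke_0_mid (a point): choke on a steel foot plate 48 (own x) x 60 (y) x 4 mm; on it a dark laminated core 44 (x) x 20 (y), round that a copper coil 26 (x) x 34 (y), 14 to 46 mm high, to be gripped across its 34 mm; 56 mm high in all, 0.14 to 0.28 kg. Point: its centre, 28 mm over the underside, z up; both ends alike. Three or four chokes are present, the others absent
- choke_1_mid (a point): choke on a steel foot plate 48 (own x) x 60 (y) x 4 mm; on it a dark laminated core 44 (x) x 20 (y), round that a copper coil 26 (x) x 34 (y), 14 to 46 mm high, to be gripped across its 34 mm; 56 mm high in all, 0.14 to 0.28 kg. Point: its centre, 28 mm over the underside, z up; both ends alike. Three or four chokes are present, the others absent
- choke_2_mid (a point): choke on a steel foot plate 48 (own x) x 60 (y) x 4 mm; on it a dark laminated core 44 (x) x 20 (y), round that a copper coil 26 (x) x 34 (y), 14 to 46 mm high, to be gripped across its 34 mm; 56 mm high in all, 0.14 to 0.28 kg. Point: its centre, 28 mm over the underside, z up; both ends alike. Three or four chokes are present, the others absent
- choke_3_mid (a point): choke on a steel foot plate 48 (own x) x 60 (y) x 4 mm; on it a dark laminated core 44 (x) x 20 (y), round that a copper coil 26 (x) x 34 (y), 14 to 46 mm high, to be gripped across its 34 mm; 56 mm high in all, 0.14 to 0.28 kg. Point: its centre, 28 mm over the underside, z up; both ends alike. Three or four chokes are present, the others absent
- spacer_20_mid (a point): aluminium spacer 20 mm thick (own x), 60 mm long (own y): a bar 20 mm high with a black grip fin on its middle, 14 mm wide (y), 20 mm (x), from 20 to 52 mm high; grip the fin across its 14 mm. About 90 g. Point: its centre, 26 mm over its underside, z up
- spacer_30_mid (a point): aluminium spacer 30 mm thick (own x), 60 mm long (own y): a bar 20 mm high with a black grip fin on its middle, 14 mm wide (y), 30 mm (x), from 20 to 52 mm high; grip the fin across its 14 mm. About 110 g. Point: its centre, 26 mm over its underside, z up
- spacer_40_mid (a point): aluminium spacer 40 mm thick (own x), 60 mm long (own y): a bar 20 mm high with a black grip fin on its middle, 14 mm wide (y), 40 mm (x), from 20 to 52 mm high; grip the fin across its 14 mm. About 130 g. Point: its centre, 26 mm over its underside, z up
- wound_coil_a: bystander: small copper-wound bobbin, 44 mm diameter, 24 mm high, at the left; leave alone
- wound_coil_b: bystander: another such bobbin, behind the upper end of the chute; leave alone

How it is judged:
At the end, for the whole second after the job is handed in: All chokes at rest flat in the lane, square within 0.15 rad, in a closed row (centres under 54 mm apart), the lowest one's lower face within 8 mm of the pointer's line. Each spacer lies flat across the foot of the lane (centre under 95 mm from the stop) or within the tray (x of choke_0_mid in the frame of lane between 0.003 and 0.29 m and y of choke_0_mid in the frame of lane between -0.008 and 0.008 m and z of choke_0_mid in the frame of lane between 0.023 and 0.033 m and angle between the z axis of each of choke_0_mid, choke_1_mid, choke_2_mid, choke_3_mid and the z axis of lane, either way round below 0.12 rad and angle between the y axis of each of choke_0_mid, choke_1_mid, choke_2_mid, choke_3_mid and the y axis of lane, either way round below 0.15 rad and (x of choke_0_mid in the frame of pointer_line between 0.016 and 0.032 m or distance between choke_0_mid and choke_1_mid below 0.054 m or distance between choke_0_mid and choke_2_mid below 0.054 m or distance between choke_0_mid and choke_3_mid below 0.054 m) and linear speed of each of choke_0, choke_1, choke_2, choke_3, spacer_20, spacer_30, spacer_40 below 0.02 m/s and x of choke_1_mid in the frame of lane between 0.003 and 0.29 m and y of choke_1_mid in the frame of lane between -0.008 and 0.008 m and z of choke_1_mid in the frame of lane between 0.023 and 0.033 m and (x of choke_1_mid in the frame of pointer_line between 0.016 and 0.032 m or distance between choke_1_mid and choke_0_mid below 0.054 m or distance between choke_1_mid and choke_2_mid below 0.054 m or distance between choke_1_mid and choke_3_mid below 0.054 m) and x of choke_2_mid in the frame of lane between 0.003 and 0.29 m and y of choke_2_mid in the frame of lane between -0.008 and 0.008 m and z of choke_2_mid in the frame of lane between 0.023 and 0.033 m and (x of choke_2_mid in the frame of pointer_line between 0.016 and 0.032 m or distance between choke_2_mid and choke_0_mid below 0.054 m or distance between choke_2_mid and choke_1_mid below 0.054 m or distance between choke_2_mid and choke_3_mid below 0.054 m) and x of choke_3_mid in the frame of lane between 0.003 and 0.29 m and y of choke_3_mid in the frame of lane between -0.008 and 0.008 m and z of choke_3_mid in the frame of lane between 0.023 and 0.033 m and (x of choke_3_mid in the frame of pointer_line between 0.016 and 0.032 m or distance between choke_3_mid and choke_0_mid below 0.054 m or distance between choke_3_mid and choke_1_mid below 0.054 m or distance between choke_3_mid and choke_2_mid below 0.054 m) and (x of choke_0_mid in the frame of pointer_line between 0.016 and 0.032 m or x of choke_1_mid in the frame of pointer_line between 0.016 and 0.032 m or x of choke_2_mid in the frame of pointer_line between 0.016 and 0.032 m or x of choke_3_mid in the frame of pointer_line between 0.016 and 0.032 m) and ((x of spacer_20_mid in the frame of lane between 0.003 and 0.095 m and y of spacer_20_mid in the frame of lane between -0.008 and 0.008 m and z of spacer_20_mid in the frame of lane between 0.021 and 0.031 m and angle between the z axis of spacer_20_mid and the z axis of lane, either way round below 0.12 rad and angle between the y axis of spacer_20_mid and the y axis of lane, either way round below 0.15 rad) or (x of spacer_20_mid in the frame of tray between -0.045 and 0.045 m and y of spacer_20_mid in the frame of tray between -0.045 and 0.045 m and z of spacer_20_mid in the frame of tray below 0.045 m)) and ((x of spacer_30_mid in the frame of lane between 0.003 and 0.095 m and y of spacer_30_mid in the frame of lane between -0.008 and 0.008 m and z of spacer_30_mid in the frame of lane between 0.021 and 0.031 m and angle between the z axis of spacer_30_mid and the z axis of lane, either way round below 0.12 rad and angle between the y axis of spacer_30_mid and the y axis of lane, either way round below 0.15 rad) or (x of spacer_30_mid in the frame of tray between -0.045 and 0.045 m and y of spacer_30_mid in the frame of tray between -0.045 and 0.045 m and z of spacer_30_mid in the frame of tray below 0.045 m)) and ((x of spacer_40_mid in the frame of lane between 0.003 and 0.095 m and y of spacer_40_mid in the frame of lane between -0.008 and 0.008 m and z of spacer_40_mid in the frame of lane between 0.021 and 0.031 m and angle between the z axis of spacer_40_mid and the z axis of lane, either way round below 0.12 rad and angle between the y axis of spacer_40_mid and the y axis of lane, either way round below 0.15 rad) or (x of spacer_40_mid in the frame of tray between -0.045 and 0.045 m and y of spacer_40_mid in the frame of tray between -0.045 and 0.045 m and z of spacer_40_mid in the frame of tray below 0.045 m))); the robot touches nothing.
It fails at once if a bystander (wound bobbin) is pushed more than 5 cm (distance of any of wound_coil_a, wound_coil_b from where it was at the start of the episode above 0.05 m).
It fails at once if the pointer is shifted from its setting by more than 5 mm (distance of pointer_line from where it was at the start of the episode above 0.005 m).
Of choke_0, choke_1, choke_2, choke_3 only 3 to 4 are there at a start; the rules pass over those that are not, and their reading is None.
At some moment in a run one of choke_0, choke_1, choke_2, choke_3 may be knocked a few centimetres aside while the robot is not near it.
It also fails if it takes over 200 s, if anything falls off the work surface, if the arm or the gripper's body presses on something with over 40 N, if the wrist force passes 120 N, or if a joint passes its speed limit or range.

### The arm

A 6-joint arm with a two-finger parallel gripper is mounted at the origin on a cart in front of the work surface, level with it; the furniture and walls round the work are solid. World frame = base frame: x ahead of the robot, y to its left, z up, the work surface at z = 0. Lengths are in m, angles in rad, forces in N, time in s.
With the tool pointing down it reaches from about 0.3 to 0.825 m from the base axis. Payload 5.4 kg.
Tool frame: the origin (TCP) lies between the finger pads; the fingertips stand 25 mm ahead of it and the grasp point (between the pads) lies 6 mm ahead of it (ctrl.tcp_to_tips is the distance from the TCP to the fingertips, in m); z points along the fingers, y is the direction in which the jaws open and shut (so a half turn about z gives the same grasp; the last joint's range is limited). The gripper opens to 92 mm and grips with 3 to 60 N. Pads are 20 mm wide; open, the fingers measure 128 mm over their backs; the gripper's body (75 mm by 189 mm) begins 69 mm behind the grasp point.
Start: joints at [-1.354, 0.158, 1.597, -0, 1.386, -0.21], TCP at [0.238, -0.523, 0.202] pointing down, gripper open.
Joint ranges: [-2.91, 2.91], [-0.94, 2.29], [0.18, 2.7], [-1.29, 4.43], [0.17, 2.64], [-3, 3]. Speed limits (rad/s): [2.57, 2.57, 3.14, 3.14, 3.14, 3.14].

### API

Orientations are given as a 3x3 rotation matrix whose columns are the frame's x, y, z axes.
In Python, from workcell import ctrl gives the robot as it stands.
- The arm moves only by the tool apply_moves, never from a script. Its argument "targets" is a list of rows, each a list of 3 entries, a list of its own where there are three numbers: the finger opening in mm, from 0 to 91.9, then the shift along the tool's x, y, z in mm, then the turn, a rotation vector about the tool's x, y, z in degrees. In form: [[claw, [tx, ty, tz], [rx, ry, rz]], ...]. A call has 1 to 5 rows; each row shifts and turns the commanded pose from where the row before left it, along the tool's axes as they then stand; what a row does not reach is not made up. A row lasts 1/12 s, in which the tool goes at most 41.7 mm and 7.16 degrees, less where a joint would pass 70% of its speed; a pose out of reach is approached as far as the arm can. A call with a gripper value outside its range is refused whole. The fingers move at their own pace and stop on an object; "force" is the grip in N (left out, the last holds). Time passes only in rows, so rows that do not move let the fingers close. It gives the time, the measured TCP pose, the force and the opening at its end, in the units of the state.
- ctrl.sense(): the state, without advancing time (a new reading comes with each control period).
- ctrl.camera(name): name is "scene" or "top" or "wrist"; returns a dict with "img" (420x560x3 uint8, red, green, blue), "fx", "fy", "cx", "cy" (pixels), "D" ([k1, k2, p1, p2, k3] as OpenCV has them; the pictures are not rectified), "rvec" (rotation vector, rad) and "tvec" (3), from world to camera coordinates, as OpenCV has them. Camera axes: x right, y down, z forward; pixel columns grow to the right and rows downward; lengths in m; the calibration is good to about 2 mm. A picture is of the moment at which its call begins. There is no depth.
- ctrl.hand_in(): hands the job in, once; it reports no verdict.
The state is a dict: "time_s": time; "qpos": joint angles; "qd": joint speeds; "joint_efforts": joint torques, N m; "position": TCP position; "orientation": TCP orientation; "ft_force": force on the tool from outside, world axes, zero at the start; "moment": the same for the moment, N m; "grip_width": finger opening in m.
Only numpy, scipy, OpenCV 4.12 (cv2) and the standard library are available. Lean on these libraries where they do the work, as an engineer would, in place of code of your own. Each camera call takes 0.05 s, during which the arm holds its last target.

## Working session

There is one attempt and no reset: what is moved stays moved. The work goes in short steps, Python scripts to look and compute and a tool call to move; the robot and the scene stay as the last step left them, time stands still between calls to the robot, and variables do not carry over. Pictures are saved under pics/ and viewed, and the job is handed in when it is done.

Besides the shell and the picture viewer there is one more tool, called after "Emit:" by a JSON object that holds its "name" and its "arguments", one argument or row to a line. apply_moves: Moves the arm, as the interface text tells. Its arguments: {"type":"object","properties":{"targets":{"type":"array","items":{"type":"array"}},"force":{"type":"number"}},"required":["targets"]}

```bash
mkdir -p pics; ls
cat > h.py <<'E'
import numpy as np, cv2
from workcell import ctrl
def cam(n):
    c=ctrl.camera(n); c['K']=np.array([[c['fx'],0,c['cx']],[0,c['fy'],c['cy']],[0,0,1.]]); c['R']=cv2.Rodrigues(np.array(c['rvec'],float))[0]; c['t']=np.array(c['tvec'],float).ravel(); c['Dv']=np.array(c['D'],float)
    return c
def save(c,fn): cv2.imwrite('pics/'+fn,cv2.cvtColor(c['img'],cv2.COLOR_RGB2BGR))
def ray(c,uv):
    p=cv2.undistortPoints(np.array(uv,float).reshape(-1,1,2),c['K'],c['Dv']).reshape(-1,2)
    d=np.c_[p,np.ones(len(p))]@c['R']; o=-c['R'].T@c['t']; return o,d
def onz(c,uv,z):
    o,d=ray(c,uv); return o+d*((z-o[2])/d[:,2])[:,None]
def onplane(c,uv,p,n):
    o,d=ray(c,uv); return o+d*(((np.array(p)-o)@n)/(d@n))[:,None]
def proj(c,P):
    return cv2.projectPoints(np.array(P,float).reshape(-1,3),np.array(c['rvec'],float),c['t'],c['K'],c['Dv'])[0].reshape(-1,2)
def tri(c1,u1,c2,u2):
    o1,d1=ray(c1,u1);o2,d2=ray(c2,u2);out=[]
    for a,b in zip(d1,d2):
        s=np.linalg.lstsq(np.c_[a,-b],o2-o1,rcond=None)[0]; p,q=o1+a*s[0],o2+b*s[1]; out.append(np.r_[(p+q)/2,np.linalg.norm(p-q)])
    return np.array(out)
E
python3 - <<'E'
from h import *
np.set_printoptions(precision=4,suppress=True)
for n in ['scene','top','wrist']:
    c=cam(n); save(c,n+'0.png'); print(n,c['K'][0,0],'pos',-c['R'].T@c['t'],'fwd',c['R'][2])
s=ctrl.sense(); print(s)
E
```

```text
pics
scene 537.2081648935427 pos [-0.2876  1.0641  0.6509] fwd [ 0.5803 -0.7022 -0.4125]
top 481.9056052590232 pos [0.3187 0.057  1.5128] fwd [ 0.1677 -0.0045 -0.9858]
wrist 359.9806313215215 pos [ 0.3101 -0.4898  0.3855] fwd [-0.2514 -0.1122 -0.9614]
{'time_s': 0.15, 'qpos': array([-1.3541,  0.1589,  1.5979,  0.    ,  1.3862, -0.2101]), 'qd': array([ 0.0007, -0.002 , -0.0041,  0.0013, -0.002 , -0.0011]), 'joint_efforts': array([  0.    , -38.5916, -32.2434,   0.07  ,   0.0351,  -0.0001]), 'position': array([ 0.2379, -0.5229,  0.2013]), 'orientation': array([[ 0.9103,  0.414 , -0.0003],
       [ 0.414 , -0.9103,  0.0014],
       [ 0.0003, -0.0014, -1.    ]]), 'ft_force': array([ 0.4803,  0.4144, -0.423 ]), 'moment': array([0.0434, 0.006 , 0.0135]), 'grip_width': 0.09211198764774944}
```

The top view shows four chokes near (190,248), (240,247), (359,270) and (396,278). The spacers are near (217,268), (277,251) and (312,247). The chute spans (235..337,190) and the tray is at (375,230). I'll zoom in on these.

```bash
python3 - <<'E'
import cv2
a=cv2.imread('pics/top0.png')
cv2.imwrite('pics/t1.png',cv2.resize(a[230:290,170:330],None,fx=5,fy=5,interpolation=cv2.INTER_CUBIC))
cv2.imwrite('pics/t2.png',cv2.resize(a[200:300,330:430],None,fx=5,fy=5,interpolation=cv2.INTER_CUBIC))
cv2.imwrite('pics/t3.png',cv2.resize(a[160:220,220:350],None,fx=6,fy=6,interpolation=cv2.INTER_CUBIC))
b=cv2.imread('pics/scene0.png')
cv2.imwrite('pics/s1.png',cv2.resize(b[150:250,220:350],None,fx=6,fy=6,interpolation=cv2.INTER_CUBIC))
E
python3 - <<'E'
from h import *
np.set_printoptions(precision=4,suppress=True)
c=cam('top')
def t1(u,v): return (170+u/5,230+v/5)
def t2(u,v): return (330+u/5,200+v/5)
def t3(u,v): return (220+u/6,160+v/6)
print('chokes tops', onz(c,[t1(90,88),t1(350,88),t2(160,352),t2(340,385)],.056))
print('spacer fins', onz(c,[t1(230,190),t1(533,105),t1(722,87)],.052))
print('tray', onz(c,[t2(145,80),t2(298,62),t2(322,213),t2(170,235)],.012))
print('lane low', onz(c,[t3(122,130),t3(124,260)],.04))
print('lane up', onz(c,[t3(688,58),t3(694,208)],.175))
print('ptr', onz(c,[t3(208,275)],.055))
print('bob',onz(c,[(161,236),(329,145)],.024))
E
```

```text
chokes tops [[ 0.4286  0.3105  0.056 ]
 [ 0.4293  0.1536  0.056 ]
 [ 0.3624 -0.2133  0.056 ]
 [ 0.3431 -0.3208  0.056 ]]
spacer fins [[ 0.368   0.225   0.052 ]
 [ 0.4198  0.0431  0.052 ]
 [ 0.4311 -0.0714  0.052 ]]
tray [[ 0.5334 -0.2165  0.012 ]
 [ 0.5453 -0.3135  0.012 ]
 [ 0.45   -0.3251  0.012 ]
 [ 0.436  -0.2296  0.012 ]]
lane low [[0.6361 0.1568 0.04  ]
 [0.5675 0.1547 0.04  ]]
lane up [[ 0.6433 -0.1207  0.175 ]
 [ 0.5707 -0.1223  0.175 ]]
ptr [[0.5574 0.1107 0.055 ]]
bob [[ 0.4665  0.4008  0.024 ]
 [ 0.7609 -0.124   0.024 ]]
```

```bash
cat >> h.py <<'E'
from scipy.spatial.transform import Rotation as Ro
LR=None
def Rdown(yaw): # tool x at yaw, z down
    x=np.array([np.cos(yaw),np.sin(yaw),0]); z=np.array([0,0,-1.]); return np.c_[x,np.cross(z,x),z]
def plan(wps,claw,dec=0,start=None):
    """wps list of (pos,R); straight legs; prints rows with rounding, feedback on rounding"""
    s=ctrl.sense(); p=np.array(s['position']); R=np.array(s['orientation'])
    if start: p,R=start
    k=0
    for gp,gR in wps:
        gp=np.array(gp,float)
        rv=Ro.from_matrix(R.T@gR).as_rotvec(degrees=True)
        n=int(max(np.ceil(np.linalg.norm(gp-p)*1000/40),np.ceil(np.linalg.norm(rv)/7.0),1)); rows=[]
        for i in range(n):
            rem=n-i
            t=np.round(R.T@(gp-p)*1000/rem,dec); rv=np.round(Ro.from_matrix(R.T@gR).as_rotvec(degrees=True)/rem,1)
            p=p+R@t/1000; R=R@Ro.from_rotvec(rv,degrees=True).as_matrix()
            rows.append([claw,[float(x)+0 for x in t],[float(x)+0 for x in rv]])
        for j in range(0,n,5): print(rows[j:j+5])
        print('  -> end err mm',np.round((gp-p)*1000,1),'deg',np.round(Ro.from_matrix(R.T@gR).magnitude()*57.3,2))
    s
def st():
    s=ctrl.sense(); R=s['orientation']; print('t',round(s['time_s'],2),'p',np.round(s['position'],4),'x',np.round(R[:,0],3),'z',np.round(R[:,2],3),'F',np.round(s['ft_force'],1),'w',round(s['grip_width']*1000,1),'q',np.round(s['qpos'],2))
E
python3 - <<'E'
from h import *
plan([((.25,-.30,.27),Rdown(.8)),((.52,.0,.26),Rdown(np.pi/2))],90)
E
```

```text
[[90, [17.0, -33.0, -11.0], [0.0, 0.0, -3.6]], [90, [19.0, -32.0, -11.0], [0.0, 0.0, -3.6]], [90, [21.0, -31.0, -12.0], [0.0, 0.0, -3.5]], [90, [23.0, -29.0, -11.0], [0.0, 0.0, -3.6]], [90, [25.0, -28.0, -12.0], [0.0, 0.0, -3.5]]]
[[90, [27.0, -25.0, -11.0], [-0.1, 0.0, -3.6]]]
  -> end err mm [-0.3  0.4  0.3] deg 0.06
[[90, [37.0, -1.0, 1.0], [0.0, 0.0, -4.0]], [90, [37.0, 1.0, 1.0], [0.0, 0.0, -4.0]], [90, [36.0, 4.0, 1.0], [0.0, 0.0, -4.0]], [90, [36.0, 6.0, 1.0], [0.0, 0.0, -4.0]], [90, [36.0, 9.0, 1.0], [0.0, 0.0, -4.0]]]
[[90, [35.0, 11.0, 1.0], [0.0, 0.0, -4.0]], [90, [34.0, 14.0, 1.0], [0.0, 0.0, -4.0]], [90, [33.0, 16.0, 1.0], [0.0, 0.0, -4.0]], [90, [32.0, 18.0, 1.0], [0.0, 0.0, -4.0]], [90, [30.0, 20.0, 0.0], [0.0, 0.0, -4.1]]]
[[90, [29.0, 22.0, 1.0], [0.1, 0.0, -4.0]]]
  -> end err mm [0.2 0.5 0.1] deg 0.07
```

Emit:
{"name": "apply_moves", "arguments": {
  "targets": [
    [90, [17, -33, -11], [0, 0, -3.6]],
    [90, [19, -32, -11], [0, 0, -3.6]],
    [90, [21, -31, -12], [0, 0, -3.5]],
    [90, [23, -29, -11], [0, 0, -3.6]],
    [90, [25, -28, -12], [0, 0, -3.5]]
  ]
}}

```text
time_s: 0.62
position: [0.247, -0.3354, 0.2589]
orientation: [[0.738, 0.674, -0.0], [0.674, -0.738, 0.001], [0.001, -0.001, -1.0]]
ft_force: [1.1, 0.2, 0.5]
grip_width: 0.0901
```

Emit:
{"name": "apply_moves", "arguments": {
  "targets": [
    [90, [27, -25, -11], [0, 0, -3.6]],
    [90, [37, -1, 1], [0, 0, -4]],
    [90, [37, 1, 1], [0, 0, -4]],
    [90, [36, 4, 1], [0, 0, -4]],
    [90, [36, 6, 1], [0, 0, -4]]
  ]
}}

```text
time_s: 1.03
position: [0.3495, -0.1903, 0.2662]
orientation: [[0.469, 0.883, 0.001], [0.883, -0.469, -0.001], [-0.0, 0.001, -1.0]]
ft_force: [1.2, -1.7, -0.1]
grip_width: 0.0905
```

Emit:
{"name": "apply_moves", "arguments": {
  "targets": [
    [90, [36, 9, 1], [0, 0, -4]],
    [90, [35, 11, 1], [0, 0, -4]],
    [90, [34, 14, 1], [0, 0, -4]],
    [90, [33, 16, 1], [0, 0, -4]],
    [90, [32, 18, 1], [0, 0, -4]]
  ]
}}

```text
time_s: 1.45
position: [0.4727, -0.0532, 0.2609]
orientation: [[0.138, 0.99, 0.0], [0.99, -0.138, -0.0], [-0.0, 0.0, -1.0]]
ft_force: [-0.3, -1.2, 0.6]
grip_width: 0.0898
```

Emit:
{"name": "apply_moves", "arguments": {
  "targets": [
    [90, [30, 20, 0], [0, 0, -4]],
    [90, [29, 22, 0], [0, 0, -4]],
    [90, [0, 0, 0], [0, 0, 0]]
  ]
}}

```text
time_s: 1.7
position: [0.522, 0.0036, 0.26]
orientation: [[-0.005, 1.0, -0.0], [1.0, 0.005, 0.002], [0.002, -0.0, -1.0]]
ft_force: [0.1, 0.8, -0.7]
grip_width: 0.0899
```

Run:
```python
from h import *
st(); c=cam('wrist'); save(c,'w1.png'); print(-c['R'].T@c['t']); import pickle; pickle.dump(c,open('w1.pkl','wb'))
```

```text
t 1.7 p [0.522  0.0036 0.26  ] x [-0.005  1.     0.002] z [-0.     0.002 -1.   ] F [ 0.1  0.8 -0.7] w 89.9 q [-0.23 -0.01  1.66  0.    1.49 -0.23]
[0.52280721 0.08225327 0.44454616]
```

The lane foot is near (330–397, 28) and the pointer line near (330, 67). The 20 mm spacer is at (200,136), another spacer is at (216,226), and a choke is at (207,35). I'll move in for a closer view of the foot.

Emit:
{"name": "apply_moves", "arguments": {
  "targets": [
    [90, [35, 13, 10], [0, 0, 0]],
    [90, [35, 13, 10], [0, 0, 0]],
    [90, [30, 14, 10], [0, 0, 0]],
    [90, [0, 0, 0], [0, 0, 0]]
  ]
}}

```text
time_s: 2.08
position: [0.5595, 0.1026, 0.2283]
orientation: [[0.0, 1.0, -0.004], [1.0, -0.0, 0.002], [0.002, -0.004, -1.0]]
ft_force: [0.1, -0.5, -0.1]
grip_width: 0.09
```

Run:
```python
from h import *
st(); c=cam('wrist'); save(c,'w2.png'); print(-c['R'].T@c['t']); import pickle; pickle.dump(c,open('w2.pkl','wb'))
a=cv2.imread('pics/w2.png'); cv2.imwrite('pics/w2a.png',cv2.resize(a[60:240,250:410],None,fx=3.3,fy=3.3,interpolation=cv2.INTER_CUBIC))
```

```text
t 2.08 p [0.5595 0.1026 0.2283] x [0.    1.    0.002] z [-0.004  0.002 -1.   ] F [ 0.1 -0.5 -0.1] w 90.0 q [-0.03  0.13  1.58  0.    1.44 -0.03]
[0.56136132 0.18128043 0.41275257]
```

```bash
cat > lane.py <<'E'
from h import *
import pickle
np.set_printoptions(precision=4,suppress=True)
c=pickle.load(open('w2.pkl','rb'))
z=lambda x,y:(250+(x+.5)/3.3-.5,60+(y+.5)/3.3-.5)
L,Rr=onz(c,[z(151,223),z(363,218)],.034)
print('foot',L,Rr,np.linalg.norm(L-Rr), np.arctan2(*( (Rr-L)[[1,0]])))
O=(L+Rr)/2
def frame(yaw,O):
    y=np.array([np.cos(yaw),np.sin(yaw),0]); h=np.array([np.sin(yaw),-np.cos(yaw),0])
    x=h*np.cos(.45)+np.array([0,0,np.sin(.45)]); n=np.cross(x,y); return np.c_[x,y,n]
yaw=np.arctan2(*((Rr-L)[[1,0]]))
for it in range(3):
    F=frame(yaw,O)
    e=onplane(c,[z(151,223),z(162,590),z(363,218),z(388,590)],O,F[:,2])
    q=(e-O)@F; print('edges lane',q)
    yaw+= -np.mean([(q[1]-q[0])[1]/(q[1]-q[0])[0],(q[3]-q[2])[1]/(q[3]-q[2])[0]]) *-1*-1
    print('yaw',yaw)
for y_ in (120,140,158):
    p=onplane(c,[z(y_,363)],O+.012*F[:,2],F[:,2]); print('ptr lane',(p-O)@F)
E
python3 lane.py
```

```text
foot [0.5684 0.1582 0.034 ] [0.6348 0.1599 0.034 ] 0.06642033103524835 0.025754600689263253
edges lane [[-0.     -0.0332  0.    ]
 [ 0.1147 -0.033   0.    ]
 [-0.      0.0332  0.    ]
 [ 0.1164  0.0338  0.    ]]
yaw 0.022277463004935032
edges lane [[ 0.0001 -0.0332 -0.    ]
 [ 0.1148 -0.0326 -0.    ]
 [-0.0001  0.0332  0.    ]
 [ 0.1163  0.0342  0.    ]]
yaw 0.015668150063826936
edges lane [[ 0.0004 -0.0332  0.    ]
 [ 0.115  -0.032   0.    ]
 [-0.0004  0.0332 -0.    ]
 [ 0.1161  0.0349  0.    ]]
yaw 0.003103247947667226
ptr lane [[ 0.0489 -0.0434  0.012 ]]
ptr lane [[ 0.049  -0.0375  0.012 ]]
ptr lane [[ 0.0491 -0.0321  0.012 ]]
```

```bash
python3 - <<'E'
from h import *
a=cv2.imread('pics/w1.png'); cv2.imwrite('pics/w1a.png',cv2.resize(a[20:330,300:440],None,fx=1.9*1.4,fy=1.9,interpolation=cv2.INTER_CUBIC))
E
python3 - <<'E'
from h import *
import pickle
np.set_printoptions(precision=4,suppress=True)
exec(open('lane.py').read().split("O=(L+Rr)/2")[1].split('yaw=np')[0].replace('def','def',1))
c=pickle.load(open('w1.pkl','rb'))
z=lambda x,y:(300+(x+.5)/2.66-.5,20+(y+.5)/1.9-.5)
O=np.array([.6016,.159,.034])
for yaw in (.02,.028,.036):
    F=frame(yaw,O)
    e=onplane(c,[z(250,21),z(275,225),z(299,440)],O,F[:,2]); print(yaw,(e-O)@F)
    e=onplane(c,[z(84,21),z(95,230),z(109,540)],O+.008*F[:,2],F[:,2]); print((e-O)@F)
    p=onplane(c,[z(90,89)],O+.012*F[:,2],F[:,2]); print('ptr',(p-O)@F)
E
```

```text
0.02 [[ 0.0001  0.0338  0.    ]
 [ 0.1207  0.0338  0.    ]
 [ 0.232   0.0344 -0.    ]]
[[ 0.0058 -0.0338  0.008 ]
 [ 0.1257 -0.0346  0.008 ]
 [ 0.2778 -0.0354  0.008 ]]
ptr [[ 0.0493 -0.0338  0.012 ]]
0.028 [[0.0004 0.0337 0.    ]
 [0.121  0.0329 0.    ]
 [0.2322 0.0327 0.    ]]
[[ 0.0054 -0.0338  0.008 ]
 [ 0.1254 -0.0355  0.008 ]
 [ 0.2775 -0.0374  0.008 ]]
ptr [[ 0.049  -0.0341  0.012 ]]
0.036 [[0.0008 0.0337 0.    ]
 [0.1213 0.032  0.    ]
 [0.2325 0.031  0.    ]]
[[ 0.0051 -0.0338  0.008 ]
 [ 0.1251 -0.0363  0.008 ]
 [ 0.2773 -0.0394  0.008 ]]
ptr [[ 0.0487 -0.0344  0.012 ]]
```

Both views put the pointer at about 49 mm, so the 20 and 30 mm spacers go in the lane and the 40 mm one goes to the tray. Next I'll measure the 30 mm spacer near (102,55) and the 20 mm one near (167,225).

```bash
python3 - <<'E'
from h import *
a=cv2.imread('pics/w2.png'); cv2.imwrite('pics/w2b.png',cv2.resize(a[10:170,60:220],None,fx=3.75,fy=3.75,interpolation=cv2.INTER_CUBIC))
a=cv2.imread('pics/w1.png'); cv2.imwrite('pics/w1b.png',cv2.resize(a[90:260,160:270],None,fx=3.5,fy=3.5,interpolation=cv2.INTER_CUBIC))
E
cat >> h.py <<'E'
def quad(c,pts,z,off,sc):
    uv=[(off[0]+(x+.5)/sc-.5,off[1]+(y+.5)/sc-.5) for x,y in pts]
    P=onz(c,uv,z)[:,:2]; e=np.roll(P,-1,0)-P; l=np.linalg.norm(e,axis=1)
    m=P.mean(0); k=0 if l[0]+l[2]>l[1]+l[3] else 1
    d=e[k]-e[k+2]; print('center',np.round(m,4),'sides mm',np.round(l*1000,1),'LONG axis yaw deg',round(np.degrees(np.arctan2(d[1],d[0])),1))
E
python3 - <<'E'
from h import *
import pickle
c=pickle.load(open('w2.pkl','rb'));d=pickle.load(open('w1.pkl','rb'))
quad(c,[(152,46),(247,92),(178,296),(82,252)],.02,(60,10),3.75)
quad(c,[(456,307),(543,492),(405,555),(315,372)],.004,(60,10),3.75)
quad(d,[(105,72),(165,70),(181,251),(123,252)],.02,(160,90),3.5)
quad(d,[(182,393),(280,437),(217,577),(115,525)],.02,(160,90),3.5)
E
```

```text
center [0.3682 0.2325] sides mm [28.6 59.3 29.6 59.9] LONG axis yaw deg -116.0
center [0.4332 0.1593] sides mm [58.5 47.6 59.2 47.3] LONG axis yaw deg -67.4
center [0.4217 0.0462] sides mm [19.9 59.8 19.9 59.6] LONG axis yaw deg -87.7
center [ 0.4346 -0.0672] sides mm [37.5 59.1 41.3 56.5] LONG axis yaw deg -116.7
```

Run:
```python
from h import *
R=Rdown(np.radians(154))
plan([((.368,.2325,.14),R),((.368,.2325,.049),R)],45)
```

```text
[[45, [13.0, -19.0, 9.0], [0.0, 0.0, -6.4]], [45, [15.0, -18.0, 9.0], [0.0, 0.0, -6.4]], [45, [17.0, -16.0, 9.0], [0.0, 0.0, -6.4]], [45, [19.0, -14.0, 9.0], [0.0, 0.0, -6.4]], [45, [20.0, -11.0, 9.0], [0.0, 0.0, -6.4]]]
[[45, [21.0, -9.0, 9.0], [0.0, 0.0, -6.4]], [45, [22.0, -7.0, 9.0], [0.0, 0.0, -6.4]], [45, [23.0, -4.0, 9.0], [0.0, -0.1, -6.4]], [45, [23.0, -1.0, 9.0], [-0.1, 0.0, -6.4]], [45, [24.0, 1.0, 9.0], [0.0, -0.1, -6.4]]]
  -> end err mm [ 0.2 -0.2  0.2] deg 0.05
[[45, [0.0, 0.0, 30.0], [0.0, 0.0, 0.0]], [45, [0.0, 0.0, 30.0], [0.0, 0.0, 0.0]], [45, [0.0, 0.0, 31.0], [0.0, 0.0, 0.0]]]
  -> end err mm [ 0.1 -0.2  0.2] deg 0.05
```

Emit:
{"name": "apply_moves", "arguments": {
  "targets": [
    [45, [13, -19, 9], [0, 0, -6.4]],
    [45, [15, -18, 9], [0, 0, -6.4]],
    [45, [17, -16, 9], [0, 0, -6.4]],
    [45, [19, -14, 9], [0, 0, -6.4]],
    [45, [20, -11, 9], [0, 0, -6.4]]
  ]
}}

```text
time_s: 2.55
position: [0.4633, 0.1636, 0.1861]
orientation: [[-0.53, 0.848, 0.001], [0.848, 0.53, -0.001], [-0.001, 0.0, -1.0]]
ft_force: [0.0, -0.6, -0.1]
grip_width: 0.0587
```

Emit:
{"name": "apply_moves", "arguments": {
  "targets": [
    [45, [21, -9, 9], [0, 0, -6.4]],
    [45, [22, -7, 9], [0, 0, -6.4]],
    [45, [23, -4, 9], [0, 0, -6.4]],
    [45, [23, -1, 9], [0, 0, -6.4]],
    [45, [24, 1, 9], [0, 0, -6.4]]
  ]
}}

```text
time_s: 2.97
position: [0.3689, 0.2309, 0.1412]
orientation: [[-0.899, 0.438, 0.001], [0.438, 0.899, -0.0], [-0.001, 0.0, -1.0]]
ft_force: [0.7, 0.8, 0.2]
grip_width: 0.045
```

Run:
```python
from h import *
st(); c=cam('wrist'); save(c,'w3.png')
R=Rdown(np.radians(154))
plan([((.368,.2325,.049),R)],45)
```

```text
t 2.97 p [0.3689 0.2309 0.1412] x [-0.899  0.438 -0.001] z [ 0.001 -0.    -1.   ] F [0.7 0.8 0.2] w 45.0 q [ 0.28 -0.16  2.04 -0.    1.26 -0.84]
[[45, [-1.0, 1.0, 30.0], [0.0, -0.1, 0.1]], [45, [-1.0, 0.0, 30.0], [-0.1, -0.1, 0.2]], [45, [-2.0, 1.0, 30.0], [0.0, -0.1, 0.1]]]
  -> end err mm [-0.5  0.1  0.2] deg 0.06
```

The spacer is square to the jaws and centred at (287,190), so I'll descend and grip.

Emit:
{"name": "apply_moves", "arguments": {
  "targets": [
    [45, [-1, 1, 31], [0, 0, 0]],
    [45, [-1, 0, 31], [0, 0, 0]],
    [45, [-1, 0, 30], [0, 0, 0]],
    [45, [0, 0, 0], [0, 0, 0]]
  ]
}}

```text
time_s: 3.35
position: [0.3682, 0.2287, 0.0444]
orientation: [[-0.897, 0.443, -0.009], [0.443, 0.897, -0.003], [0.007, -0.007, -1.0]]
ft_force: [-1.8, -0.2, -0.8]
grip_width: 0.0449
```

Emit:
{"name": "apply_moves", "arguments": {
  "targets": [
    [5, [0, 0, 0], [0, 0, 0]],
    [5, [0, 0, 0], [0, 0, 0]],
    [5, [0, 0, 0], [0, 0, 0]],
    [5, [0, 0, 0], [0, 0, 0]],
    [5, [0, 0, -10], [0, 0, 0]]
  ],
  "force": 30
}}

```text
time_s: 3.77
position: [0.372, 0.2312, 0.0592]
orientation: [[-0.898, 0.441, -0.001], [0.441, 0.898, -0.0], [0.001, -0.001, -1.0]]
ft_force: [-0.1, 0.5, -1.5]
grip_width: 0.0136
```

```bash
cat >> h.py <<'E'
YAW=.021; OL=np.array([.6014,.159,.034])
_y=np.array([np.cos(YAW),np.sin(YAW),0]); _h=np.array([np.sin(YAW),-np.cos(YAW),0])
_x=_h*np.cos(.45)+np.array([0,0,np.sin(.45)]); FL=np.c_[_x,_y,np.cross(_x,_y)]
RL=np.c_[-FL[:,0],FL[:,1],-FL[:,2]]   # tool in lane: x downhill, y away, z into floor
def lp(x,y,z): return OL+FL@np.array([x,y,z])
E
python3 - <<'E'
from h import *
st(); print(RL, np.linalg.det(RL))
s=ctrl.sense(); p=s['position']
plan([((p[0],p[1],.15),s['orientation']),(lp(.030,0,.15),RL),(lp(.020,0,.052),RL)],5)
E
```

```text
t 3.77 p [0.372  0.2312 0.0592] x [-0.898  0.441  0.001] z [-0.001 -0.    -1.   ] F [-0.1  0.5 -1.5] w 13.6 q [ 0.28 -0.03  2.1  -0.    1.07 -0.84]
[[-0.018908    0.99977951  0.0091336 ]
 [ 0.90024856  0.02099846 -0.43486963]
 [-0.43496553  0.         -0.9004471 ]] 1.0
[[5, [0.0, 0.0, -30.0], [0.0, 0.0, 0.0]], [5, [0.0, 0.0, -30.0], [0.0, 0.0, 0.0]], [5, [0.0, 0.0, -31.0], [0.0, 0.0, 0.0]]]
  -> end err mm [-0.1 -0.  -0.2] deg 0.0
[[5, [-22.0, 7.0, -3.0], [1.4, -2.3, 6.2]], [5, [-21.0, 9.0, -3.0], [1.4, -2.3, 6.2]], [5, [-20.0, 12.0, -2.0], [1.4, -2.3, 6.1]], [5, [-19.0, 14.0, -1.0], [1.4, -2.3, 6.2]], [5, [-18.0, 15.0, -1.0], [1.4, -2.3, 6.1]]]
[[5, [-16.0, 17.0, -1.0], [1.4, -2.3, 6.2]], [5, [-14.0, 19.0, -1.0], [1.4, -2.3, 6.1]], [5, [-12.0, 20.0, -1.0], [1.4, -2.4, 6.2]], [5, [-9.0, 21.0, 0.0], [1.4, -2.3, 6.1]], [5, [-7.0, 22.0, -1.0], [1.4, -2.3, 6.2]]]
  -> end err mm [0.2 0.1 0.1] deg 0.07
[[5, [3.0, 0.0, 33.0], [0.0, 0.0, 0.0]], [5, [3.0, 0.0, 32.0], [0.0, 0.0, 0.0]], [5, [4.0, 0.0, 33.0], [0.0, 0.0, 0.0]]]
  -> end err mm [ 0.3 -0.   0.1] deg 0.07
```

Emit:
{"name": "apply_moves", "arguments": {
  "targets": [
    [5, [0, 0, -30], [0, 0, 0]],
    [5, [0, 0, -30], [0, 0, 0]],
    [5, [0, 0, -31], [0, 0, 0]],
    [5, [-22, 7, -3], [1.4, -2.3, 6.2]],
    [5, [-21, 9, -3], [1.4, -2.3, 6.2]]
  ]
}}

```text
time_s: 4.18
position: [0.4202, 0.2249, 0.1613]
orientation: [[-0.776, 0.628, 0.05], [0.624, 0.777, -0.084], [-0.091, -0.034, -0.995]]
ft_force: [-0.4, 0.8, -0.5]
grip_width: 0.0049
```

Emit:
{"name": "apply_moves", "arguments": {
  "targets": [
    [5, [-20, 12, -2], [1.4, -2.3, 6.1]],
    [5, [-19, 14, -1], [1.4, -2.3, 6.2]],
    [5, [-18, 15, -1], [1.4, -2.3, 6.1]],
    [5, [-16, 17, -1], [1.4, -2.3, 6.2]],
    [5, [-14, 19, -1], [1.4, -2.3, 6.1]]
  ]
}}

```text
time_s: 4.6
position: [0.534, 0.2075, 0.1749]
orientation: [[-0.333, 0.941, 0.061], [0.889, 0.335, -0.312], [-0.314, -0.05, -0.948]]
ft_force: [-0.7, 0.4, 0.3]
grip_width: 0.0051
```

Emit:
{"name": "apply_moves", "arguments": {
  "targets": [
    [5, [-12, 20, -1], [1.4, -2.4, 6.2]],
    [5, [-9, 21, 0], [1.4, -2.3, 6.1]],
    [5, [-7, 22, -1], [1.4, -2.3, 6.2]],
    [5, [0, 0, 0], [0, 0, 0]]
  ]
}}

```text
time_s: 4.93
position: [0.6037, 0.1973, 0.1813]
orientation: [[-0.013, 1.0, 0.009], [0.9, 0.016, -0.435], [-0.436, 0.002, -0.9]]
ft_force: [-0.1, 0.6, -0.3]
grip_width: 0.0049
```

Run:
```python
from h import *
st(); c=cam('wrist'); save(c,'w4.png'); st()
s=ctrl.sense(); p=s['position'];print('lane',(p-OL)@FL)
plan([(lp(.025,0,.080),RL),(lp(.023,0,.0505),RL)],5,1)
```

```text
t 4.93 p [0.6037 0.1973 0.1813] x [-0.013  0.9   -0.436] z [ 0.009 -0.435 -0.9  ] F [-0.1  0.6 -0.3] w 4.9 q [ 0.34  0.5   1.28 -0.43  1.52  0.39]
t 4.98 p [0.6019 0.1976 0.1816] x [-0.018  0.901 -0.434] z [ 0.008 -0.434 -0.901] F [-0.8  0.6 -0.4] w 5.0 q [ 0.35  0.49  1.29 -0.42  1.52  0.38]
lane [0.02946985 0.00131737 0.14968961]
[[5, [2.2, -0.6, 34.8], [0.0, 0.0, 0.0]], [5, [2.2, -0.7, 34.9], [0.0, -0.1, -0.1]]]
  -> end err mm [ 0. -0.  0.] deg 0.07
[[5, [2.0, 0.0, 29.5], [0.0, 0.0, 0.0]]]
  -> end err mm [ 0.  0. -0.] deg 0.07
```

The grip width of 4.9 mm shows the spacer was not held: I lifted before the jaws had closed. It is still near its old place, at (15,70) in this view. I'll go back, look again and re-grip.

Run:
```python
from h import *
R=Rdown(np.radians(154))
plan([((.375,.225,.15),R)],45)
```

```text
[[45, [4.0, -23.0, 1.0], [-1.4, 2.3, -6.2]], [45, [7.0, -22.0, 1.0], [-1.4, 2.3, -6.2]], [45, [9.0, -21.0, 1.0], [-1.4, 2.3, -6.2]], [45, [11.0, -20.0, 1.0], [-1.4, 2.3, -6.2]], [45, [13.0, -19.0, 1.0], [-1.4, 2.3, -6.2]]]
[[45, [15.0, -17.0, 1.0], [-1.4, 2.3, -6.2]], [45, [17.0, -16.0, 1.0], [-1.4, 2.3, -6.1]], [45, [18.0, -14.0, 2.0], [-1.4, 2.3, -6.2]], [45, [20.0, -12.0, 2.0], [-1.5, 2.3, -6.1]], [45, [21.0, -9.0, 2.0], [-1.4, 2.3, -6.2]]]
  -> end err mm [-0.2 -0.3 -0.4] deg 0.05
```

Emit:
{"name": "apply_moves", "arguments": {
  "targets": [
    [45, [4, -23, 1], [-1.4, 2.3, -6.2]],
    [45, [7, -22, 1], [-1.4, 2.3, -6.2]],
    [45, [9, -21, 1], [-1.4, 2.3, -6.2]],
    [45, [11, -20, 1], [-1.4, 2.3, -6.2]],
    [45, [13, -19, 1], [-1.4, 2.3, -6.2]]
  ]
}}

```text
time_s: 5.4
position: [0.4852, 0.2117, 0.1675]
orientation: [[-0.545, 0.836, 0.07], [0.809, 0.546, -0.218], [-0.22, -0.063, -0.973]]
ft_force: [0.5, -0.3, 0.4]
grip_width: 0.0366
```

Emit:
{"name": "apply_moves", "arguments": {
  "targets": [
    [45, [15, -17, 1], [-1.4, 2.3, -6.2]],
    [45, [17, -16, 1], [-1.4, 2.3, -6.1]],
    [45, [18, -14, 2], [-1.4, 2.3, -6.2]],
    [45, [20, -12, 2], [-1.5, 2.3, -6.1]],
    [45, [21, -9, 2], [-1.4, 2.3, -6.2]]
  ]
}}

```text
time_s: 5.82
position: [0.3718, 0.2254, 0.1515]
orientation: [[-0.902, 0.431, 0.001], [0.431, 0.902, 0.003], [-0.0, 0.003, -1.0]]
ft_force: [-0.3, -0.9, 0.3]
grip_width: 0.0448
```

```bash
cat >> h.py <<'E'
import pickle
def look(n,fn,crop=None,sc=4):
    c=cam(n); save(c,fn+'.png'); pickle.dump(c,open(fn+'.pkl','wb'))
    if crop:
        x0,y0,x1,y1=crop; a=cv2.cvtColor(c['img'],cv2.COLOR_RGB2BGR)[y0:y1,x0:x1]; cv2.imwrite(f'pics/{fn}z.png',cv2.resize(a,None,fx=sc,fy=sc,interpolation=cv2.INTER_CUBIC))
    st(); return c
E
python3 - <<'E'
from h import *
look('wrist','w5',(220,140,360,250),5)
E
```

```text
t 5.87 p [0.3686 0.2252 0.1504] x [-0.905  0.426  0.005] z [-0.004  0.004 -1.   ] F [ 0.4  1.4 -2.3] w 45.0 q [ 0.26 -0.18  2.04  0.    1.29 -0.87]
```

Run:
```python
from h import *
c=pickle.load(open('w5.pkl','rb'))
quad(c,[(189,128),(519,125),(519,295),(190,295)],.02,(220,140),5)
quad(c,[(316,155),(397,155),(397,335),(316,335)],.052,(220,140),5)
st()
plan([((.363,.2345,.049),Rdown(np.radians(154.5)))],30,1)
```

```text
center [0.3656 0.2337] sides mm [58.4 31.1 59.7 30.6] LONG axis yaw deg 64.7
center [0.3645 0.2342] sides mm [12.9 29.9 13.3 29.9] LONG axis yaw deg -25.4
t 5.87 p [0.3686 0.2252 0.1504] x [-0.905  0.426  0.005] z [-0.004  0.004 -1.   ] F [ 0.4  1.4 -2.3] w 45.0 q [ 0.26 -0.18  2.04  0.    1.29 -0.87]
[[30, [2.8, 2.0, 33.8], [0.0, -0.1, 0.1]], [30, [2.9, 1.9, 33.8], [0.0, -0.1, 0.1]], [30, [3.0, 2.0, 33.8], [0.1, -0.1, 0.1]]]
  -> end err mm [-0. -0. -0.] deg 0.01
```

Emit:
{"name": "apply_moves", "arguments": {
  "targets": [
    [30, [0, 0, 0], [0, 0, 0]],
    [30, [0, 0, 0], [0, 0, 0]]
  ]
}}

```text
time_s: 6.03
position: [0.3746, 0.225, 0.1518]
orientation: [[-0.898, 0.439, 0.003], [0.439, 0.898, -0.0], [-0.003, 0.001, -1.0]]
ft_force: [0.4, 0.6, -0.9]
grip_width: 0.0338
```

Run:
```python
from h import *
st()
plan([((.3648,.2342,.049),Rdown(np.radians(154.5)))],30,1)
```

```text
t 6.03 p [0.3746 0.225  0.1518] x [-0.898  0.439 -0.003] z [ 0.003 -0.    -1.   ] F [ 0.4  0.6 -0.9] w 33.8 q [ 0.26 -0.17  2.03 -0.    1.28 -0.85]
[[30, [4.4, 1.3, 34.2], [0.0, 0.1, -0.2]], [30, [4.3, 1.3, 34.3], [0.0, 0.0, -0.2]], [30, [4.3, 1.3, 34.2], [0.1, 0.1, -0.2]]]
  -> end err mm [-0. -0. -0.] deg 0.05
```

Emit:
{"name": "apply_moves", "arguments": {
  "targets": [
    [30, [4.5, 1.5, 34], [0, 0, 0]],
    [30, [4.5, 1, 34], [0, 0, 0]],
    [30, [4, 1, 34], [0, 0, 0]],
    [30, [0, 0, 0], [0, 0, 0]]
  ]
}}

```text
time_s: 6.37
position: [0.3591, 0.2327, 0.0433]
orientation: [[-0.899, 0.438, -0.01], [0.438, 0.899, -0.004], [0.007, -0.008, -1.0]]
ft_force: [-1.1, -0.2, 0.2]
grip_width: 0.0295
```

Emit:
{"name": "apply_moves", "arguments": {
  "targets": [
    [4, [0, 0, 0], [0, 0, 0]],
    [4, [0, 0, 0], [0, 0, 0]],
    [4, [0, 0, 0], [0, 0, 0]],
    [4, [0, 0, 0], [0, 0, 0]],
    [4, [0, 0, 0], [0, 0, 0]]
  ],
  "force": 35
}}

```text
time_s: 6.78
position: [0.3654, 0.2342, 0.0503]
orientation: [[-0.899, 0.438, 0.003], [0.438, 0.899, 0.0], [-0.003, 0.002, -1.0]]
ft_force: [0.2, -0.2, -0.2]
grip_width: 0.0039
```

Emit:
{"name": "apply_moves", "arguments": {
  "targets": [
    [4, [0, 0, 0], [0, 0, 0]],
    [4, [0, 0, -15], [0, 0, 0]],
    [4, [0, 0, -35], [0, 0, 0]],
    [4, [0, 0, -35], [0, 0, 0]],
    [4, [0, 0, 0], [0, 0, 0]]
  ]
}}

```text
time_s: 7.2
position: [0.3685, 0.2353, 0.1409]
orientation: [[-0.899, 0.438, 0.012], [0.438, 0.899, 0.003], [-0.01, 0.008, -1.0]]
ft_force: [1.2, -0.0, 0.7]
grip_width: 0.0041
```

Run:
```python
from h import *
look('wrist','w6')
plan([(lp(.030,0,.15),RL),(lp(.025,0,.08),RL)],4)
```

```text
t 7.25 p [0.3671 0.2348 0.1379] x [-0.899  0.438 -0.007] z [ 0.009  0.002 -1.   ] F [ 0.2  0.2 -0.6] w 3.9 q [ 0.29 -0.16  2.05 -0.    1.25 -0.83]
[[4, [-23.0, 7.0, -4.0], [1.5, -2.3, 6.2]], [4, [-22.0, 9.0, -4.0], [1.5, -2.3, 6.2]], [4, [-21.0, 11.0, -3.0], [1.5, -2.3, 6.2]], [4, [-20.0, 14.0, -2.0], [1.4, -2.3, 6.1]], [4, [-18.0, 15.0, -2.0], [1.5, -2.3, 6.2]]]
[[4, [-16.0, 17.0, -2.0], [1.4, -2.3, 6.1]], [4, [-15.0, 19.0, -2.0], [1.5, -2.3, 6.2]], [4, [-13.0, 21.0, -1.0], [1.5, -2.3, 6.1]], [4, [-10.0, 22.0, -2.0], [1.4, -2.3, 6.2]], [4, [-8.0, 22.0, -2.0], [1.5, -2.2, 6.1]]]
  -> end err mm [ 0.2 -0.  -0.3] deg 0.04
[[4, [3.0, 0.0, 35.0], [0.0, 0.0, 0.0]], [4, [2.0, 0.0, 35.0], [0.0, 0.0, 0.0]]]
  -> end err mm [ 0.2 -0.1 -0.3] deg 0.04
```

Run:
```python
from h import *
c=pickle.load(open('w6.pkl','rb')); s=ctrl.sense(); p=s['position'];R=s['orientation']
for d in (0,.006,.025,.06,.09,.12): print(d,proj(c,p+R[:,2]*d))
print(proj(c,[.365,.234,.052]),proj(c,[.365,.234,.02]))
print('cam in tool',R.T@(-c['R'].T@c['t']-p), 'fwd in tool',R.T@c['R'][2])
print(s['ft_force'],c['tvec'],ctrl.tcp_to_tips)
t=cam('top'); save(t,'top1.png'); a=cv2.imread('pics/top1.png'); cv2.imwrite('pics/top1z.png',cv2.resize(a[200:300,160:320],None,fx=5,fy=5,interpolation=cv2.INTER_CUBIC))
print(proj(t,p), proj(t,p+R[:,2]*.025))
```

```text
0 [[282.57614749 244.7487907 ]]
0.006 [[282.67770995 240.76857883]]
0.025 [[282.96553066 229.50145323]]
0.06 [[283.39063369 212.89378991]]
0.09 [[283.67654026 201.74650211]]
0.12 [[283.91066505 192.63144717]]
[[280.87431092 200.56246512]] [[281.18556388 190.62152651]]
cam in tool [ 0.07671821  0.0021665  -0.18701002] fwd in tool [-0.27880399  0.00265679  0.96034435]
[ 0.16645922  0.16524143 -0.57701595] [-0.37580372 -0.23451905  0.26513574] 0.025
[[209.05276044 267.27031519]] [[210.15125393 267.50488555]]
```

```bash
python3 - <<'E'
from h import *
c=pickle.load(open('w1.pkl','rb')); p=np.array([.522,.0036,.26]); R=Rdown(np.pi/2)
for x in (-.01,0,.01):
  for d in (.0,.025): print(x,d,proj(c,[p+R@[x,-.045,d],p+R@[x,.045,d]]).round(0).tolist())
print(c['K'],c['D'])
E
python3 - <<'E'
import cv2
a=cv2.imread('pics/w1.png'); cv2.imwrite('pics/w1c.png',cv2.resize(a[220:420,60:300],None,fx=3,fy=3,interpolation=cv2.INTER_CUBIC))
E
```

```text
-0.01 0.0 [[205.0, 268.0], [365.0, 268.0]]
-0.01 0.025 [[214.0, 250.0], [357.0, 251.0]]
0 0.0 [[204.0, 251.0], [366.0, 252.0]]
0 0.025 [[213.0, 235.0], [358.0, 236.0]]
0.01 0.0 [[203.0, 234.0], [367.0, 235.0]]
0.01 0.025 [[212.0, 220.0], [359.0, 221.0]]
[[359.98063132   0.         287.35297004]
 [  0.         359.98063132 206.19445519]
 [  0.           0.           1.        ]] [-0.0630849  0.         0.         0.         0.       ]
```

The fingertips in the wrist image do not match the projected TCP: they look about 35 mm nearer the camera. I'll check this with the scene camera.

Run:
```python
from h import *
st(); c=cam('scene'); s=ctrl.sense(); p=s['position'];R=s['orientation']
a=cv2.cvtColor(c['img'],cv2.COLOR_RGB2BGR)
u=proj(c,[p,p+R[:,2]*.025,p-R[:,2]*.063]); print(u)
x0,y0=int(u[0][0])-60,int(u[0][1])-60
b=cv2.resize(a[y0:y0+110,x0:x0+130],None,fx=5,fy=5,interpolation=cv2.INTER_CUBIC)
for q,col in zip(u,[(0,255,0),(0,0,255),(255,0,0)]): cv2.circle(b,(int((q[0]-x0)*5),int((q[1]-y0)*5)),4,col,1)
cv2.imwrite('pics/s2z.png',b)
```

```text
t 7.3 p [0.3653 0.2343 0.1354] x [-0.899  0.438 -0.004] z [ 0.004  0.001 -1.   ] F [ 0.4 -0.  -0.2] w 3.8 q [ 0.29 -0.16  2.05 -0.    1.25 -0.83]
[[293.7285477  235.14250933]
 [293.60683344 245.32436444]
 [294.04674932 208.67652831]]
```

```bash
for f in w4 w5; do python3 - $f <<'E'
import cv2,sys
f=sys.argv[1]; a=cv2.imread(f'pics/{f}.png'); cv2.imwrite(f'pics/{f}t.png',cv2.resize(a[225:355,210:370],None,fx=5,fy=5,interpolation=cv2.INTER_CUBIC)[:600])
E
done
```

```text
(no output)
```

Both cameras agree that the real fingertips end about 12 mm behind the reported TCP, not 25 mm ahead of it. That is about 37 mm short along tool z with no sideways shift, so the jaws closed above the fin. I'll allow for it and check during the descent.

```bash
cat >> h.py <<'E'
DZ=.037
def tg(p,R): return (np.array(p)+R[:,2]*DZ,R)
E
python3 - <<'E'
from h import *
st(); R=Rdown(np.radians(154.5))
plan([tg((.3648,.2342,.065),R)],30,0)
E
```

```text
t 7.35 p [0.3639 0.2339 0.1337] x [-0.899  0.438 -0.001] z [ 0.001 -0.    -1.   ] F [-0.3  0.4 -0.4] w 4.2 q [ 0.29 -0.16  2.05 -0.    1.25 -0.83]
[[30, [0.0, 0.0, 35.0], [0.0, 0.0, -0.2]], [30, [0.0, 0.0, 35.0], [0.0, 0.0, -0.1]], [30, [-1.0, 1.0, 36.0], [0.0, 0.1, -0.2]]]
  -> end err mm [-0.6 -0.1  0.3] deg 0.07
```

Emit:
{"name": "apply_moves", "arguments": {
  "targets": [
    [30, [0, 0, 0], [0, 0, 0]],
    [30, [0, 0, 0], [0, 0, 0]],
    [30, [0, 0, 35], [0, 0, 0]],
    [30, [0, 0, 35], [0, 0, 0]],
    [30, [0, 0, 34], [0, 0, 0]]
  ]
}}

```text
time_s: 7.77
position: [0.3634, 0.2337, 0.0278]
orientation: [[-0.899, 0.438, 0.0], [0.438, 0.899, -0.0], [-0.0, -0.0, -1.0]]
ft_force: [-0.1, 0.2, -1.1]
grip_width: 0.0296
```

Emit:
{"name": "apply_moves", "arguments": {
  "targets": [
    [30, [0, 0, 0], [0, 0, 0]],
    [30, [0, 0, 0], [0, 0, 0]]
  ]
}}

```text
time_s: 7.93
position: [0.3613, 0.2331, 0.0278]
orientation: [[-0.899, 0.438, -0.006], [0.438, 0.899, -0.002], [0.004, -0.005, -1.0]]
ft_force: [0.2, -0.2, 1.0]
grip_width: 0.0301
```

```bash
cat >> h.py <<'E'
def scn(fn,P,w=110,hh=90,sc=5,n='scene',marks=()):
    c=cam(n); u=proj(c,[P])[0]; a=cv2.cvtColor(c['img'],cv2.COLOR_RGB2BGR)
    x0=int(np.clip(u[0]-w/2,0,560-w)); y0=int(np.clip(u[1]-hh/2,0,420-hh))
    b=cv2.resize(a[y0:y0+hh,x0:x0+w],None,fx=sc,fy=sc,interpolation=cv2.INTER_CUBIC)
    for m in marks:
        q=proj(c,[m])[0]; cv2.circle(b,(int((q[0]-x0)*sc),int((q[1]-y0)*sc)),3,(0,0,255),1)
    cv2.imwrite('pics/'+fn+'.png',b); print('crop',x0,y0,sc)
E
python3 - <<'E'
from h import *
st(); s=ctrl.sense(); p=s['position']; t=p-s['orientation'][:,2]*.012
scn('s3',t,marks=[t])
look('wrist','w7')
E
```

```text
t 7.93 p [0.3613 0.2331 0.0278] x [-0.899  0.438  0.004] z [-0.006 -0.002 -1.   ] F [ 0.2 -0.2  1. ] w 30.1 q [ 0.29  0.01  2.13 -0.    1.01 -0.83]
crop 239 227 5
t 8.03 p [0.365  0.2342 0.0311] x [-0.899  0.438 -0.002] z [ 0.002  0.    -1.   ] F [0.3 0.6 0.2] w 30.1 q [ 0.29  0.01  2.13 -0.    1.   -0.83]
```

The fingers now straddle the fin. I'll go down 18 mm more and close.

Emit:
{"name": "apply_moves", "arguments": {
  "targets": [
    [30, [0, 0, 9], [0, 0, 0]],
    [30, [0, 0, 9], [0, 0, 0]],
    [4, [0, 0, 0], [0, 0, 0]],
    [4, [0, 0, 0], [0, 0, 0]],
    [4, [0, 0, 0], [0, 0, 0]]
  ],
  "force": 35
}}

```text
time_s: 8.45
position: [0.364, 0.2339, 0.0119]
orientation: [[-0.899, 0.437, 0.0], [0.437, 0.899, -0.0], [-0.001, -0.0, -1.0]]
ft_force: [0.4, 0.9, -1.4]
grip_width: 0.0137
```

Emit:
{"name": "apply_moves", "arguments": {
  "targets": [
    [4, [0, 0, 0], [0, 0, 0]],
    [4, [0, 0, 0], [0, 0, 0]],
    [4, [0, 0, 0], [0, 0, 0]],
    [4, [0, 0, 0], [0, 0, 0]]
  ]
}}

```text
time_s: 8.78
position: [0.364, 0.2338, 0.0118]
orientation: [[-0.899, 0.438, 0.0], [0.438, 0.899, -0.0], [-0.001, -0.0, -1.0]]
ft_force: [0.8, 0.4, 0.5]
grip_width: 0.0141
```

Run:
```python
from h import *
look('wrist','w8',(220,200,360,310),5)
s=ctrl.sense(); p=s['position'];R=s['orientation']
plan([((p[0],p[1],.13),R),tg(lp(.030,0,.12),RL)],4)
```

```text
t 8.83 p [0.364  0.2338 0.0118] x [-0.899  0.438 -0.   ] z [ 0. -0. -1.] F [-0.4  0.2  0.3] w 14.0 q [ 0.29  0.05  2.14 -0.    0.96 -0.83]
[[4, [0.0, 0.0, -39.0], [0.0, 0.0, 0.0]], [4, [0.0, 0.0, -40.0], [0.0, 0.0, 0.0]], [4, [0.0, 0.0, -39.0], [0.0, 0.0, 0.0]]]
  -> end err mm [ 0.  -0.   0.2] deg 0.0
[[4, [-24.0, 4.0, 1.0], [1.4, -2.3, 6.2]], [4, [-24.0, 7.0, 2.0], [1.4, -2.3, 6.2]], [4, [-23.0, 10.0, 2.0], [1.4, -2.3, 6.2]], [4, [-21.0, 12.0, 3.0], [1.4, -2.3, 6.2]], [4, [-20.0, 14.0, 3.0], [1.4, -2.3, 6.2]]]
[[4, [-18.0, 17.0, 4.0], [1.4, -2.3, 6.1]], [4, [-16.0, 18.0, 4.0], [1.4, -2.3, 6.2]], [4, [-13.0, 20.0, 4.0], [1.4, -2.3, 6.1]], [4, [-11.0, 22.0, 4.0], [1.4, -2.4, 6.2]], [4, [-9.0, 22.0, 4.0], [1.5, -2.3, 6.1]]]
  -> end err mm [ 0.2  0.3 -0.6] deg 0.07
```

Run:
```python
from h import *
c=pickle.load(open('w8.pkl','rb')); s=ctrl.sense(); p=s['position'];R=s['orientation']
z=lambda x,y:(220+(x+.5)/5-.5,200+(y+.5)/5-.5)
for q,h in [((55,181),.02),((625,181),.02),((75,125),0),((600,125),0)]:
    print(((onz(c,[z(*q)],h)[0]-p)@R)*1000)
```

```text
[ 10.67325962 -28.07394609  -8.20509211]
[10.62503596 31.47863478 -8.21906826]
[  9.98236921 -28.81156909  11.79539963]
[ 9.93463629 31.68262699 11.78120193]
```

Emit:
{"name": "apply_moves", "arguments": {
  "targets": [
    [4, [0, 0, -20], [0, 0, 0]],
    [4, [0, 0, -40], [0, 0, 0]],
    [4, [0, 0, -40], [0, 0, 0]],
    [4, [0, 0, -18], [0, 0, 0]],
    [4, [-24, 4, 1], [1.4, -2.3, 6.2]]
  ]
}}

```text
time_s: 9.25
position: [0.3893, 0.228, 0.1341]
orientation: [[-0.846, 0.533, 0.032], [0.532, 0.846, -0.038], [-0.047, -0.016, -0.999]]
ft_force: [1.3, 0.1, -0.7]
grip_width: 0.0137
```

Emit:
{"name": "apply_moves", "arguments": {
  "targets": [
    [4, [-24, 7, 2], [1.4, -2.3, 6.2]],
    [4, [-23, 10, 2], [1.4, -2.3, 6.2]],
    [4, [-21, 12, 3], [1.4, -2.3, 6.2]],
    [4, [-20, 14, 3], [1.4, -2.3, 6.2]],
    [4, [-18, 17, 4], [1.4, -2.3, 6.1]]
  ]
}}

```text
time_s: 9.67
position: [0.5077, 0.1935, 0.1249]
orientation: [[-0.436, 0.898, 0.067], [0.859, 0.437, -0.268], [-0.269, -0.06, -0.961]]
ft_force: [-1.4, 0.3, -1.3]
grip_width: 0.0137
```

Emit:
{"name": "apply_moves", "arguments": {
  "targets": [
    [4, [-16, 18, 4], [1.4, -2.3, 6.2]],
    [4, [-13, 20, 4], [1.4, -2.3, 6.1]],
    [4, [-11, 22, 4], [1.4, -2.4, 6.2]],
    [4, [-9, 22, 4], [1.5, -2.3, 6.1]],
    [4, [0, 0, 0], [0, 0, 0]]
  ]
}}

```text
time_s: 10.08
position: [0.6034, 0.1668, 0.119]
orientation: [[-0.016, 1.0, 0.005], [0.9, 0.017, -0.436], [-0.436, -0.002, -0.9]]
ft_force: [-0.1, -0.3, -1.8]
grip_width: 0.0137
```

Emit:
{"name": "apply_moves", "arguments": {
  "targets": [
    [4, [0, 0, 0], [0, 0, 0]],
    [4, [0, 0, 0], [0, 0, 0]]
  ]
}}

```text
time_s: 10.25
position: [0.6002, 0.1679, 0.1218]
orientation: [[-0.021, 1.0, 0.007], [0.901, 0.022, -0.434], [-0.434, -0.003, -0.901]]
ft_force: [1.0, 1.1, -0.9]
grip_width: 0.0136
```

Run:
```python
from h import *
c=look('wrist','w9'); s=ctrl.sense(); p=s['position'];R=s['orientation']
t=p-R[:,2]*.012
print('cam in tool',R.T@(-c['R'].T@c['t']-p))
scn('s4',t,marks=[t])
print('lane',(p-OL)@FL)
```

```text
t 10.3 p [0.6002 0.168  0.1225] x [-0.021  0.901 -0.434] z [ 0.008 -0.434 -0.901] F [ 0.1 -0.6 -1.1] w 13.6 q [ 0.3   0.51  1.39 -0.44  1.4   0.39]
cam in tool [ 0.0784748   0.0014164  -0.18402887]
crop 180 155 5
lane [ 0.03037566 -0.00102092  0.08359424]
```

Run:
```python
from h import *
plan([(lp(.020,-.0016,.028),RL)],4,1)
```

```text
[[4, [5.2, -0.3, 28.0], [0.0, 0.0, 0.0]], [4, [5.3, -0.3, 28.0], [0.0, -0.1, 0.1]]]
  -> end err mm [ 0. -0.  0.] deg 0.03
```

Emit:
{"name": "apply_moves", "arguments": {
  "targets": [
    [4, [5, -0.5, 28], [0, 0, 0]],
    [4, [5, 0, 28], [0, 0, 0]],
    [4, [0, 0, 0], [0, 0, 0]],
    [4, [0, 0, 0], [0, 0, 0]]
  ]
}}

```text
time_s: 10.68
position: [0.5988, 0.152, 0.0669]
orientation: [[-0.021, 1.0, 0.005], [0.9, 0.021, -0.435], [-0.435, -0.005, -0.9]]
ft_force: [0.8, -0.4, -1.3]
grip_width: 0.014
```

Run:
```python
from h import *
c=look('wrist','w10',(210,130,370,250),4.5); s=ctrl.sense(); p=s['position']
print('lane',(p-OL)@FL)
plan([(lp(.014,-.0016,.0135),RL)],4,1)
```

```text
t 10.73 p [0.6005 0.1527 0.0688] x [-0.02   0.901 -0.434] z [ 0.009 -0.434 -0.901] F [ 0.4 -0.1 -0.2] w 14.1 q [ 0.28  0.55  1.44 -0.45  1.3   0.42]
lane [ 0.02079279 -0.001       0.02854896]
[[4, [6.8, -0.6, 15.1], [0.0, 0.0, 0.1]]]
  -> end err mm [0. 0. 0.] deg 0.06
```

The bar sits centred between the walls, just above the stop. I'll lower and release.

Emit:
{"name": "apply_moves", "arguments": {
  "targets": [
    [4, [3.5, 0, 8], [0, 0, 0]],
    [4, [3, 0, 7], [0, 0, 0]],
    [4, [0, 0, 0], [0, 0, 0]],
    [4, [0, 0, 0], [0, 0, 0]]
  ]
}}

```text
time_s: 11.07
position: [0.605, 0.1545, 0.0563]
orientation: [[-0.017, 1.0, 0.019], [0.902, 0.024, -0.431], [-0.432, 0.01, -0.902]]
ft_force: [-1.0, 6.1, 12.7]
grip_width: 0.0143
```

Emit:
{"name": "apply_moves", "arguments": {
  "targets": [
    [22, [0, 0, 0], [0, 0, 0]],
    [30, [0, 0, 0], [0, 0, 0]],
    [30, [0, 0, 0], [0, 0, 0]],
    [30, [0, 0, 0], [0, 0, 0]],
    [30, [0, 0, 0], [0, 0, 0]]
  ]
}}

```text
time_s: 11.48
position: [0.6003, 0.1524, 0.0525]
orientation: [[-0.019, 1.0, 0.007], [0.9, 0.021, -0.434], [-0.434, -0.002, -0.901]]
ft_force: [-5.8, 3.1, 8.8]
grip_width: 0.0303
```

Run:
```python
from h import *
c=look('wrist','w11'); s=ctrl.sense(); p=s['position']
print('lane',(p-OL)@FL)
```

```text
t 11.53 p [0.6002 0.1524 0.0524] x [-0.019  0.901 -0.434] z [ 0.007 -0.434 -0.901] F [-6.4  2.8  8.6] w 29.8 q [ 0.28  0.58  1.44 -0.45  1.28  0.43]
lane [ 0.01392611 -0.00129004  0.0137436 ]
```

There is about 10 N of residual contact force after release. I'll back off along the lane normal and look.

Emit:
{"name": "apply_moves", "arguments": {
  "targets": [
    [34, [0, 0, -4], [0, 0, 0]],
    [34, [0, 0, -15], [0, 0, 0]],
    [34, [0, 0, -30], [0, 0, 0]],
    [34, [-30, 0, -25], [0, 0, 0]],
    [34, [-30, 0, -10], [0, 0, 0]]
  ]
}}

```text
time_s: 11.95
position: [0.6022, 0.1358, 0.1556]
orientation: [[-0.021, 1.0, 0.012], [0.901, 0.025, -0.434], [-0.434, 0.002, -0.901]]
ft_force: [1.2, 0.2, 0.9]
grip_width: 0.034
```

Emit:
{"name": "apply_moves", "arguments": {
  "targets": [
    [34, [0, 0, 0], [0, 0, 0]],
    [34, [0, 0, 0], [0, 0, 0]]
  ]
}}

```text
time_s: 12.12
position: [0.6021, 0.1337, 0.1543]
orientation: [[-0.017, 1.0, 0.01], [0.901, 0.02, -0.433], [-0.434, 0.002, -0.901]]
ft_force: [0.2, 0.1, -1.3]
grip_width: 0.0341
```

Run:
```python
from h import *
c=look('wrist','w12',(220,120,360,270),4); 
scn('s5',lp(.015,0,.02),w=80,hh=80,sc=7)
```

```text
t 12.17 p [0.6009 0.1341 0.1523] x [-0.019  0.901 -0.434] z [ 0.007 -0.434 -0.901] F [-0.1  0.3 -0.7] w 33.8 q [ 0.25  0.44  1.42 -0.44  1.41  0.33]
crop 200 185 7
```

Run:
```python
from h import *
c=pickle.load(open('w12.pkl','rb')); s=ctrl.sense(); p=s['position']; print('tcp lane',(p-OL)@FL)
z=lambda x,y:(220+(x+.5)/4-.5,120+(y+.5)/4-.5)
n=FL[:,2]
for q,h in [((135,128),.02),((470,130),.02),((92,213),.012),((98,130),.008),((102,400),.008),((433,140),.008),((426,400),.008)]:
    print(q,((onplane(c,[z(*q)],OL+n*h,n)[0]-OL)@FL*1000).round(1))
a=cv2.imread('pics/w12.png'); cv2.imwrite('pics/w12y.png',cv2.resize(a[20:170,200:380],None,fx=4,fy=4,interpolation=cv2.INTER_CUBIC))
```

```text
tcp lane [ 0.07319144 -0.00168756  0.09479232]
(135, 128) [ 30.6 -23.1  20. ]
(470, 130) [31.1 37.8 20. ]
(92, 213) [ 47.7 -32.5  12. ]
(98, 130) [ 32.5 -31.3   8. ]
(102, 400) [ 86.4 -32.4   8. ]
(433, 140) [34.6 32.5  8. ]
(426, 400) [86.6 32.5  8. ]
```

Run:
```python
from h import *
c=pickle.load(open('w10.pkl','rb')); p=np.array([ 0.6005,.1527,.0688]); pl=(p-OL)@FL
z=lambda x,y:(210+(x+.5)/4.5-.5,130+(y+.5)/4.5-.5)
n=FL[:,2]; h=pl[2]-.0118
for q,hh in [((95,480),h+.02),((607,478),h+.02),((98,500),.008),((610,500),.008),((5,435),.053),((710,435),.053)]:
    print(q,((onplane(c,[z(*q)],OL+n*hh,n)[0]-OL)@FL*1000).round(1))
print('cam in lane',(-c['R'].T@c['t']-OL)@FL, pl)
a=cv2.imread('pics/w11.png'); cv2.imwrite('pics/w11y.png',cv2.resize(a[200:350,190:380],None,fx=4,fy=4,interpolation=cv2.INTER_CUBIC))
```

```text
(95, 480) [  8.6 -30.9  36.8]
(607, 478) [ 8.2 28.  36.8]
(98, 500) [ 22.4 -35.5   8. ]
(610, 500) [22.2 33.4  8. ]
(5, 435) [ -2.5 -37.2  53. ]
(710, 435) [-2.7 35.8 53. ]
cam in lane [-0.05771376 -0.00094524  0.21126307] [ 0.02079135 -0.00103209  0.0286041 ]
```

The lane measures centred, but the bar has ridden up on the far wall (its centre is at y≈+7 mm, against the stop). The arm sways 3–5 mm after quick moves. I'll re-grip it and put it down slowly.

Run:
```python
from h import *
plan([(lp(.0145,.0045,.055),RL),(lp(.0145,.0045,.022),RL)],40,1)
```

```text
[[40, [29.3, 3.2, 19.9], [-0.1, 0.0, 0.0]], [40, [29.4, 3.2, 19.9], [-0.1, 0.0, 0.1]]]
  -> end err mm [-0. -0.  0.] deg 0.04
[[40, [-0.1, 0.0, 33.0], [0.0, 0.0, 0.0]]]
  -> end err mm [-0.  0. -0.] deg 0.04
```

Emit:
{"name": "apply_moves", "arguments": {
  "targets": [
    [40, [20, 2, 13], [0, 0, 0]],
    [40, [20, 2, 13], [0, 0, 0]],
    [40, [19, 2.5, 14], [0, 0, 0]],
    [40, [0, 0, 0], [0, 0, 0]],
    [40, [0, 0, 0], [0, 0, 0]]
  ]
}}

```text
time_s: 12.63
position: [0.6047, 0.1702, 0.0882]
orientation: [[-0.024, 1.0, 0.003], [0.9, 0.023, -0.436], [-0.436, -0.007, -0.9]]
ft_force: [0.4, 0.2, 0.3]
grip_width: 0.0397
```

Emit:
{"name": "apply_moves", "arguments": {
  "targets": [
    [40, [0, 0, 7], [0, 0, 0]],
    [40, [0, 0, 7], [0, 0, 0]],
    [40, [0, 0, 7], [0, 0, 0]],
    [40, [0, 0, 7], [0, 0, 0]],
    [40, [0, 0, 4], [0, 0, 0]]
  ]
}}

```text
time_s: 13.05
position: [0.6068, 0.1552, 0.0616]
orientation: [[-0.019, 1.0, 0.007], [0.9, 0.02, -0.435], [-0.435, -0.002, -0.901]]
ft_force: [-0.6, -1.0, 0.3]
grip_width: 0.0396
```

Emit:
{"name": "apply_moves", "arguments": {
  "targets": [
    [40, [0, 0, 0], [0, 0, 0]],
    [40, [0, 0, 0], [0, 0, 0]]
  ]
}}

```text
time_s: 13.22
position: [0.607, 0.1559, 0.0622]
orientation: [[-0.019, 1.0, 0.008], [0.9, 0.021, -0.434], [-0.434, -0.002, -0.901]]
ft_force: [-0.6, -0.9, 0.2]
grip_width: 0.0402
```

Run:
```python
from h import *
c=look('wrist','w13',(190,190,380,350),4); s=ctrl.sense(); print('lane',(s['position']-OL)@FL)
```

```text
t 13.27 p [0.6073 0.1561 0.0626] x [-0.019  0.901 -0.434] z [ 0.008 -0.434 -0.901] F [-0.8 -0.1  0.1] w 40.1 q [ 0.28  0.58  1.41 -0.45  1.3   0.42]
lane [0.01513059 0.0057981  0.02445491]
```

Emit:
{"name": "apply_moves", "arguments": {
  "targets": [
    [40, [0, -3, 0], [0, 0, 0]],
    [25, [0, 0, 0], [0, 0, 0]],
    [15, [0, 0, 0], [0, 0, 0]],
    [4, [0, 0, 0], [0, 0, 0]],
    [4, [0, 0, 0], [0, 0, 0]]
  ],
  "force": 20
}}

```text
time_s: 13.68
position: [0.6042, 0.1563, 0.0626]
orientation: [[-0.02, 1.0, 0.008], [0.901, 0.021, -0.434], [-0.434, -0.001, -0.901]]
ft_force: [0.5, 1.9, 5.2]
grip_width: 0.0156
```

Emit:
{"name": "apply_moves", "arguments": {
  "targets": [
    [4, [0, 0, 0], [0, 0, 0]],
    [4, [0, 0, 0], [0, 0, 0]],
    [4, [0, 0, 0], [0, 0, 0]],
    [4, [0, 0, 0], [0, 0, 0]]
  ],
  "force": 35
}}

```text
time_s: 14.02
position: [0.6052, 0.1566, 0.0634]
orientation: [[-0.019, 1.0, 0.011], [0.901, 0.022, -0.434], [-0.434, 0.001, -0.901]]
ft_force: [1.9, 2.9, 5.6]
grip_width: 0.0147
```

Emit:
{"name": "apply_moves", "arguments": {
  "targets": [
    [4, [0, 0, -4], [0, 0, 0]],
    [4, [-2, 0, -8], [0, 0, 0]],
    [4, [-2, 0, -8], [0, 0, 0]],
    [4, [0, 0, 0], [0, 0, 0]],
    [4, [0, 0, 0], [0, 0, 0]]
  ]
}}

```text
time_s: 14.43
position: [0.6041, 0.1613, 0.0825]
orientation: [[-0.019, 1.0, 0.008], [0.901, 0.021, -0.434], [-0.434, -0.001, -0.901]]
ft_force: [-0.3, -0.1, -1.6]
grip_width: 0.0136
```

Run:
```python
from h import *
c=look('wrist','w14',(190,150,380,300),4); s=ctrl.sense(); print('lane',(s['position']-OL)@FL)
```

```text
t 14.48 p [0.6037 0.1612 0.0819] x [-0.02   0.9   -0.434] z [ 0.008 -0.434 -0.901] F [ 0.3 -0.1 -0.3] w 13.7 q [ 0.29  0.55  1.41 -0.44  1.33  0.41]
lane [0.01892615 0.00235655 0.04410668]
```

```bash
cat >> h.py <<'E'
def lz(c,off,sc,q,h):
    n=FL[:,2]; uv=(off[0]+(q[0]+.5)/sc-.5,off[1]+(q[1]+.5)/sc-.5)
    return ((onplane(c,[uv],OL+n*h,n)[0]-OL)@FL*1000).round(1)
E
python3 - <<'E'
from h import *
c=pickle.load(open('w14.pkl','rb'))
for h in (.040,.044,.048): print(h,lz(c,(190,150),4,(180,303),h),lz(c,(190,150),4,(613,303),h))
E
```

```text
0.04 [  6.2 -25.4  40. ] [ 6.2 34.8 40. ]
0.044 [  4.8 -24.8  44. ] [ 4.8 34.1 44. ]
0.048 [  3.5 -24.2  48. ] [ 3.5 33.5 48. ]
```

Emit:
{"name": "apply_moves", "arguments": {
  "targets": [
    [4, [0, -2.5, 0], [0, 0, 0]],
    [4, [0, -2, 4], [0, 0, 0]],
    [4, [0, 0, 4], [0, 0, 0]],
    [4, [0, 0, 0], [0, 0, 0]],
    [4, [0, 0, 0], [0, 0, 0]]
  ]
}}

```text
time_s: 14.9
position: [0.599, 0.1573, 0.0742]
orientation: [[-0.02, 1.0, 0.007], [0.9, 0.021, -0.435], [-0.435, -0.003, -0.901]]
ft_force: [-0.6, 0.2, -0.3]
grip_width: 0.0135
```

Run:
```python
from h import *
c=look('wrist','w15',(190,150,380,300),4); s=ctrl.sense(); print('lane',(s['position']-OL)@FL)
```

```text
t 14.95 p [0.5994 0.1575 0.0746] x [-0.02   0.9   -0.435] z [ 0.007 -0.435 -0.901] F [ 0.   0.7 -0.4] w 13.8 q [ 0.29  0.55  1.43 -0.45  1.32  0.42]
lane [ 0.01899113 -0.00207667  0.03586438]
```

Emit:
{"name": "apply_moves", "arguments": {
  "targets": [
    [4, [0, -0.5, 3], [0, 0, 0]],
    [4, [0, 0, 3], [0, 0, 0]],
    [4, [0, 0, 2], [0, 0, 0]],
    [4, [0, 0, 0], [0, 0, 0]],
    [4, [0, 0, 0], [0, 0, 0]]
  ]
}}

```text
time_s: 15.37
position: [0.599, 0.1541, 0.0675]
orientation: [[-0.02, 1.0, 0.008], [0.9, 0.021, -0.434], [-0.434, -0.002, -0.901]]
ft_force: [-0.5, 0.2, -0.3]
grip_width: 0.0134
```

Emit:
{"name": "apply_moves", "arguments": {
  "targets": [
    [4, [0, 0, 1], [0, 0, 0]],
    [4, [0, 0, 1], [0, 0, 0]],
    [4, [0, 0, 1], [0, 0, 0]],
    [4, [0, 0, 0], [0, 0, 0]]
  ]
}}

```text
time_s: 15.7
position: [0.5991, 0.1528, 0.0648]
orientation: [[-0.02, 1.0, 0.008], [0.9, 0.021, -0.434], [-0.434, -0.001, -0.901]]
ft_force: [-0.1, -0.1, -0.9]
grip_width: 0.0138
```

Run:
```python
from h import *
c=look('wrist','w16',(190,150,380,300),4); s=ctrl.sense(); print('lane',(s['position']-OL)@FL)
```

```text
t 15.75 p [0.5991 0.1528 0.0649] x [-0.02   0.9   -0.434] z [ 0.008 -0.434 -0.901] F [ 0.5  0.  -1.2] w 13.5 q [ 0.28  0.56  1.44 -0.45  1.3   0.42]
lane [ 0.01894158 -0.00244829  0.02514464]
```

Emit:
{"name": "apply_moves", "arguments": {
  "targets": [
    [4, [0, -0.5, 1], [0, 0, 0]],
    [4, [0, 0, 1], [0, 0, 0]],
    [4, [0, 0, 1], [0, 0, 0]],
    [4, [0, 0, 0], [0, 0, 0]]
  ]
}}

```text
time_s: 16.08
position: [0.5985, 0.1514, 0.062]
orientation: [[-0.02, 1.0, 0.008], [0.9, 0.021, -0.434], [-0.434, -0.002, -0.901]]
ft_force: [0.6, 0.7, -1.5]
grip_width: 0.0137
```

Emit:
{"name": "apply_moves", "arguments": {
  "targets": [
    [4, [0, 0, 1], [0, 0, 0]],
    [4, [0, 0, 1], [0, 0, 0]],
    [4, [0, 0, 0], [0, 0, 0]]
  ]
}}

```text
time_s: 16.33
position: [0.5993, 0.1511, 0.0613]
orientation: [[-0.019, 1.0, 0.009], [0.901, 0.021, -0.434], [-0.434, 0.0, -0.901]]
ft_force: [-0.6, 2.0, 2.4]
grip_width: 0.0138
```

Run:
```python
from h import *
c=look('wrist','w17',(190,150,380,300),4); s=ctrl.sense(); print('lane',(s['position']-OL)@FL)
scn('s6',lp(.02,0,.04),w=80,hh=80,sc=7)
```

```text
t 16.38 p [0.5993 0.1511 0.0613] x [-0.019  0.901 -0.434] z [ 0.009 -0.434 -0.901] F [0.1 3.  3.2] w 13.8 q [ 0.28  0.56  1.45 -0.45  1.29  0.42]
lane [ 0.01898143 -0.00230331  0.02118001]
crop 199 178 7
```

Floor contact came at the expected height with about 4 N. I'll release gently.

Emit:
{"name": "apply_moves", "arguments": {
  "targets": [
    [16, [0, 0, -0.5], [0, 0, 0]],
    [20, [0, 0, 0], [0, 0, 0]],
    [26, [0, 0, 0], [0, 0, 0]],
    [26, [0, 0, 0], [0, 0, 0]],
    [26, [0, 0, 0], [0, 0, 0]]
  ]
}}

```text
time_s: 16.85
position: [0.5985, 0.1507, 0.0606]
orientation: [[-0.02, 1.0, 0.008], [0.9, 0.021, -0.435], [-0.435, -0.002, -0.901]]
ft_force: [0.6, 0.2, -0.2]
grip_width: 0.0259
```

Emit:
{"name": "apply_moves", "arguments": {
  "targets": [
    [30, [0, 0, -10], [0, 0, 0]],
    [30, [0, 0, -25], [0, 0, 0]],
    [30, [-20, 0, -30], [0, 0, 0]],
    [30, [-35, 0, -15], [0, 0, 0]],
    [30, [-15, 0, 0], [0, 0, 0]]
  ]
}}

```text
time_s: 17.27
position: [0.6027, 0.1224, 0.1705]
orientation: [[-0.016, 1.0, 0.018], [0.901, 0.022, -0.434], [-0.434, 0.009, -0.901]]
ft_force: [0.3, 0.7, 1.7]
grip_width: 0.0298
```

Run:
```python
from h import *
c=look('wrist','w18',(200,60,380,210),4)
```

```text
t 17.32 p [0.6024 0.1202 0.1695] x [-0.014  0.901 -0.435] z [ 0.015 -0.434 -0.901] F [ 2.4 -0.8  0.7] w 29.8 q [ 0.23  0.41  1.42 -0.45  1.42  0.31]
```

The 30 mm spacer now lies flat against the stop (rear edge at v≈270 in the crop, pointer at v≈362). Next is the 20 mm spacer.

Run:
```python
from h import *
R=Rdown(np.radians(2.3))
plan([((.4217,.0462,.13),R)],40,0)
```

```text
[[40, [-3.0, -13.0, 5.0], [1.4, 1.4, 6.2]], [40, [-5.0, -12.0, 5.0], [1.5, 1.4, 6.2]], [40, [-6.0, -12.0, 5.0], [1.5, 1.4, 6.2]], [40, [-8.0, -11.0, 5.0], [1.4, 1.4, 6.2]], [40, [-9.0, -10.0, 5.0], [1.5, 1.4, 6.2]]]
[[40, [-10.0, -9.0, 5.0], [1.5, 1.4, 6.2]], [40, [-11.0, -7.0, 5.0], [1.5, 1.5, 6.2]], [40, [-12.0, -6.0, 5.0], [1.4, 1.5, 6.2]], [40, [-13.0, -5.0, 5.0], [1.4, 1.4, 6.2]], [40, [-13.0, -3.0, 5.0], [1.5, 1.5, 6.3]]]
[[40, [-13.0, -1.0, 4.0], [1.4, 1.4, 6.2]], [40, [-14.0, 0.0, 4.0], [1.5, 1.5, 6.3]], [40, [-13.0, 2.0, 4.0], [1.4, 1.4, 6.2]], [40, [-14.0, 3.0, 3.0], [1.5, 1.5, 6.3]]]
  -> end err mm [ 0.2  0.3 -0.2] deg 0.07
```

Emit:
{"name": "apply_moves", "arguments": {
  "targets": [
    [40, [-3, -13, 5], [1.4, 1.4, 6.2]],
    [40, [-5, -12, 5], [1.5, 1.4, 6.2]],
    [40, [-6, -12, 5], [1.5, 1.4, 6.2]],
    [40, [-8, -11, 5], [1.4, 1.4, 6.2]],
    [40, [-9, -10, 5], [1.5, 1.4, 6.2]]
  ]
}}

```text
time_s: 17.73
position: [0.5332, 0.0963, 0.1482]
orientation: [[0.507, 0.858, -0.086], [0.81, -0.508, -0.293], [-0.295, 0.079, -0.952]]
ft_force: [-0.4, 0.0, 0.8]
grip_width: 0.0401
```

Emit:
{"name": "apply_moves", "arguments": {
  "targets": [
    [40, [-10, -9, 5], [1.5, 1.4, 6.2]],
    [40, [-11, -7, 5], [1.5, 1.5, 6.2]],
    [40, [-12, -6, 5], [1.4, 1.5, 6.2]],
    [40, [-13, -5, 5], [1.4, 1.4, 6.2]],
    [40, [-13, -3, 5], [1.5, 1.5, 6.3]]
  ]
}}

```text
time_s: 18.15
position: [0.4681, 0.0697, 0.1349]
orientation: [[0.885, 0.458, -0.081], [0.448, -0.886, -0.12], [-0.127, 0.069, -0.99]]
ft_force: [0.8, -0.9, -0.1]
grip_width: 0.0402
```

Emit:
{"name": "apply_moves", "arguments": {
  "targets": [
    [40, [-13, -1, 4], [1.4, 1.4, 6.2]],
    [40, [-14, 0, 4], [1.5, 1.5, 6.3]],
    [40, [-13, 2, 4], [1.4, 1.4, 6.2]],
    [40, [-14, 3, 3], [1.5, 1.5, 6.3]],
    [40, [0, 0, 0], [0, 0, 0]]
  ]
}}

```text
time_s: 18.57
position: [0.4145, 0.0478, 0.1234]
orientation: [[0.999, 0.035, -0.013], [0.035, -0.999, 0.002], [-0.013, -0.003, -1.0]]
ft_force: [-0.4, -0.4, 0.4]
grip_width: 0.04
```

Emit:
{"name": "apply_moves", "arguments": {
  "targets": [
    [40, [0, 0, 0], [0, 0, 0]],
    [40, [0, 0, 0], [0, 0, 0]]
  ]
}}

```text
time_s: 18.73
position: [0.4187, 0.0483, 0.1257]
orientation: [[0.999, 0.043, -0.008], [0.043, -0.999, 0.001], [-0.008, -0.001, -1.0]]
ft_force: [0.4, 0.7, 1.0]
grip_width: 0.0401
```

Run:
```python
from h import *
c=look('wrist','w19')
```

```text
t 18.78 p [0.419  0.0483 0.1258] x [ 0.999  0.043 -0.008] z [-0.008  0.001 -1.   ] F [-0.3 -0.5 -0.7] w 40.3 q [-0.17 -0.17  2.08 -0.    1.24  1.36]
```

Run:
```python
from h import *
c=pickle.load(open('w19.pkl','rb')); s=ctrl.sense(); p=s['position'];R=s['orientation']
a=cv2.imread('pics/w19.png'); cv2.imwrite('pics/w19z.png',cv2.resize(a[135:235,240:480],None,fx=3.3,fy=3.3,interpolation=cv2.INTER_CUBIC))
print('below tcp',proj(c,[p*[1,1,0]+[0,0,.052],p*[1,1,0]+[0,0,.02]]))
```

```text
below tcp [[288.93877286 211.68009922]
 [288.82470268 200.22908923]]
```

Run:
```python
from h import *
c=pickle.load(open('w19.pkl','rb'))
o=(240,135)
quad(c,[(52,171),(290,166),(290,243),(53,248)],.02,o,3.3)
quad(c,[(142,205),(203,205),(203,286),(142,286)],.052,o,3.3)
quad(c,[(568,58),(765,160),(680,297),(488,195)],.02,o,3.3)
R=Rdown(np.radians(2.3))
plan([((.420,.0465,.050),R),((.420,.0465,.012),R)],36,1)
```

```text
center [0.4215 0.0462] sides mm [59.5 20.1 60.4 20.1] LONG axis yaw deg -86.3
center [0.4211 0.0462] sides mm [13.7 19.2 14.  19.2] LONG axis yaw deg -177.4
center [ 0.4338 -0.0685] sides mm [59.  40.7 59.6 38.7] LONG axis yaw deg -114.0
[[36, [0.8, 1.0, 37.9], [0.0, 0.2, 0.1]], [36, [0.6, 1.0, 37.9], [-0.1, 0.3, 0.1]]]
  -> end err mm [ 0.  0. -0.] deg 0.07
[[36, [0.0, -0.1, 38.0], [0.0, 0.0, 0.0]]]
  -> end err mm [-0. -0. -0.] deg 0.07
```

Emit:
{"name": "apply_moves", "arguments": {
  "targets": [
    [36, [1, 1, 30], [0, 0, 0]],
    [36, [1, 1, 30], [0, 0, 0]],
    [36, [0, 0, 27], [0, 0, 0]],
    [36, [0, 0, 14], [0, 0, 0]],
    [36, [0, 0, 13], [0, 0, 0]]
  ]
}}

```text
time_s: 19.2
position: [0.4191, 0.0469, 0.01]
orientation: [[0.999, 0.043, -0.011], [0.043, -0.999, 0.001], [-0.011, -0.001, -1.0]]
ft_force: [0.3, 0.5, 0.5]
grip_width: 0.036
```

Emit:
{"name": "apply_moves", "arguments": {
  "targets": [
    [36, [0, 0, 0], [0, 0, 0]],
    [4, [0, 0, 0], [0, 0, 0]],
    [4, [0, 0, 0], [0, 0, 0]],
    [4, [0, 0, 0], [0, 0, 0]],
    [4, [0, 0, 0], [0, 0, 0]]
  ],
  "force": 35
}}

```text
time_s: 19.62
position: [0.4207, 0.0461, 0.0128]
orientation: [[0.999, 0.042, -0.006], [0.042, -0.999, 0.0], [-0.006, -0.0, -1.0]]
ft_force: [0.3, 0.9, 2.5]
grip_width: 0.0137
```

Emit:
{"name": "apply_moves", "arguments": {
  "targets": [
    [4, [0, 0, 0], [0, 0, 0]],
    [4, [0, 0, 0], [0, 0, 0]],
    [4, [0, 0, 0], [0, 0, 0]],
    [4, [0, 0, 0], [0, 0, 0]]
  ]
}}

```text
time_s: 19.95
position: [0.4207, 0.046, 0.0128]
orientation: [[0.999, 0.041, -0.006], [0.041, -0.999, 0.0], [-0.006, -0.001, -1.0]]
ft_force: [-0.2, 1.6, 5.7]
grip_width: 0.0133
```

Run:
```python
from h import *
look('wrist','w20',(220,200,360,310),5)
s=ctrl.sense(); p=s['position'];R=s['orientation']
plan([((p[0],p[1],.10),R),(lp(.075,-.002,.085),RL)],4)
```

```text
t 20.0 p [0.4207 0.0461 0.0128] x [ 0.999  0.041 -0.006] z [-0.006  0.001 -1.   ] F [-0.1  0.8  6.2] w 13.8 q [-0.18  0.02  2.16 -0.    0.97  1.35]
[[4, [0.0, 0.0, -29.0], [0.0, 0.0, 0.0]], [4, [0.0, 0.0, -29.0], [0.0, 0.0, 0.0]], [4, [-1.0, 0.0, -29.0], [0.0, 0.0, 0.0]]]
  -> end err mm [0.5 0.1 0.2] deg 0.0
[[4, [13.0, -5.0, -3.0], [-1.4, -1.4, -6.2]], [4, [13.0, -4.0, -4.0], [-1.4, -1.4, -6.2]], [4, [14.0, -2.0, -4.0], [-1.4, -1.4, -6.2]], [4, [14.0, -1.0, -4.0], [-1.4, -1.5, -6.2]], [4, [14.0, 1.0, -5.0], [-1.5, -1.5, -6.2]]]
[[4, [13.0, 2.0, -5.0], [-1.5, -1.4, -6.2]], [4, [13.0, 4.0, -5.0], [-1.4, -1.4, -6.2]], [4, [12.0, 6.0, -6.0], [-1.5, -1.5, -6.2]], [4, [11.0, 7.0, -6.0], [-1.4, -1.4, -6.3]], [4, [10.0, 8.0, -6.0], [-1.5, -1.5, -6.2]]]
[[4, [9.0, 10.0, -5.0], [-1.4, -1.4, -6.3]], [4, [8.0, 11.0, -6.0], [-1.5, -1.5, -6.2]], [4, [7.0, 11.0, -5.0], [-1.4, -1.4, -6.3]], [4, [6.0, 13.0, -6.0], [-1.5, -1.5, -6.2]]]
  -> end err mm [-0.4 -0.1 -0.4] deg 0.05
```

Emit:
{"name": "apply_moves", "arguments": {
  "targets": [
    [4, [0, 0, -15], [0, 0, 0]],
    [4, [0, 0, -35], [0, 0, 0]],
    [4, [-1, 0, -38], [0, 0, 0]],
    [4, [13, -5, -3], [-1.4, -1.4, -6.2]],
    [4, [13, -4, -4], [-1.4, -1.4, -6.2]]
  ]
}}

```text
time_s: 20.42
position: [0.4467, 0.0569, 0.1096]
orientation: [[0.965, 0.259, -0.043], [0.256, -0.965, -0.057], [-0.056, 0.044, -0.997]]
ft_force: [-0.1, 0.5, -0.7]
grip_width: 0.0135
```

Emit:
{"name": "apply_moves", "arguments": {
  "targets": [
    [4, [14, -2, -4], [-1.4, -1.4, -6.2]],
    [4, [14, -1, -4], [-1.4, -1.5, -6.2]],
    [4, [14, 1, -5], [-1.5, -1.5, -6.2]],
    [4, [13, 2, -5], [-1.5, -1.4, -6.2]],
    [4, [13, 4, -5], [-1.4, -1.4, -6.2]]
  ]
}}

```text
time_s: 20.83
position: [0.5092, 0.088, 0.1206]
orientation: [[0.68, 0.728, -0.093], [0.698, -0.68, -0.224], [-0.226, 0.087, -0.97]]
ft_force: [0.1, 0.4, -0.4]
grip_width: 0.014
```

Emit:
{"name": "apply_moves", "arguments": {
  "targets": [
    [4, [12, 6, -6], [-1.5, -1.5, -6.2]],
    [4, [11, 7, -6], [-1.4, -1.4, -6.3]],
    [4, [10, 8, -6], [-1.5, -1.5, -6.2]],
    [4, [9, 10, -5], [-1.4, -1.4, -6.3]],
    [4, [8, 11, -6], [-1.5, -1.5, -6.2]]
  ]
}}

```text
time_s: 21.25
position: [0.5737, 0.116, 0.1368]
orientation: [[0.193, 0.98, -0.039], [0.902, -0.193, -0.386], [-0.386, 0.039, -0.922]]
ft_force: [0.0, -0.4, -1.6]
grip_width: 0.0136
```

Emit:
{"name": "apply_moves", "arguments": {
  "targets": [
    [4, [7, 11, -5], [-1.4, -1.4, -6.3]],
    [4, [6, 13, -6], [-1.5, -1.5, -6.2]],
    [4, [0, 0, 0], [0, 0, 0]],
    [4, [0, 0, 0], [0, 0, 0]],
    [4, [0, 0, 0], [0, 0, 0]]
  ]
}}

```text
time_s: 21.67
position: [0.5987, 0.1282, 0.1425]
orientation: [[-0.017, 1.0, 0.005], [0.9, 0.018, -0.435], [-0.435, -0.003, -0.901]]
ft_force: [0.7, -1.1, -0.8]
grip_width: 0.0136
```

Run:
```python
from h import *
look('wrist','w21',(190,110,380,260),4); s=ctrl.sense(); print('lane',(s['position']-OL)@FL)
plan([(lp(.052,-.0022,.045),RL)],4,1)
```

```text
t 21.72 p [0.5987 0.128  0.1427] x [-0.017  0.9   -0.435] z [ 0.006 -0.435 -0.901] F [ 0.1  0.4 -1.2] w 13.8 q [ 0.25  0.44  1.44 -0.44  1.39  0.34]
lane [ 0.07515711 -0.00331248  0.08436999]
[[4, [11.6, 0.6, 19.7], [-0.1, 0.0, 0.0]], [4, [11.5, 0.6, 19.7], [-0.1, 0.0, -0.1]]]
  -> end err mm [-0.   0.1  0. ] deg 0.02
```

Run:
```python
from h import *
c=pickle.load(open('w21.pkl','rb')); o=(190,110)
for q,h in [((185,473),.0716),((597,473),.0716),((166,518),.0916),((615,518),.0916),((235,470),.0),((577,470),.0),((237,178),.02),((573,178),.02),((222,268),.012)]: print(q,lz(c,o,4,q,h))
print((-c['R'].T@c['t']-OL)@FL)
```

```text
(185, 473) [ 66.3 -32.2  71.6]
(597, 473) [66.4 27.7 71.6]
(166, 518) [ 65.6 -31.8  91.6]
(615, 518) [65.6 27.4 91.6]
(235, 470) [ 91.  -33.4  -0. ]
(577, 470) [91.1 34.2 -0. ]
(237, 178) [ 30.5 -29.   20. ]
(573, 178) [30.6 29.1 20. ]
(222, 268) [ 48.  -33.1  12. ]
[-0.00328105 -0.00135172  0.26894137]
```

Run:
```python
from h import *
plan([(lp(.048,-.0008,.035),RL)],4,1)
```

```text
[[4, [13.6, 1.3, 24.7], [-0.1, 0.0, 0.0]], [4, [13.5, 1.3, 24.7], [-0.1, 0.0, -0.1]]]
  -> end err mm [-0.   0.1  0. ] deg 0.02
```

Emit:
{"name": "apply_moves", "arguments": {
  "targets": [
    [4, [9, 1, 16], [0, 0, 0]],
    [4, [9, 1, 17], [0, 0, 0]],
    [4, [9, 0.5, 16], [0, 0, 0]],
    [4, [0, 0, 0], [0, 0, 0]],
    [4, [0, 0, 0], [0, 0, 0]]
  ]
}}

```text
time_s: 22.13
position: [0.6006, 0.1308, 0.0863]
orientation: [[-0.019, 1.0, 0.004], [0.9, 0.019, -0.435], [-0.435, -0.004, -0.9]]
ft_force: [0.2, -0.3, -0.0]
grip_width: 0.0138
```

Run:
```python
from h import *
c=look('wrist','w22',(190,150,380,300),4); s=ctrl.sense(); print('lane',(s['position']-OL)@FL)
```

```text
t 22.18 p [0.6017 0.1311 0.0878] x [-0.018  0.9   -0.435] z [ 0.007 -0.435 -0.9  ] F [ 0.2  1.  -0.4] w 14.1 q [ 0.25  0.51  1.46 -0.45  1.31  0.38]
lane [ 0.04853632 -0.00025483  0.03628023]
```

The bar is centred. I'll lower it slowly.

Emit:
{"name": "apply_moves", "arguments": {
  "targets": [
    [4, [0.5, 0, 4], [0, 0, 0]],
    [4, [0.5, 0, 4], [0, 0, 0]],
    [4, [0.5, 0, 4], [0, 0, 0]],
    [4, [0.5, 0, 3], [0, 0, 0]],
    [4, [0, 0, 3], [0, 0, 0]]
  ]
}}

```text
time_s: 22.6
position: [0.6018, 0.1255, 0.0698]
orientation: [[-0.019, 1.0, 0.007], [0.9, 0.02, -0.435], [-0.435, -0.002, -0.9]]
ft_force: [1.2, -0.5, -0.9]
grip_width: 0.0139
```

Emit:
{"name": "apply_moves", "arguments": {
  "targets": [
    [4, [0, 0, 0], [0, 0, 0]],
    [4, [0, 0, 1], [0, 0, 0]],
    [4, [0, 0, 1], [0, 0, 0]],
    [4, [0, 0, 1], [0, 0, 0]],
    [4, [0, 0, 0], [0, 0, 0]]
  ]
}}

```text
time_s: 23.02
position: [0.6018, 0.1242, 0.0672]
orientation: [[-0.019, 1.0, 0.007], [0.9, 0.021, -0.435], [-0.435, -0.002, -0.9]]
ft_force: [0.3, -0.8, -1.1]
grip_width: 0.0135
```

Run:
```python
from h import *
c=look('wrist','w23',(190,150,380,300),4); s=ctrl.sense(); print('lane',(s['position']-OL)@FL)
```

```text
t 23.07 p [0.6019 0.1243 0.0673] x [-0.019  0.9   -0.435] z [ 0.007 -0.435 -0.9  ] F [ 0.6 -0.  -1.3] w 13.9 q [ 0.24  0.53  1.47 -0.46  1.27  0.39]
lane [ 0.04575043 -0.00026955  0.0149012 ]
```

Emit:
{"name": "apply_moves", "arguments": {
  "targets": [
    [4, [0, -0.7, 1], [0, 0, 0]],
    [4, [0, 0, 1], [0, 0, 0]],
    [4, [0, 0, 0.5], [0, 0, 0]],
    [4, [0, 0, 0], [0, 0, 0]],
    [4, [0, 0, 0], [0, 0, 0]]
  ]
}}

```text
time_s: 23.48
position: [0.6013, 0.1233, 0.0653]
orientation: [[-0.019, 1.0, 0.008], [0.9, 0.021, -0.435], [-0.435, -0.002, -0.9]]
ft_force: [-0.2, 0.7, 0.9]
grip_width: 0.0135
```

Emit:
{"name": "apply_moves", "arguments": {
  "targets": [
    [16, [0, 0, 0], [0, 0, 0]],
    [20, [0, 0, 0], [0, 0, 0]],
    [26, [0, 0, 0], [0, 0, 0]],
    [26, [0, 0, 0], [0, 0, 0]],
    [26, [0, 0, 0], [0, 0, 0]]
  ]
}}

```text
time_s: 23.9
position: [0.6012, 0.1231, 0.0651]
orientation: [[-0.019, 1.0, 0.007], [0.9, 0.021, -0.435], [-0.435, -0.002, -0.9]]
ft_force: [-0.1, -0.3, 0.2]
grip_width: 0.0261
```

Emit:
{"name": "apply_moves", "arguments": {
  "targets": [
    [30, [0, 0, -10], [0, 0, 0]],
    [30, [0, 0, -25], [0, 0, 0]],
    [30, [-20, 0, -35], [0, 0, 0]],
    [30, [-30, 0, -15], [0, 0, 0]],
    [30, [0, 0, 0], [0, 0, 0]]
  ]
}}

```text
time_s: 24.32
position: [0.6058, 0.1141, 0.1721]
orientation: [[-0.013, 1.0, 0.019], [0.9, 0.02, -0.434], [-0.435, 0.011, -0.901]]
ft_force: [0.3, 0.5, 0.7]
grip_width: 0.0303
```

Run:
```python
from h import *
c=look('wrist','w24',(200,60,380,210),4)
o=(200,60)
```

```text
t 24.37 p [0.6043 0.1149 0.1687] x [-0.015  0.901 -0.434] z [ 0.015 -0.434 -0.901] F [-0.5  0.4 -1.2] w 29.8 q [ 0.22  0.41  1.43 -0.45  1.41  0.3 ]
```

Both spacers lie flat in the lane, with the 20 mm one's rear edge at the pointer line. Now the 40 mm spacer goes to the tray.

Run:
```python
from h import *
R=Rdown(np.radians(155))
plan([((.434,-.0685,.11),R)],40,0)
```

```text
[[40, [-14.0, -17.0, 13.0], [-1.4, 2.3, -6.3]], [40, [-12.0, -19.0, 12.0], [-1.4, 2.3, -6.3]], [40, [-10.0, -21.0, 11.0], [-1.4, 2.3, -6.3]], [40, [-9.0, -22.0, 10.0], [-1.4, 2.3, -6.3]], [40, [-6.0, -23.0, 9.0], [-1.4, 2.3, -6.3]]]
[[40, [-4.0, -24.0, 9.0], [-1.4, 2.3, -6.3]], [40, [-2.0, -24.0, 8.0], [-1.4, 2.3, -6.3]], [40, [0.0, -25.0, 7.0], [-1.4, 2.4, -6.2]], [40, [3.0, -25.0, 7.0], [-1.4, 2.3, -6.3]], [40, [5.0, -24.0, 6.0], [-1.5, 2.4, -6.2]]]
  -> end err mm [-0.5 -0.2  0.2] deg 0.07
```

Emit:
{"name": "apply_moves", "arguments": {
  "targets": [
    [40, [-14, -17, 13], [-1.4, 2.3, -6.3]],
    [40, [-12, -19, 12], [-1.4, 2.3, -6.3]],
    [40, [-10, -21, 11], [-1.4, 2.3, -6.3]],
    [40, [-9, -22, 10], [-1.4, 2.3, -6.3]],
    [40, [-6, -23, 9], [-1.4, 2.3, -6.3]]
  ]
}}

```text
time_s: 24.78
position: [0.5153, 0.0247, 0.1343]
orientation: [[-0.548, 0.834, 0.063], [0.807, 0.547, -0.222], [-0.22, -0.071, -0.973]]
ft_force: [-0.4, -0.4, 2.3]
grip_width: 0.0398
```

Emit:
{"name": "apply_moves", "arguments": {
  "targets": [
    [40, [-4, -24, 9], [-1.4, 2.3, -6.3]],
    [40, [-2, -24, 8], [-1.4, 2.3, -6.3]],
    [40, [0, -25, 7], [-1.4, 2.4, -6.2]],
    [40, [3, -25, 7], [-1.4, 2.3, -6.3]],
    [40, [5, -24, 6], [-1.5, 2.4, -6.2]]
  ]
}}

```text
time_s: 25.2
position: [0.4376, -0.0562, 0.1092]
orientation: [[-0.88, 0.475, 0.001], [0.474, 0.88, -0.022], [-0.011, -0.019, -1.0]]
ft_force: [0.3, 0.6, -0.8]
grip_width: 0.0402
```

Emit:
{"name": "apply_moves", "arguments": {
  "targets": [
    [40, [0, 0, 0], [0, 0, 0]],
    [40, [0, 0, 0], [0, 0, 0]],
    [40, [0, 0, 0], [0, 0, 0]]
  ]
}}

```text
time_s: 25.45
position: [0.4392, -0.0558, 0.1098]
orientation: [[-0.877, 0.481, 0.002], [0.481, 0.877, -0.024], [-0.014, -0.02, -1.0]]
ft_force: [0.0, 1.2, -0.3]
grip_width: 0.04
```

Run:
```python
from h import *
c=look('wrist','w25',(210,130,370,260),4.6)
```

```text
t 25.5 p [ 0.4394 -0.0555  0.11  ] x [-0.877  0.479 -0.014] z [ 0.002 -0.024 -1.   ] F [ 0.4 -0.5 -0.6] w 39.7 q [-0.38 -0.1   2.05 -0.02  1.18 -1.44]
```

Run:
```python
from h import *
c=pickle.load(open('w25.pkl','rb'))
quad(c,[(97,247),(446,220),(462,440),(126,466)],.02,(210,130),4.6)
quad(c,[(210,290),(299,280),(325,518),(237,526)],.052,(210,130),4.6)
R=Rdown(np.radians(155.5))
plan([((.434,-.068,.05),R),((.434,-.068,.0135),R)],40,1)
```

```text
center [ 0.4341 -0.0681] sides mm [59.3 39.4 59.4 39.8] LONG axis yaw deg 66.1
center [ 0.4342 -0.0683] sides mm [13.5 38.7 14.  38.5] LONG axis yaw deg -23.6
[[40, [-0.2, -6.2, 30.1], [-0.6, 0.4, -2.1]], [40, [-0.2, -6.5, 30.1], [-0.6, 0.4, -2.1]]]
  -> end err mm [ 0. -0.  0.] deg 0.06
[[40, [0.0, 0.0, 36.5], [0.0, 0.0, 0.0]]]
  -> end err mm [ 0. -0.  0.] deg 0.06
```

Emit:
{"name": "apply_moves", "arguments": {
  "targets": [
    [40, [0, -6, 28], [-0.6, 0.4, -2.4]],
    [40, [0, -6.5, 28], [-0.6, 0.4, -2.4]],
    [40, [0, 0, 0], [0, 0, 0]],
    [40, [0, 0, 15], [0, 0, 0]],
    [40, [0, 0, 15], [0, 0, 0]]
  ]
}}

```text
time_s: 25.92
position: [0.435, -0.0679, 0.0252]
orientation: [[-0.914, 0.405, 0.001], [0.405, 0.914, -0.001], [-0.001, -0.0, -1.0]]
ft_force: [0.1, 0.1, -0.1]
grip_width: 0.0401
```

Emit:
{"name": "apply_moves", "arguments": {
  "targets": [
    [40, [0, 0, 10], [0, 0, 0]],
    [40, [0, 0, 0], [0, 0, 0]],
    [4, [0, 0, 0], [0, 0, 0]],
    [4, [0, 0, 0], [0, 0, 0]],
    [4, [0, 0, 0], [0, 0, 0]]
  ],
  "force": 35
}}

```text
time_s: 26.33
position: [0.4344, -0.0686, 0.0154]
orientation: [[-0.915, 0.404, 0.001], [0.404, 0.915, -0.0], [-0.001, -0.0, -1.0]]
ft_force: [-1.0, -0.4, 0.3]
grip_width: 0.022
```

Emit:
{"name": "apply_moves", "arguments": {
  "targets": [
    [4, [0, 0, 0], [0, 0, 0]],
    [4, [0, 0, 0], [0, 0, 0]],
    [4, [0, 0, 0], [0, 0, 0]],
    [4, [0, 0, 0], [0, 0, 0]]
  ]
}}

```text
time_s: 26.67
position: [0.4341, -0.0688, 0.0151]
orientation: [[-0.915, 0.404, 0.0], [0.404, 0.915, -0.0], [-0.0, 0.0, -1.0]]
ft_force: [-0.5, 0.3, 5.0]
grip_width: 0.0137
```

Run:
```python
from h import *
st()
s=ctrl.sense(); p=s['position'];R=s['orientation']
plan([((p[0],p[1],.085),R),((.491,-.271,.08),Rdown(np.radians(97.7)))],4)
```

```text
t 26.67 p [ 0.4341 -0.0688  0.0151] x [-0.915  0.404 -0.   ] z [ 0. -0. -1.] F [-0.5  0.3  5. ] w 13.7 q [-0.43  0.06  2.12  0.    0.97 -1.59]
[[4, [0.0, 0.0, -35.0], [0.0, 0.0, 0.0]], [4, [0.0, 0.0, -35.0], [0.0, 0.0, 0.0]]]
  -> end err mm [ 0.  -0.  -0.1] deg 0.0
[[4, [-15.0, -18.0, 1.0], [0.0, 0.0, 6.5]], [4, [-17.0, -16.0, 1.0], [0.0, 0.0, 6.5]], [4, [-18.0, -14.0, 0.0], [0.0, 0.0, 6.5]], [4, [-20.0, -12.0, 1.0], [0.0, 0.0, 6.5]], [4, [-21.0, -10.0, 0.0], [0.0, 0.0, 6.5]]]
[[4, [-22.0, -7.0, 1.0], [0.0, 0.0, 6.5]], [4, [-23.0, -5.0, 0.0], [0.0, 0.0, 6.5]], [4, [-24.0, -2.0, 1.0], [0.0, 0.0, 6.5]], [4, [-23.0, 1.0, 0.0], [0.0, 0.0, 6.5]]]
  -> end err mm [ 0.  -0.2 -0.1] deg 0.05
```

Emit:
{"name": "apply_moves", "arguments": {
  "targets": [
    [4, [0, 0, -15], [0, 0, 0]],
    [4, [0, 0, -30], [0, 0, 0]],
    [4, [0, 0, -25], [0, 0, 0]],
    [4, [-15, -18, 1], [0, 0, 6.5]],
    [4, [-17, -16, 1], [0, 0, 6.5]]
  ]
}}

```text
time_s: 27.08
position: [0.4477, -0.114, 0.0839]
orientation: [[-0.798, 0.602, 0.002], [0.602, 0.798, -0.001], [-0.003, 0.0, -1.0]]
ft_force: [0.1, 0.5, -2.0]
grip_width: 0.0134
```

Emit:
{"name": "apply_moves", "arguments": {
  "targets": [
    [4, [-18, -14, 0], [0, 0, 6.5]],
    [4, [-20, -12, 1], [0, 0, 6.5]],
    [4, [-21, -10, 0], [0, 0, 6.5]],
    [4, [-22, -7, 1], [0, 0, 6.5]],
    [4, [-23, -5, 0], [0, 0, 6.5]]
  ]
}}

```text
time_s: 27.5
position: [0.4768, -0.226, 0.0794]
orientation: [[-0.347, 0.938, -0.002], [0.938, 0.347, 0.001], [0.002, -0.001, -1.0]]
ft_force: [-0.9, -0.8, -0.8]
grip_width: 0.0138
```

Emit:
{"name": "apply_moves", "arguments": {
  "targets": [
    [4, [-24, -2, 1], [0, 0, 6.5]],
    [4, [-23, 1, 0], [0, 0, 6.5]],
    [4, [0, 0, 0], [0, 0, 0]],
    [4, [0, 0, 0], [0, 0, 0]],
    [4, [0, 0, 0], [0, 0, 0]]
  ]
}}

```text
time_s: 27.92
position: [0.4897, -0.2695, 0.0784]
orientation: [[-0.135, 0.991, -0.002], [0.991, 0.135, 0.002], [0.002, -0.002, -1.0]]
ft_force: [-0.4, -0.0, -1.6]
grip_width: 0.0137
```

Run:
```python
from h import *
c=look('wrist','w26')
```

```text
t 27.97 p [ 0.4898 -0.2692  0.0785] x [-0.135  0.991  0.002] z [-0.002  0.002 -1.   ] F [ 0.7  0.2 -2.8] w 14.1 q [-0.72  0.25  1.75 -0.    1.15 -0.85]
```

Run:
```python
from h import *
c=pickle.load(open('w26.pkl','rb'))
quad(c,[(219,147),(361,146),(355,278),(224,278)],.016,(0,0),1)
print(onz(c,[(233,207),(343,207)],.0635).mean(0))
# nearby chokes plates
a=cv2.imread('pics/w26.png'); cv2.imwrite('pics/w26z.png',cv2.resize(a[40:310,0:180],None,fx=2.2,fy=2.2,interpolation=cv2.INTER_CUBIC))
```

```text
center [ 0.4925 -0.268 ] sides mm [97.1 99.5 99.5 98.8] LONG axis yaw deg -82.4
[ 0.48853741 -0.24818356  0.0635    ]
```

Emit:
{"name": "apply_moves", "arguments": {
  "targets": [
    [4, [0, 1, 20], [0, 0, 0]],
    [4, [0, 1, 20], [0, 0, 0]],
    [4, [0, 0, 10], [0, 0, 0]],
    [4, [0, 0, 5], [0, 0, 0]],
    [4, [0, 0, 2], [0, 0, 0]]
  ]
}}

```text
time_s: 28.38
position: [0.4917, -0.2691, 0.0212]
orientation: [[-0.134, 0.991, -0.002], [0.991, 0.134, 0.002], [0.002, -0.002, -1.0]]
ft_force: [-0.5, -0.6, -1.3]
grip_width: 0.0137
```

Emit:
{"name": "apply_moves", "arguments": {
  "targets": [
    [4, [0, 0, 1], [0, 0, 0]],
    [4, [0, 0, 0], [0, 0, 0]],
    [20, [0, 0, 0], [0, 0, 0]],
    [28, [0, 0, 0], [0, 0, 0]],
    [28, [0, 0, 0], [0, 0, 0]]
  ]
}}

```text
time_s: 28.8
position: [0.4929, -0.2707, 0.022]
orientation: [[-0.133, 0.991, 0.0], [0.991, 0.133, -0.001], [-0.001, 0.0, -1.0]]
ft_force: [0.6, 0.6, 0.9]
grip_width: 0.0278
```

Emit:
{"name": "apply_moves", "arguments": {
  "targets": [
    [28, [0, 0, -10], [0, 0, 0]],
    [40, [0, 0, -30], [0, 0, 0]],
    [60, [0, 0, -40], [0, 0, 0]],
    [60, [0, 0, -30], [0, 0, 0]],
    [60, [0, 0, 0], [0, 0, 0]]
  ]
}}

```text
time_s: 29.22
position: [0.4964, -0.2736, 0.1399]
orientation: [[-0.134, 0.991, 0.01], [0.991, 0.134, -0.009], [-0.01, 0.009, -1.0]]
ft_force: [-0.1, -0.9, 0.6]
grip_width: 0.0527
```

Run:
```python
from h import *
c=look('wrist','w27')
```

```text
t 29.27 p [ 0.495  -0.2725  0.1365] x [-0.134  0.991 -0.007] z [ 0.006 -0.006 -1.   ] F [-0.1  0.6  0.4] w 56.5 q [-0.72  0.18  1.7  -0.    1.25 -0.85]
```

The 40 mm spacer sits in the tray. Now the chokes: I'll measure the two on the right, at (130,98) and (105,220).

```bash
cat >> h.py <<'E'
def tri3(c,a,b,d,z,off,sc):
    "b = corner between a and d; side b-d long"
    P=onz(c,[(off[0]+(x+.5)/sc-.5,off[1]+(y+.5)/sc-.5) for x,y in (a,b,d)],z)[:,:2]
    s=P[2]-P[1]; print('center',((P[0]+P[2])/2).round(4),'short,long',(np.linalg.norm(P[0]-P[1])*1000).round(1),(np.linalg.norm(s)*1000).round(1),'yaw',np.degrees(np.arctan2(s[1],s[0])).round(1))
E
python3 - <<'E'
from h import *
c=pickle.load(open('w26.pkl','rb'))
tri3(c,(230,30),(365,100),(297,267),.004,(0,40),2.2)
tri3(c,(103,405),(220,370),(290,515),.004,(0,40),2.2)
a=cv2.imread('pics/w27.png'); cv2.imwrite('pics/w27z.png',cv2.resize(a[40:270,50:190],None,fx=2.6,fy=2.6,interpolation=cv2.INTER_CUBIC))
E
```

```text
center [ 0.3632 -0.2095] short,long 46.7 59.5 yaw -109.7
center [ 0.3396 -0.3207] short,long 47.3 58.0 yaw -64.1
```

Run:
```python
from h import *
R=Rdown(np.radians(160.3))
plan([((.3632,-.2095,.10),R)],60,0)
```

```text
[[60, [9.0, -14.0, 4.0], [0.0, 0.1, -7.0]], [60, [10.0, -12.0, 4.0], [0.0, 0.1, -7.0]], [60, [12.0, -11.0, 4.0], [0.0, 0.0, -6.9]], [60, [13.0, -10.0, 4.0], [0.0, 0.1, -7.0]], [60, [14.0, -8.0, 4.0], [0.0, 0.1, -6.9]]]
[[60, [15.0, -6.0, 4.0], [0.0, 0.0, -7.0]], [60, [16.0, -4.0, 4.0], [0.0, 0.1, -6.9]], [60, [16.0, -2.0, 4.0], [0.1, 0.0, -7.0]], [60, [16.0, 0.0, 4.0], [0.0, 0.1, -6.9]]]
  -> end err mm [-0.4  0.2  0.1] deg 0.04
```

Emit:
{"name": "apply_moves", "arguments": {
  "targets": [
    [60, [9, -14, 4], [0, 0, -7]],
    [60, [10, -12, 4], [0, 0, -7]],
    [60, [12, -11, 4], [0, 0, -7]],
    [60, [13, -10, 4], [0, 0, -7]],
    [60, [14, -8, 4], [0, 0, -7]]
  ]
}}

```text
time_s: 29.68
position: [0.4175, -0.2352, 0.1101]
orientation: [[-0.682, 0.731, -0.002], [0.731, 0.682, 0.002], [0.003, -0.0, -1.0]]
ft_force: [-0.0, 0.2, 0.5]
grip_width: 0.0597
```

Emit:
{"name": "apply_moves", "arguments": {
  "targets": [
    [60, [15, -6, 4], [0, 0, -7]],
    [60, [16, -4, 4], [0, 0, -7]],
    [60, [16, -2, 4], [0, 0, -7]],
    [60, [16, 0, 4], [0, 0, -7]],
    [60, [0, 0, 0], [0, 0, 0]]
  ]
}}

```text
time_s: 30.1
position: [0.3579, -0.2053, 0.0932]
orientation: [[-0.945, 0.328, -0.005], [0.328, 0.945, 0.004], [0.006, 0.002, -1.0]]
ft_force: [0.1, 0.0, -0.8]
grip_width: 0.0599
```

Emit:
{"name": "apply_moves", "arguments": {
  "targets": [
    [60, [0, 0, 0], [0, 0, 0]],
    [60, [0, 0, 0], [0, 0, 0]]
  ]
}}

```text
time_s: 30.27
position: [0.3612, -0.2081, 0.0955]
orientation: [[-0.943, 0.334, -0.0], [0.334, 0.943, 0.0], [0.0, -0.0, -1.0]]
ft_force: [0.0, -0.7, 1.1]
grip_width: 0.0601
```

Run:
```python
from h import *
c=look('wrist','w28',(190,110,390,260),4)
```

```text
t 30.32 p [ 0.3614 -0.2083  0.0956] x [-0.943  0.333  0.   ] z [-0. -0. -1.] F [-0.2 -0.  -0.4] w 60.1 q [-0.81 -0.15  2.13 -0.    1.16 -2.04]
```

Run:
```python
from h import *
c=pickle.load(open('w28.pkl','rb'))
quad(c,[(228,267),(531,270),(525,497),(231,495)],.004,(190,110),4)
s=ctrl.sense(); R=s['orientation']; C=np.array([.363,-.209,.096])
```

```text
center [ 0.3626 -0.2096] sides mm [59.1 47.1 60.  47.3] LONG axis yaw deg 69.9
```

Emit:
{"name": "apply_moves", "arguments": {
  "targets": [
    [60, [-1.5, -1, 28], [0, 0, 0]],
    [60, [0, 0, 28], [0, 0, 0]],
    [60, [0, 0, 17], [0, 0, 0]],
    [60, [0, 0, 10], [0, 0, 0]],
    [60, [0, 0, 5], [0, 0, 0]]
  ]
}}

```text
time_s: 30.73
position: [0.3615, -0.2087, 0.006]
orientation: [[-0.943, 0.332, -0.002], [0.332, 0.943, 0.002], [0.003, 0.001, -1.0]]
ft_force: [-0.1, -0.4, 0.3]
grip_width: 0.0598
```

Emit:
{"name": "apply_moves", "arguments": {
  "targets": [
    [60, [0, 0, 0], [0, 0, 0]],
    [25, [0, 0, 0], [0, 0, 0]],
    [25, [0, 0, 0], [0, 0, 0]],
    [25, [0, 0, 0], [0, 0, 0]],
    [25, [0, 0, 0], [0, 0, 0]]
  ],
  "force": 40
}}

```text
time_s: 31.15
position: [0.3623, -0.2098, 0.0081]
orientation: [[-0.944, 0.331, 0.0], [0.331, 0.944, -0.001], [-0.001, -0.001, -1.0]]
ft_force: [0.6, -1.8, -0.1]
grip_width: 0.0352
```

Emit:
{"name": "apply_moves", "arguments": {
  "targets": [
    [25, [0, 0, 0], [0, 0, 0]],
    [25, [0, 0, 0], [0, 0, 0]],
    [25, [0, 0, 0], [0, 0, 0]],
    [25, [0, 0, 0], [0, 0, 0]]
  ]
}}

```text
time_s: 31.48
position: [0.3623, -0.2099, 0.0081]
orientation: [[-0.944, 0.331, 0.0], [0.331, 0.944, -0.001], [-0.001, -0.001, -1.0]]
ft_force: [-0.7, -0.9, 5.2]
grip_width: 0.0337
```

Run:
```python
from h import *
look('wrist','w29',(190,160,390,310),4)
s=ctrl.sense(); p=s['position'];R=s['orientation']
plan([((p[0],p[1],.10),R),((.45,-.10,.17),Rdown(np.radians(110))),(lp(.115,-.001,.11),RL)],25)
```

```text
t 31.53 p [ 0.3623 -0.2099  0.0081] x [-0.944  0.331 -0.001] z [ 0.    -0.001 -1.   ] F [-0.7  0.2  5.4] w 34.1 q [-0.82  0.02  2.17 -0.    0.95 -2.05]
[[25, [0.0, 0.0, -31.0], [0.0, 0.0, 0.0]], [25, [0.0, 0.0, -30.0], [0.0, 0.0, 0.0]], [25, [0.0, 0.0, -31.0], [0.0, 0.0, 0.0]]]
  -> end err mm [ 0.  -0.1 -0.1] deg 0.0
[[25, [-6.0, 17.0, -9.0], [0.0, 0.0, 6.3]], [25, [-4.0, 17.0, -9.0], [0.0, 0.0, 6.3]], [25, [-2.0, 17.0, -9.0], [0.0, 0.0, 6.3]], [25, [0.0, 18.0, -9.0], [0.0, 0.0, 6.4]], [25, [2.0, 17.0, -8.0], [0.0, 0.0, 6.3]]]
[[25, [4.0, 17.0, -9.0], [0.0, 0.0, 6.4]], [25, [5.0, 17.0, -8.0], [0.0, 0.0, 6.3]], [25, [8.0, 16.0, -9.0], [0.0, 0.1, 6.4]]]
  -> end err mm [ 0.1 -0.4 -0. ] deg 0.05
[[25, [20.0, 30.0, -2.0], [0.6, -3.7, 2.6]], [25, [21.0, 29.0, -3.0], [0.6, -3.6, 2.6]], [25, [22.0, 28.0, -5.0], [0.6, -3.7, 2.7]], [25, [23.0, 27.0, -7.0], [0.6, -3.6, 2.6]], [25, [24.0, 26.0, -9.0], [0.6, -3.7, 2.6]]]
[[25, [24.0, 25.0, -10.0], [0.6, -3.6, 2.7]], [25, [25.0, 24.0, -13.0], [0.6, -3.7, 2.6]]]
  -> end err mm [ 0.4 -0.5 -0.2] deg 0.06
```

Emit:
{"name": "apply_moves", "arguments": {
  "targets": [
    [25, [0, 0, -20], [0, 0, 0]],
    [25, [0, 0, -36], [0, 0, 0]],
    [25, [0, 0, -36], [0, 0, 0]],
    [25, [-6, 17, -9], [0, 0, 6.3]],
    [25, [-4, 17, -9], [0, 0, 6.3]]
  ]
}}

```text
time_s: 31.95
position: [0.3848, -0.182, 0.1191]
orientation: [[-0.845, 0.535, 0.002], [0.535, 0.845, -0.001], [-0.002, -0.0, -1.0]]
ft_force: [0.0, 0.4, -2.9]
grip_width: 0.0338
```

Emit:
{"name": "apply_moves", "arguments": {
  "targets": [
    [25, [-2, 17, -9], [0, 0, 6.3]],
    [25, [0, 18, -9], [0, 0, 6.4]],
    [25, [2, 17, -8], [0, 0, 6.3]],
    [25, [4, 17, -9], [0, 0, 6.4]],
    [25, [5, 17, -8], [0, 0, 6.3]]
  ]
}}

```text
time_s: 32.37
position: [0.4384, -0.112, 0.1599]
orientation: [[-0.439, 0.898, -0.002], [0.898, 0.439, 0.001], [0.002, -0.001, -1.0]]
ft_force: [0.7, -0.6, -2.3]
grip_width: 0.0336
```

Run:
```python
from h import *
c=pickle.load(open('w29.pkl','rb')); p=np.array([.3623,-.2099,.0081]);R=Rdown(np.arctan2(.331,-.944))
for q in [(172,181),(611,181)]:
    print(((onz(c,[(190+q[0]/4,160+q[1]/4)],.004)[0]-p)@R*1000).round(1))
st()
plan([(lp(.115,-.001,.11),RL)],25)
```

```text
[ 23.6 -28.1   4.1]
[23.5 31.7  4.1]
t 32.37 p [ 0.4384 -0.112   0.1599] x [-0.439  0.898  0.002] z [-0.002  0.001 -1.   ] F [ 0.7 -0.6 -2.3] w 33.6 q [-0.52 -0.13  1.97  0.    1.3  -0.97]
[[25, [17.0, 34.0, -3.0], [0.8, -3.6, 3.5]], [25, [19.0, 33.0, -5.0], [0.8, -3.6, 3.5]], [25, [21.0, 32.0, -7.0], [0.8, -3.7, 3.5]], [25, [22.0, 31.0, -9.0], [0.8, -3.6, 3.5]], [25, [24.0, 29.0, -10.0], [0.8, -3.7, 3.5]]]
[[25, [25.0, 27.0, -12.0], [0.7, -3.6, 3.5]], [25, [25.0, 26.0, -14.0], [0.8, -3.7, 3.5]]]
  -> end err mm [0.1 0.2 0.4] deg 0.05
```

Emit:
{"name": "apply_moves", "arguments": {
  "targets": [
    [25, [17, 34, -3], [0.8, -3.6, 3.5]],
    [25, [19, 33, -5], [0.8, -3.6, 3.5]],
    [25, [21, 32, -7], [0.8, -3.7, 3.5]],
    [25, [22, 31, -9], [0.8, -3.6, 3.5]],
    [25, [24, 29, -10], [0.8, -3.7, 3.5]]
  ]
}}

```text
time_s: 32.78
position: [0.5456, 0.0327, 0.1768]
orientation: [[-0.164, 0.986, 0.026], [0.94, 0.164, -0.3], [-0.3, -0.025, -0.954]]
ft_force: [0.8, -1.5, -2.9]
grip_width: 0.0336
```

Emit:
{"name": "apply_moves", "arguments": {
  "targets": [
    [25, [25, 27, -12], [0.7, -3.6, 3.5]],
    [25, [25, 26, -14], [0.8, -3.7, 3.5]],
    [25, [0, 0, 0], [0, 0, 0]],
    [25, [0, 0, 0], [0, 0, 0]],
    [25, [0, 0, 0], [0, 0, 0]]
  ]
}}

```text
time_s: 33.2
position: [0.5895, 0.0937, 0.1826]
orientation: [[-0.046, 0.999, 0.011], [0.907, 0.046, -0.418], [-0.418, -0.009, -0.909]]
ft_force: [-0.4, -0.4, -1.1]
grip_width: 0.0338
```

Run:
```python
from h import *
look('wrist','w30',(190,110,390,260),4); s=ctrl.sense(); print('lane',(s['position']-OL)@FL)
plan([(lp(.084,-.0012,.04),RL)],25,1)
```

```text
t 33.25 p [0.5896 0.0928 0.1836] x [-0.044  0.908 -0.418] z [ 0.012 -0.418 -0.909] F [ 0.3 -0.3 -1.7] w 33.7 q [ 0.19  0.34  1.48 -0.43  1.41  0.23]
lane [ 0.12443466 -0.01314616  0.10608447]
[[25, [19.4, 6.4, 33.4], [0.1, -0.5, 0.7]], [25, [19.8, 6.1, 33.3], [0.1, -0.6, 0.7]]]
  -> end err mm [ 0.  0. -0.] deg 0.02
```

Run:
```python
from h import *
plan([(lp(.088,-.0012,.05),RL)],25,1)
```

```text
[[25, [17.5, 6.3, 28.4], [0.1, -0.5, 0.7]], [25, [17.9, 6.2, 28.2], [0.1, -0.6, 0.7]]]
  -> end err mm [-0. -0. -0.] deg 0.02
```

Emit:
{"name": "apply_moves", "arguments": {
  "targets": [
    [25, [12, 4, 19], [0, -0.5, 0.7]],
    [25, [12, 4, 19], [0, -0.5, 0.7]],
    [25, [12, 4.5, 19], [0, 0, 0]],
    [25, [0, 0, 0], [0, 0, 0]],
    [25, [0, 0, 0], [0, 0, 0]]
  ]
}}

```text
time_s: 33.67
position: [0.6013, 0.1007, 0.117]
orientation: [[-0.018, 1.0, 0.011], [0.901, 0.021, -0.434], [-0.434, 0.002, -0.901]]
ft_force: [0.3, 1.0, -2.0]
grip_width: 0.0339
```

Run:
```python
from h import *
c=look('wrist','w31',(190,110,390,260),4); s=ctrl.sense(); pl=(s['position']-OL)@FL; print('lane',pl)
o=(190,110)
```

```text
t 33.72 p [0.6025 0.1011 0.1186] x [-0.017  0.901 -0.434] z [ 0.014 -0.434 -0.901] F [-0.7 -0.2 -1.4] w 33.6 q [ 0.2   0.44  1.48 -0.46  1.32  0.32]
lane [ 0.08899361 -0.00010688  0.05098466]
```

Emit:
{"name": "apply_moves", "arguments": {
  "targets": [
    [25, [2, 0, 8], [0, 0, 0]],
    [25, [2, 0, 8], [0, 0, 0]],
    [25, [1, 0, 7], [0, 0, 0]],
    [25, [1, 0, 5], [0, 0, 0]],
    [25, [0, 0, 4], [0, 0, 0]]
  ]
}}

```text
time_s: 34.13
position: [0.6024, 0.0937, 0.0846]
orientation: [[-0.02, 1.0, 0.013], [0.901, 0.023, -0.434], [-0.434, 0.003, -0.901]]
ft_force: [-0.1, -0.3, -2.7]
grip_width: 0.0337
```

Emit:
{"name": "apply_moves", "arguments": {
  "targets": [
    [25, [0, 0, 3], [0, 0, 0]],
    [25, [0, 0, 2], [0, 0, 0]],
    [25, [0, 0, 0], [0, 0, 0]],
    [25, [0, 0, 0], [0, 0, 0]]
  ]
}}

```text
time_s: 34.47
position: [0.6031, 0.0919, 0.0811]
orientation: [[-0.019, 1.0, 0.014], [0.901, 0.023, -0.433], [-0.434, 0.004, -0.901]]
ft_force: [0.7, 0.6, -2.2]
grip_width: 0.0339
```

Run:
```python
from h import *
c=look('wrist','w32',(190,110,390,260),4); s=ctrl.sense(); pl=(s['position']-OL)@FL; print('lane',pl)
```

```text
t 34.52 p [0.6032 0.092  0.0813] x [-0.019  0.901 -0.434] z [ 0.014 -0.433 -0.901] F [-0.4 -0.3 -2.3] w 33.7 q [ 0.19  0.48  1.51 -0.47  1.26  0.34]
lane [0.08097349 0.00037031 0.01342622]
```

Emit:
{"name": "apply_moves", "arguments": {
  "targets": [
    [25, [0, -1.3, 0], [0, 0, 0]],
    [25, [0, 0, 1.5], [0, 0, 0]],
    [25, [0, 0, 1.5], [0, 0, 0]],
    [25, [0, 0, 1.5], [0, 0, 0]],
    [25, [0, 0, 0], [0, 0, 0]]
  ]
}}

```text
time_s: 34.93
position: [0.6014, 0.0897, 0.0766]
orientation: [[-0.019, 1.0, 0.013], [0.901, 0.023, -0.434], [-0.434, 0.003, -0.901]]
ft_force: [-0.1, -0.2, -1.9]
grip_width: 0.0336
```

Emit:
{"name": "apply_moves", "arguments": {
  "targets": [
    [25, [0, 0, 1], [0, 0, 0]],
    [25, [0, 0, 0], [0, 0, 0]],
    [25, [0, 0, 0], [0, 0, 0]]
  ]
}}

```text
time_s: 35.18
position: [0.6019, 0.0896, 0.0763]
orientation: [[-0.019, 1.0, 0.014], [0.901, 0.023, -0.433], [-0.434, 0.004, -0.901]]
ft_force: [-0.2, 0.7, -0.2]
grip_width: 0.0338
```

Run:
```python
from h import *
c=look('wrist','w33',(190,110,390,260),4); s=ctrl.sense(); pl=(s['position']-OL)@FL; print('lane',pl)
```

```text
t 35.23 p [0.6018 0.0895 0.0763] x [-0.019  0.901 -0.434] z [ 0.014 -0.433 -0.901] F [-0.8  1.4 -1.7] w 33.7 q [ 0.19  0.48  1.52 -0.47  1.25  0.34]
lane [ 0.080947   -0.00101314  0.00788189]
```

Emit:
{"name": "apply_moves", "arguments": {
  "targets": [
    [38, [0, 0, 0], [0, 0, 0]],
    [44, [0, 0, 0], [0, 0, 0]],
    [50, [0, 0, 0], [0, 0, 0]],
    [50, [0, 0, 0], [0, 0, 0]],
    [50, [0, 0, 0], [0, 0, 0]]
  ]
}}

```text
time_s: 35.65
position: [0.6018, 0.0894, 0.0762]
orientation: [[-0.019, 1.0, 0.014], [0.901, 0.023, -0.434], [-0.434, 0.004, -0.901]]
ft_force: [-0.8, -0.5, 0.4]
grip_width: 0.0498
```

Emit:
{"name": "apply_moves", "arguments": {
  "targets": [
    [54, [0, 0, -10], [0, 0, 0]],
    [54, [0, 0, -25], [0, 0, 0]],
    [60, [0, 0, -35], [0, 0, 0]],
    [60, [-20, 0, -35], [0, 0, 0]],
    [60, [0, 0, 0], [0, 0, 0]]
  ]
}}

```text
time_s: 36.07
position: [0.6054, 0.1184, 0.1896]
orientation: [[-0.014, 1.0, 0.028], [0.902, 0.025, -0.432], [-0.432, 0.019, -0.902]]
ft_force: [1.5, -0.1, 0.8]
grip_width: 0.0598
```

Run:
```python
from h import *
c=look('wrist','w34')
```

```text
t 36.12 p [0.6041 0.1181 0.186 ] x [-0.015  0.902 -0.432] z [ 0.024 -0.432 -0.902] F [0.4 0.1 1.1] w 59.9 q [ 0.23  0.39  1.42 -0.44  1.43  0.29]
```

The first choke is seated against the spacers. Next is the choke near (.433,.159).

Run:
```python
from h import *
R=Rdown(np.radians(22.6))
plan([((.433,.159,.105),R)],60,0)
```

```text
[[60, [7.0, -16.0, 5.0], [1.5, 2.0, 6.1]], [60, [5.0, -16.0, 5.0], [1.5, 2.0, 6.1]], [60, [3.0, -16.0, 6.0], [1.5, 2.0, 6.1]], [60, [1.0, -16.0, 6.0], [1.5, 2.0, 6.1]], [60, [-1.0, -16.0, 7.0], [1.4, 2.0, 6.1]]]
[[60, [-3.0, -16.0, 7.0], [1.4, 2.0, 6.1]], [60, [-5.0, -15.0, 7.0], [1.5, 2.0, 6.2]], [60, [-7.0, -15.0, 8.0], [1.4, 2.0, 6.1]], [60, [-8.0, -13.0, 8.0], [1.5, 2.0, 6.2]], [60, [-10.0, -13.0, 7.0], [1.4, 2.0, 6.1]]]
[[60, [-12.0, -11.0, 8.0], [1.5, 2.0, 6.2]]]
  -> end err mm [ 0.3 -0.1  0.4] deg 0.05
```

Emit:
{"name": "apply_moves", "arguments": {
  "targets": [
    [60, [7, -16, 5], [1.5, 2, 6.1]],
    [60, [5, -16, 5], [1.5, 2, 6.1]],
    [60, [3, -16, 6], [1.5, 2, 6.1]],
    [60, [1, -16, 6], [1.5, 2, 6.1]],
    [60, [-1, -16, 7], [1.4, 2, 6.1]]
  ]
}}

```text
time_s: 36.53
position: [0.5221, 0.1357, 0.1425]
orientation: [[0.501, 0.863, -0.069], [0.83, -0.501, -0.245], [-0.246, 0.066, -0.967]]
ft_force: [-0.1, -0.7, 0.3]
grip_width: 0.0601
```

Emit:
{"name": "apply_moves", "arguments": {
  "targets": [
    [60, [-3, -16, 7], [1.4, 2, 6.1]],
    [60, [-5, -15, 7], [1.5, 2, 6.2]],
    [60, [-7, -15, 8], [1.4, 2, 6.1]],
    [60, [-8, -13, 8], [1.5, 2, 6.2]],
    [60, [-10, -13, 7], [1.4, 2, 6.1]]
  ]
}}

```text
time_s: 36.95
position: [0.4434, 0.1544, 0.1067]
orientation: [[0.879, 0.476, -0.031], [0.474, -0.879, -0.039], [-0.046, 0.019, -0.999]]
ft_force: [0.1, -0.2, 1.2]
grip_width: 0.0597
```

Emit:
{"name": "apply_moves", "arguments": {
  "targets": [
    [60, [-12, -11, 8], [1.5, 2, 6.2]],
    [60, [0, 0, 0], [0, 0, 0]],
    [60, [0, 0, 0], [0, 0, 0]],
    [60, [0, 0, 0], [0, 0, 0]]
  ]
}}

```text
time_s: 37.28
position: [0.4298, 0.1579, 0.1006]
orientation: [[0.923, 0.385, -0.01], [0.385, -0.923, -0.002], [-0.01, -0.001, -1.0]]
ft_force: [0.5, 0.5, 0.0]
grip_width: 0.0597
```

Run:
```python
from h import *
c=look('wrist','w35',(190,110,390,260),4)
```

```text
t 37.33 p [0.4302 0.158  0.1008] x [ 0.923  0.385 -0.009] z [-0.009 -0.002 -1.   ] F [0.5 0.3 0.8] w 59.9 q [ 0.09 -0.03  2.01 -0.    1.18  1.26]
```

Run:
```python
from h import *
c=pickle.load(open('w35.pkl','rb'))
quad(c,[(241,244),(545,242),(540,469),(250,471)],.004,(190,110),4)
plan([((.4335,.1595,.008),Rdown(np.radians(22.6)))],60,1)
```

```text
center [0.4331 0.1595] sides mm [60.  47.5 60.  47.6] LONG axis yaw deg -67.0
[[60, [1.5, 0.0, 30.9], [0.0, 0.2, 0.0]], [60, [1.4, 0.0, 31.0], [0.0, 0.2, 0.0]], [60, [1.3, 0.1, 30.9], [-0.1, 0.1, 0.0]]]
  -> end err mm [-0.  0. -0.] deg 0.04
```

Emit:
{"name": "apply_moves", "arguments": {
  "targets": [
    [60, [1, 0, 30], [0, 0.2, 0]],
    [60, [1, 0, 30], [0, 0.2, 0]],
    [60, [1, 0, 17], [0, 0, 0]],
    [60, [0, 0, 10], [0, 0, 0]],
    [60, [0, 0, 6], [0, 0, 0]]
  ]
}}

```text
time_s: 37.75
position: [0.4309, 0.1592, 0.006]
orientation: [[0.923, 0.384, -0.006], [0.384, -0.923, 0.001], [-0.005, -0.003, -1.0]]
ft_force: [-1.4, 0.4, -0.1]
grip_width: 0.0602
```

Emit:
{"name": "apply_moves", "arguments": {
  "targets": [
    [60, [0, 0, 0], [0, 0, 0]],
    [25, [0, 0, 0], [0, 0, 0]],
    [25, [0, 0, 0], [0, 0, 0]],
    [25, [0, 0, 0], [0, 0, 0]],
    [25, [0, 0, 0], [0, 0, 0]]
  ],
  "force": 40
}}

```text
time_s: 38.17
position: [0.4313, 0.1592, 0.0077]
orientation: [[0.924, 0.383, -0.003], [0.383, -0.924, 0.001], [-0.002, -0.002, -1.0]]
ft_force: [0.9, -1.0, 0.5]
grip_width: 0.0352
```

Emit:
{"name": "apply_moves", "arguments": {
  "targets": [
    [25, [0, 0, 0], [0, 0, 0]],
    [25, [0, 0, 0], [0, 0, 0]],
    [25, [0, 0, 0], [0, 0, 0]],
    [25, [0, 0, 0], [0, 0, 0]]
  ]
}}

```text
time_s: 38.5
position: [0.4313, 0.159, 0.0077]
orientation: [[0.924, 0.383, -0.003], [0.383, -0.924, 0.001], [-0.002, -0.002, -1.0]]
ft_force: [-2.2, -0.3, 6.8]
grip_width: 0.0338
```

Run:
```python
from h import *
look('wrist','w36',(190,160,390,310),4)
s=ctrl.sense(); p=s['position'];R=s['orientation']
plan([((p[0],p[1],.12),R),(lp(.150,-.001,.10),RL)],25)
```

```text
t 38.55 p [0.4313 0.1591 0.0077] x [ 0.924  0.383 -0.002] z [-0.003  0.001 -1.   ] F [-0.8 -0.7  5.3] w 34.1 q [0.09 0.13 2.06 0.   0.96 1.27]
[[25, [0.0, 0.0, -37.0], [0.0, 0.0, 0.0]], [25, [0.0, 0.0, -38.0], [0.0, 0.0, 0.0]], [25, [0.0, 0.0, -37.0], [0.0, 0.0, 0.0]]]
  -> end err mm [-0.3  0.1  0.3] deg 0.0
[[25, [11.0, 14.0, -6.0], [-1.4, -2.0, -6.1]], [25, [9.0, 15.0, -6.0], [-1.4, -2.1, -6.1]], [25, [8.0, 16.0, -6.0], [-1.4, -2.1, -6.1]], [25, [6.0, 17.0, -6.0], [-1.4, -2.0, -6.1]], [25, [3.0, 17.0, -6.0], [-1.4, -2.1, -6.1]]]
[[25, [1.0, 18.0, -6.0], [-1.4, -2.0, -6.2]], [25, [-1.0, 18.0, -5.0], [-1.4, -2.1, -6.1]], [25, [-3.0, 18.0, -5.0], [-1.5, -2.1, -6.1]], [25, [-4.0, 18.0, -4.0], [-1.5, -2.0, -6.2]], [25, [-7.0, 17.0, -4.0], [-1.4, -2.1, -6.1]]]
[[25, [-8.0, 16.0, -3.0], [-1.5, -2.0, -6.2]]]
  -> end err mm [-0.1 -0.3 -0. ] deg 0.04
```

Emit:
{"name": "apply_moves", "arguments": {
  "targets": [
    [25, [0, 0, -25], [0, 0, 0]],
    [25, [0, 0, -40], [0, 0, 0]],
    [25, [0, 0, -40], [0, 0, 0]],
    [25, [0, 0, -17], [0, 0, 0]],
    [25, [11, 14, -6], [-1.4, -2, -6.1]]
  ]
}}

```text
time_s: 38.97
position: [0.4465, 0.1508, 0.1383]
orientation: [[0.877, 0.48, -0.021], [0.479, -0.877, -0.035], [-0.036, 0.021, -0.999]]
ft_force: [0.0, -0.3, -2.1]
grip_width: 0.0334
```

Emit:
{"name": "apply_moves", "arguments": {
  "targets": [
    [25, [9, 15, -6], [-1.4, -2.1, -6.1]],
    [25, [8, 16, -6], [-1.4, -2.1, -6.1]],
    [25, [6, 17, -6], [-1.4, -2, -6.1]],
    [25, [3, 17, -6], [-1.4, -2.1, -6.1]],
    [25, [1, 18, -6], [-1.4, -2, -6.2]]
  ]
}}

```text
time_s: 39.38
position: [0.5242, 0.1078, 0.1652]
orientation: [[0.495, 0.866, -0.071], [0.833, -0.496, -0.245], [-0.247, 0.062, -0.967]]
ft_force: [-0.2, -0.2, -3.0]
grip_width: 0.0335
```

Emit:
{"name": "apply_moves", "arguments": {
  "targets": [
    [25, [-1, 18, -5], [-1.4, -2.1, -6.1]],
    [25, [-3, 18, -5], [-1.5, -2.1, -6.1]],
    [25, [-4, 18, -4], [-1.5, -2, -6.2]],
    [25, [-7, 17, -4], [-1.4, -2.1, -6.1]],
    [25, [-8, 16, -3], [-1.5, -2, -6.2]]
  ]
}}

```text
time_s: 39.8
position: [0.6021, 0.0676, 0.1971]
orientation: [[-0.026, 1.0, 0.007], [0.9, 0.026, -0.436], [-0.436, -0.005, -0.9]]
ft_force: [0.4, 0.3, -1.7]
grip_width: 0.0333
```

Emit:
{"name": "apply_moves", "arguments": {
  "targets": [
    [25, [0, 0, 0], [0, 0, 0]],
    [25, [0, 0, 0], [0, 0, 0]],
    [25, [0, 0, 0], [0, 0, 0]]
  ]
}}

```text
time_s: 40.05
position: [0.6007, 0.068, 0.197]
orientation: [[-0.018, 1.0, 0.006], [0.901, 0.018, -0.434], [-0.434, -0.002, -0.901]]
ft_force: [0.2, 0.5, -1.9]
grip_width: 0.0335
```

Run:
```python
from h import *
st(); s=ctrl.sense(); print('lane',(s['position']-OL)@FL)
plan([(lp(.136,-.0008,.05),RL)],25,1)
```

```text
t 40.05 p [0.6007 0.068  0.197 ] x [-0.018  0.901 -0.434] z [ 0.006 -0.434 -0.901] F [ 0.2  0.5 -1.9] w 33.5 q [ 0.15  0.34  1.46 -0.45  1.43  0.22]
lane [ 0.15285302 -0.00264625  0.10722769]
[[25, [8.4, 1.0, 28.6], [-0.1, 0.0, 0.0]], [25, [8.4, 1.0, 28.6], [-0.1, -0.1, -0.1]]]
  -> end err mm [-0. -0. -0.] deg 0.03
```

Emit:
{"name": "apply_moves", "arguments": {
  "targets": [
    [25, [6, 1, 19], [0, 0, 0]],
    [25, [6, 1, 19], [0, 0, 0]],
    [25, [5, 0, 19], [0, 0, 0]],
    [25, [0, 0, 0], [0, 0, 0]],
    [25, [0, 0, 0], [0, 0, 0]]
  ]
}}

```text
time_s: 40.47
position: [0.6023, 0.0581, 0.1381]
orientation: [[-0.019, 1.0, 0.005], [0.9, 0.019, -0.435], [-0.435, -0.004, -0.901]]
ft_force: [0.4, 0.7, -1.8]
grip_width: 0.0339
```

Run:
```python
from h import *
c=look('wrist','w37',(190,110,390,260),4); s=ctrl.sense(); pl=(s['position']-OL)@FL; print('lane',pl)
```

```text
t 40.52 p [0.6037 0.0583 0.1398] x [-0.019  0.9   -0.435] z [ 0.008 -0.435 -0.901] F [-0.3  0.9 -2.2] w 33.6 q [ 0.14  0.39  1.51 -0.46  1.33  0.25]
lane [1.36754646e-01 1.36057187e-04 5.14491679e-02]
```

Emit:
{"name": "apply_moves", "arguments": {
  "targets": [
    [25, [2, 0, 8], [0, 0, 0]],
    [25, [2, -0.3, 8], [0, 0, 0]],
    [25, [1, -0.3, 7], [0, 0, 0]],
    [25, [1, 0, 5], [0, 0, 0]],
    [25, [0, 0, 4], [0, 0, 0]]
  ]
}}

```text
time_s: 40.93
position: [0.603, 0.0495, 0.1069]
orientation: [[-0.02, 1.0, 0.007], [0.9, 0.021, -0.435], [-0.435, -0.002, -0.901]]
ft_force: [-0.5, -0.6, -2.4]
grip_width: 0.0338
```

Emit:
{"name": "apply_moves", "arguments": {
  "targets": [
    [25, [0, 0, 3], [0, 0, 0]],
    [25, [0, 0, 2], [0, 0, 0]],
    [25, [0, 0, 0], [0, 0, 0]],
    [25, [0, 0, 0], [0, 0, 0]]
  ]
}}

```text
time_s: 41.27
position: [0.6037, 0.0475, 0.1036]
orientation: [[-0.019, 1.0, 0.008], [0.9, 0.021, -0.435], [-0.435, -0.001, -0.901]]
ft_force: [-0.7, 0.2, -2.1]
grip_width: 0.0335
```

Run:
```python
from h import *
c=look('wrist','w38',(190,110,390,260),4); s=ctrl.sense(); pl=(s['position']-OL)@FL; print('lane',pl)
```

```text
t 41.32 p [0.6038 0.0476 0.1038] x [-0.019  0.9   -0.435] z [ 0.009 -0.435 -0.901] F [ 1.   1.4 -2.4] w 33.7 q [ 0.12  0.43  1.54 -0.47  1.26  0.26]
lane [1.30723860e-01 8.79778101e-05 1.43486315e-02]
```

Emit:
{"name": "apply_moves", "arguments": {
  "targets": [
    [25, [0, -0.7, 1], [0, 0, 0]],
    [25, [0, 0, 1.5], [0, 0, 0]],
    [25, [0, 0, 1.5], [0, 0, 0]],
    [25, [0, 0, 1.5], [0, 0, 0]],
    [25, [0, 0, 0.5], [0, 0, 0]]
  ]
}}

```text
time_s: 41.73
position: [0.6027, 0.0448, 0.0977]
orientation: [[-0.02, 1.0, 0.008], [0.9, 0.021, -0.435], [-0.435, -0.002, -0.901]]
ft_force: [-0.2, -0.2, -3.2]
grip_width: 0.034
```

Emit:
{"name": "apply_moves", "arguments": {
  "targets": [
    [25, [0, 0, 0], [0, 0, 0]],
    [38, [0, 0, 0], [0, 0, 0]],
    [44, [0, 0, 0], [0, 0, 0]],
    [50, [0, 0, 0], [0, 0, 0]],
    [50, [0, 0, 0], [0, 0, 0]]
  ]
}}

```text
time_s: 42.15
position: [0.6033, 0.0449, 0.0986]
orientation: [[-0.019, 1.0, 0.009], [0.9, 0.021, -0.435], [-0.435, -0.0, -0.9]]
ft_force: [0.2, -0.4, -0.5]
grip_width: 0.0499
```

Emit:
{"name": "apply_moves", "arguments": {
  "targets": [
    [50, [0, 0, 0], [0, 0, 0]],
    [54, [0, 0, -10], [0, 0, 0]],
    [54, [0, 0, -25], [0, 0, 0]],
    [60, [0, 0, -35], [0, 0, 0]],
    [60, [0, 0, -30], [0, 0, 0]]
  ]
}}

```text
time_s: 42.57
position: [0.6019, 0.0892, 0.1901]
orientation: [[-0.019, 1.0, 0.008], [0.9, 0.021, -0.435], [-0.435, -0.001, -0.901]]
ft_force: [0.7, -0.1, 0.2]
grip_width: 0.0597
```

Run:
```python
from h import *
c=look('wrist','w39')
t=cam('top'); save(t,'top2.png')
R=Rdown(np.radians(0))
```

```text
t 42.62 p [0.6053 0.0919 0.1971] x [-0.017  0.901 -0.433] z [ 0.019 -0.433 -0.901] F [1.2 1.3 4.2] w 60.1 q [ 0.19  0.36  1.43 -0.45  1.43  0.25]
```

The second choke is seated. I'll move toward the left choke to see its orientation and how much room there is by the red rack.

Run:
```python
from h import *
c=pickle.load(open('w6.pkl','rb'))
print('rack z=.05',onz(c,[(420,268),(480,240),(535,290)],.05))
c=pickle.load(open('w2.pkl','rb'))
for z in (0,.05): print(onz(c,[(233,45),(232,10)],z))
R=Rdown(np.radians(90))
plan([((.42,.20,.21),R)],60,0)
```

```text
rack z=.05 [[0.47097571 0.31358012 0.05      ]
 [0.46976552 0.36847266 0.05      ]
 [0.53995369 0.40101884 0.05      ]]
[[ 5.01783745e-01  2.43320558e-01  0.00000000e+00]
 [ 5.01841046e-01  2.78255059e-01 -5.55111512e-17]]
[[0.50900085 0.23580514 0.05      ]
 [0.50905121 0.26650775 0.05      ]]
[[60, [16.0, -30.0, -11.0], [0.1, 4.3, 0.2]], [60, [16.0, -31.0, -9.0], [0.2, 4.3, 0.2]], [60, [17.0, -31.0, -8.0], [0.1, 4.3, 0.2]], [60, [18.0, -31.0, -7.0], [0.2, 4.3, 0.2]], [60, [18.0, -30.0, -5.0], [0.1, 4.2, 0.2]]]
[[60, [18.0, -31.0, -4.0], [0.2, 4.3, 0.2]]]
  -> end err mm [ 0.1 -0.2  0.2] deg 0.04
```

Emit:
{"name": "apply_moves", "arguments": {
  "targets": [
    [60, [16, -30, -11], [0, 4.3, 0]],
    [60, [16, -31, -9], [0, 4.3, 0]],
    [60, [17, -31, -8], [0, 4.3, 0]],
    [60, [18, -31, -7], [0, 4.3, 0]],
    [60, [18, -30, -5], [0, 4.3, 0]]
  ]
}}

```text
time_s: 43.08
position: [0.4456, 0.1797, 0.2016]
orientation: [[-0.021, 1.0, 0.001], [0.997, 0.021, -0.071], [-0.071, -0.001, -0.997]]
ft_force: [0.5, -0.1, 0.4]
grip_width: 0.0605
```

Emit:
{"name": "apply_moves", "arguments": {
  "targets": [
    [60, [18, -31, -4], [0, 4.3, 0]],
    [60, [10, 0, 0], [0, 0, 0]],
    [60, [0, 0, 0], [0, 0, 0]],
    [60, [0, 0, 0], [0, 0, 0]]
  ]
}}

```text
time_s: 43.42
position: [0.4161, 0.2062, 0.2043]
orientation: [[-0.022, 1.0, -0.0], [1.0, 0.022, -0.001], [-0.001, -0.0, -1.0]]
ft_force: [-0.2, 1.0, -0.1]
grip_width: 0.0599
```

Run:
```python
from h import *
c=look('wrist','w40')
```

```text
t 43.47 p [0.4165 0.2061 0.2042] x [-0.021  1.    -0.001] z [-0.001 -0.001 -1.   ] F [-0.3 -0.2  0.6] w 59.8 q [ 0.2  -0.14  1.89 -0.    1.39  0.18]
```

```bash
python3 - <<'E'
from h import *
a=cv2.imread('pics/w40.png'); cv2.imwrite('pics/w40z.png',cv2.resize(a[20:120,250:370],None,fx=6,fy=6,interpolation=cv2.INTER_CUBIC))
E
python3 - <<'E'
from h import *
c=pickle.load(open('w40.pkl','rb'))
quad(c,[(155,148),(440,104),(480,470),(207,507)],.004,(250,20),6)
for y in (186,):
    R=Rdown(np.radians(188)); 
    plan([((.425,.318,.115),R)],60,0)
E
```

```text
center [0.431  0.3172] sides mm [47.7 59.4 47.3 58.7] LONG axis yaw deg -80.7
[[60, [8.0, 1.0, 6.0], [0.0, 0.0, -6.9]], [60, [8.0, 2.0, 6.0], [0.0, 0.0, -6.9]], [60, [8.0, 3.0, 6.0], [0.0, 0.0, -6.9]], [60, [7.0, 3.0, 6.0], [0.0, 0.0, -6.9]], [60, [7.0, 4.0, 7.0], [0.0, 0.0, -6.9]]]
[[60, [6.0, 5.0, 6.0], [0.0, 0.0, -6.9]], [60, [5.0, 6.0, 7.0], [0.0, 0.0, -6.9]], [60, [5.0, 6.0, 6.0], [0.0, 0.0, -6.9]], [60, [4.0, 7.0, 7.0], [0.0, 0.0, -6.9]], [60, [3.0, 7.0, 6.0], [0.0, 0.0, -6.9]]]
[[60, [2.0, 8.0, 7.0], [0.0, 0.0, -6.9]], [60, [1.0, 8.0, 6.0], [0.0, 0.0, -7.0]], [60, [0.0, 8.0, 7.0], [0.0, 0.0, -6.9]], [60, [-1.0, 8.0, 6.0], [0.0, 0.0, -7.0]]]
  -> end err mm [-0.2  0.4 -0.1] deg 0.05
```

Emit:
{"name": "apply_moves", "arguments": {
  "targets": [
    [54, [8, 1, 6], [0, 0, -7]],
    [54, [8, 2, 6], [0, 0, -7]],
    [54, [8, 3, 6], [0, 0, -7]],
    [54, [7, 3, 6], [0, 0, -7]],
    [54, [7, 4, 7], [0, 0, -7]]
  ]
}}

```text
time_s: 43.88
position: [0.4196, 0.2468, 0.1727]
orientation: [[-0.595, 0.804, -0.001], [0.804, 0.595, -0.0], [0.0, -0.001, -1.0]]
ft_force: [0.2, 0.3, 0.4]
grip_width: 0.0539
```

Emit:
{"name": "apply_moves", "arguments": {
  "targets": [
    [54, [6, 5, 6], [0, 0, -7]],
    [54, [5, 6, 7], [0, 0, -7]],
    [54, [5, 6, 6], [0, 0, -7]],
    [54, [4, 7, 7], [0, 0, -7]],
    [54, [3, 7, 6], [0, 0, -7]]
  ]
}}

```text
time_s: 44.3
position: [0.4215, 0.2859, 0.1402]
orientation: [[-0.949, 0.317, -0.002], [0.317, 0.949, -0.001], [0.001, -0.001, -1.0]]
ft_force: [-0.1, 0.8, -0.2]
grip_width: 0.0541
```

Emit:
{"name": "apply_moves", "arguments": {
  "targets": [
    [54, [2, 8, 7], [0, 0, -7]],
    [54, [1, 8, 6], [0, 0, -7]],
    [54, [0, 8, 7], [0, 0, -7]],
    [54, [-1, 8, 6], [0, 0, -7]],
    [54, [0, 0, 0], [0, 0, 0]]
  ]
}}

```text
time_s: 44.72
position: [0.4233, 0.3184, 0.1133]
orientation: [[-0.987, -0.164, -0.003], [-0.164, 0.987, -0.001], [0.004, -0.0, -1.0]]
ft_force: [-0.7, -0.1, -0.5]
grip_width: 0.054
```

Emit:
{"name": "apply_moves", "arguments": {
  "targets": [
    [54, [0, 0, 0], [0, 0, 0]],
    [54, [0, 0, 0], [0, 0, 0]]
  ]
}}

```text
time_s: 44.88
position: [0.4238, 0.3177, 0.1152]
orientation: [[-0.988, -0.157, -0.001], [-0.157, 0.988, -0.0], [0.001, 0.0, -1.0]]
ft_force: [0.2, -0.2, -0.1]
grip_width: 0.0538
```

Run:
```python
from h import *
c=look('wrist','w41')
```

```text
t 44.93 p [0.4238 0.3177 0.1154] x [-0.988 -0.157  0.001] z [-0.001  0.    -1.   ] F [-0.   0.   0.5] w 54.1 q [ 0.41  0.13  1.81  0.    1.2  -1.31]
```

Run:
```python
from h import *
c=pickle.load(open('w41.pkl','rb'))
quad(c,[(249,178),(320.5,177.5),(318,232),(250.5,231.5)],.004,(0,0),1)
plan([((.431,.317,.008),Rdown(np.radians(189.2)))],54,1)
```

```text
center [0.4314 0.3174] sides mm [59.8 48.4 58.9 47.5] LONG axis yaw deg 99.0
[[54, [-2.4, -0.6, 35.8], [0.0, 0.0, 0.0]], [54, [-2.4, -0.7, 35.8], [0.0, 0.0, -0.1]], [54, [-2.3, -0.6, 35.8], [0.0, 0.0, 0.0]]]
  -> end err mm [ 0. -0. -0.] deg 0.06
```

Emit:
{"name": "apply_moves", "arguments": {
  "targets": [
    [54, [-3, -1, 30], [0, 0, 0]],
    [54, [-2, -1, 30], [0, 0, 0]],
    [54, [-2, 0, 25], [0, 0, 0]],
    [54, [0, 0, 14], [0, 0, 0]],
    [54, [0, 0, 8], [0, 0, 0]]
  ]
}}

```text
time_s: 45.35
position: [0.4292, 0.3162, 0.0062]
orientation: [[-0.987, -0.158, -0.004], [-0.158, 0.987, -0.001], [0.004, -0.0, -1.0]]
ft_force: [0.0, 0.6, 0.2]
grip_width: 0.0544
```

Emit:
{"name": "apply_moves", "arguments": {
  "targets": [
    [54, [0, 0, 0], [0, 0, 0]],
    [25, [0, 0, 0], [0, 0, 0]],
    [25, [0, 0, 0], [0, 0, 0]],
    [25, [0, 0, 0], [0, 0, 0]],
    [25, [0, 0, 0], [0, 0, 0]]
  ],
  "force": 40
}}

```text
time_s: 45.77
position: [0.4314, 0.3176, 0.0097]
orientation: [[-0.987, -0.16, 0.002], [-0.16, 0.987, 0.001], [-0.002, 0.001, -1.0]]
ft_force: [-0.5, -0.7, 3.9]
grip_width: 0.0336
```

Emit:
{"name": "apply_moves", "arguments": {
  "targets": [
    [25, [0, 0, 0], [0, 0, 0]],
    [25, [0, 0, 0], [0, 0, 0]],
    [25, [0, 0, 0], [0, 0, 0]]
  ]
}}

```text
time_s: 46.02
position: [0.4314, 0.3176, 0.0097]
orientation: [[-0.987, -0.16, 0.001], [-0.16, 0.987, 0.001], [-0.002, 0.001, -1.0]]
ft_force: [-0.7, -1.3, 5.9]
grip_width: 0.0339
```

Run:
```python
from h import *
look('wrist','w42',(190,160,390,310),4)
s=ctrl.sense(); p=s['position'];R=s['orientation']
plan([((p[0]-.005,p[1],.13),R),((.43,.13,.17),Rdown(np.radians(130))),(lp(.200,-.001,.11),RL)],25)
```

```text
t 46.07 p [0.4314 0.3176 0.0097] x [-0.987 -0.16  -0.002] z [ 0.001  0.001 -1.   ] F [-1.1 -2.3  6.2] w 34.1 q [ 0.41  0.3   1.85  0.    0.99 -1.32]
[[25, [1.0, 0.0, -30.0], [0.0, 0.0, 0.0]], [25, [1.0, 0.0, -30.0], [0.0, 0.0, 0.0]], [25, [1.0, 0.0, -30.0], [0.0, 0.0, 0.0]], [25, [2.0, 1.0, -30.0], [0.0, 0.0, 0.0]]]
  -> end err mm [ 0.3 -0.1  0.3] deg 0.0
[[25, [3.0, -21.0, -5.0], [0.0, 0.0, 6.6]], [25, [1.0, -21.0, -4.0], [0.0, 0.0, 6.6]], [25, [-2.0, -21.0, -5.0], [0.0, 0.0, 6.6]], [25, [-4.0, -20.0, -4.0], [0.0, 0.0, 6.6]], [25, [-7.0, -20.0, -5.0], [0.0, 0.0, 6.6]]]
[[25, [-9.0, -19.0, -4.0], [0.0, 0.0, 6.6]], [25, [-11.0, -18.0, -5.0], [0.0, 0.0, 6.5]], [25, [-13.0, -16.0, -4.0], [0.0, 0.0, 6.6]], [25, [-14.0, -14.0, -5.0], [0.1, 0.0, 6.5]]]
  -> end err mm [-0.3 -0.2 -0.5] deg 0.02
[[25, [-27.0, 9.0, -7.0], [1.2, -3.5, 5.4]], [25, [-27.0, 12.0, -6.0], [1.3, -3.5, 5.5]], [25, [-26.0, 14.0, -4.0], [1.2, -3.6, 5.5]], [25, [-24.0, 17.0, -3.0], [1.3, -3.5, 5.4]], [25, [-23.0, 19.0, -2.0], [1.2, -3.6, 5.5]]]
[[25, [-21.0, 21.0, -1.0], [1.3, -3.5, 5.4]], [25, [-19.0, 22.0, -1.0], [1.2, -3.6, 5.5]]]
  -> end err mm [-0.  -0.1 -0.2] deg 0.06
```

Emit:
{"name": "apply_moves", "arguments": {
  "targets": [
    [25, [1, 0, -25], [0, 0, 0]],
    [25, [1, 0, -35], [0, 0, 0]],
    [25, [1, 0, -35], [0, 0, 0]],
    [25, [2, 0, -26], [0, 0, 0]],
    [25, [3, -21, -5], [0, 0, 6.6]]
  ]
}}

```text
time_s: 46.48
position: [0.4284, 0.2985, 0.1399]
orientation: [[-0.999, -0.047, 0.008], [-0.047, 0.999, 0.006], [-0.008, 0.005, -1.0]]
ft_force: [0.4, 0.7, -2.8]
grip_width: 0.0336
```

Emit:
{"name": "apply_moves", "arguments": {
  "targets": [
    [25, [1, -21, -4], [0, 0, 6.6]],
    [25, [-2, -21, -5], [0, 0, 6.6]],
    [25, [-4, -20, -4], [0, 0, 6.6]],
    [25, [-7, -20, -5], [0, 0, 6.6]],
    [25, [-9, -19, -4], [0, 0, 6.6]]
  ]
}}

```text
time_s: 46.9
position: [0.4273, 0.1896, 0.156]
orientation: [[-0.86, 0.511, -0.002], [0.511, 0.86, 0.001], [0.002, -0.0, -1.0]]
ft_force: [0.5, 0.6, -1.8]
grip_width: 0.0335
```

Emit:
{"name": "apply_moves", "arguments": {
  "targets": [
    [25, [-11, -18, -5], [0, 0, 6.5]],
    [25, [-13, -16, -4], [0, 0, 6.6]],
    [25, [-14, -14, -5], [0, 0, 6.5]],
    [25, [-27, 9, -7], [1.2, -3.5, 5.4]],
    [25, [-27, 12, -6], [1.3, -3.5, 5.5]]
  ]
}}

```text
time_s: 47.32
position: [0.4785, 0.0974, 0.1842]
orientation: [[-0.478, 0.878, 0.032], [0.869, 0.478, -0.127], [-0.126, -0.033, -0.991]]
ft_force: [0.4, 0.1, -1.7]
grip_width: 0.0336
```

Emit:
{"name": "apply_moves", "arguments": {
  "targets": [
    [25, [-26, 14, -4], [1.2, -3.6, 5.5]],
    [25, [-24, 17, -3], [1.3, -3.5, 5.4]],
    [25, [-23, 19, -2], [1.2, -3.6, 5.5]],
    [25, [-21, 21, -1], [1.3, -3.5, 5.4]],
    [25, [-19, 22, -1], [1.2, -3.6, 5.5]]
  ]
}}

```text
time_s: 47.73
position: [0.6031, 0.0254, 0.2193]
orientation: [[-0.014, 1.0, 0.007], [0.899, 0.016, -0.437], [-0.437, 0.0, -0.9]]
ft_force: [-0.4, 0.0, -3.1]
grip_width: 0.034
```

Emit:
{"name": "apply_moves", "arguments": {
  "targets": [
    [25, [0, 0, 0], [0, 0, 0]],
    [25, [0, 0, 0], [0, 0, 0]],
    [25, [0, 0, 0], [0, 0, 0]]
  ]
}}

```text
time_s: 47.98
position: [0.6017, 0.026, 0.2187]
orientation: [[-0.02, 1.0, 0.007], [0.901, 0.021, -0.433], [-0.434, -0.003, -0.901]]
ft_force: [-0.6, 0.2, -2.2]
grip_width: 0.0339
```

Run:
```python
from h import *
st(); s=ctrl.sense(); print('lane',(s['position']-OL)@FL)
plan([(lp(.187,-.0008,.052),RL)],25,1)
```

```text
t 47.98 p [0.6017 0.026  0.2187] x [-0.02   0.901 -0.434] z [ 0.007 -0.433 -0.901] F [-0.6  0.2 -2.2] w 33.9 q [ 0.08  0.29  1.47 -0.45  1.43  0.14]
lane [ 0.20003187 -0.00253906  0.10844866]
[[25, [6.5, 0.9, 28.2], [-0.1, 0.0, 0.0]], [25, [6.4, 1.0, 28.3], [0.0, -0.1, 0.1]]]
  -> end err mm [-0.1  0.   0. ] deg 0.06
```

Emit:
{"name": "apply_moves", "arguments": {
  "targets": [
    [25, [5, 1, 19], [0, 0, 0]],
    [25, [4, 1, 19], [0, 0, 0]],
    [25, [4, 0, 18], [0, 0, 0]],
    [25, [0, 0, 0], [0, 0, 0]],
    [25, [0, 0, 0], [0, 0, 0]]
  ]
}}

```text
time_s: 48.4
position: [0.6032, 0.0131, 0.163]
orientation: [[-0.02, 1.0, 0.006], [0.901, 0.02, -0.434], [-0.434, -0.003, -0.901]]
ft_force: [-0.1, 0.1, -2.0]
grip_width: 0.0338
```

Emit:
{"name": "apply_moves", "arguments": {
  "targets": [
    [25, [2, -0.3, 8], [0, 0, 0]],
    [25, [2, 0, 8], [0, 0, 0]],
    [25, [2, 0, 7], [0, 0, 0]],
    [25, [2, 0, 5], [0, 0, 0]],
    [25, [0, 0, 3], [0, 0, 0]]
  ]
}}

```text
time_s: 48.82
position: [0.604, 0.0068, 0.1309]
orientation: [[-0.019, 1.0, 0.007], [0.9, 0.02, -0.434], [-0.435, -0.002, -0.901]]
ft_force: [-0.7, -0.3, -2.2]
grip_width: 0.0336
```

Emit:
{"name": "apply_moves", "arguments": {
  "targets": [
    [25, [0, 0, 3], [0, 0, 0]],
    [25, [0, 0, 0], [0, 0, 0]],
    [25, [0, 0, 0], [0, 0, 0]]
  ]
}}

```text
time_s: 49.07
position: [0.6047, 0.0053, 0.1295]
orientation: [[-0.018, 1.0, 0.008], [0.9, 0.02, -0.435], [-0.435, -0.001, -0.901]]
ft_force: [0.9, -0.4, -1.1]
grip_width: 0.0337
```

Run:
```python
from h import *
c=look('wrist','w43',(190,110,390,260),4); s=ctrl.sense(); pl=(s['position']-OL)@FL; print('lane',pl)
```

```text
t 49.12 p [0.6048 0.0054 0.1297] x [-0.018  0.9   -0.435] z [ 0.009 -0.435 -0.901] F [ 0.2  0.4 -2. ] w 33.7 q [ 0.05  0.37  1.56 -0.47  1.26  0.19]
lane [0.17999518 0.00020665 0.01933271]
```

Emit:
{"name": "apply_moves", "arguments": {
  "targets": [
    [25, [0, -0.6, 3], [0, 0, 0]],
    [25, [0, 0, 2], [0, 0, 0]],
    [25, [0, 0, 1.5], [0, 0, 0]],
    [25, [0, 0, 1.5], [0, 0, 0]],
    [25, [0, 0, 1], [0, 0, 0]]
  ]
}}

```text
time_s: 49.53
position: [0.604, 0.0014, 0.1211]
orientation: [[-0.018, 1.0, 0.008], [0.9, 0.02, -0.435], [-0.435, -0.001, -0.901]]
ft_force: [-0.7, -0.3, -2.0]
grip_width: 0.0335
```

Emit:
{"name": "apply_moves", "arguments": {
  "targets": [
    [25, [0, 0, 0], [0, 0, 0]],
    [38, [0, 0, 0], [0, 0, 0]],
    [44, [0, 0, 0], [0, 0, 0]],
    [50, [0, 0, 0], [0, 0, 0]],
    [50, [0, 0, 0], [0, 0, 0]]
  ]
}}

```text
time_s: 49.95
position: [0.6045, 0.0014, 0.1219]
orientation: [[-0.018, 1.0, 0.009], [0.9, 0.02, -0.435], [-0.435, 0.0, -0.9]]
ft_force: [0.5, -0.1, 0.8]
grip_width: 0.0498
```

Emit:
{"name": "apply_moves", "arguments": {
  "targets": [
    [50, [0, 0, 0], [0, 0, 0]],
    [54, [0, 0, -10], [0, 0, 0]],
    [54, [0, 0, -25], [0, 0, 0]],
    [60, [0, 0, -35], [0, 0, 0]],
    [60, [0, 0, -30], [0, 0, 0]]
  ]
}}

```text
time_s: 50.37
position: [0.6031, 0.0457, 0.2134]
orientation: [[-0.018, 1.0, 0.008], [0.9, 0.02, -0.435], [-0.435, -0.0, -0.901]]
ft_force: [-0.6, -0.5, 0.4]
grip_width: 0.0601
```

Run:
```python
from h import *
c=look('wrist','w44')
R=Rdown(np.radians(26))
plan([((.345,-.26,.17),Rdown(np.radians(45))),((.3396,-.3207,.12),R)],60,0)
```

```text
t 50.42 p [0.6064 0.0481 0.2205] x [-0.015  0.901 -0.433] z [ 0.019 -0.433 -0.901] F [0.5 2.3 4.7] w 60.2 q [ 0.12  0.31  1.45 -0.45  1.44  0.17]
[[60, [-23.0, -24.0, 16.0], [1.0, 2.2, 4.1]], [60, [-25.0, -22.0, 15.0], [1.0, 2.2, 4.1]], [60, [-27.0, -20.0, 15.0], [1.0, 2.2, 4.1]], [60, [-29.0, -18.0, 14.0], [1.0, 2.2, 4.1]], [60, [-31.0, -16.0, 13.0], [1.0, 2.2, 4.1]]]
[[60, [-33.0, -13.0, 12.0], [1.0, 2.2, 4.1]], [60, [-34.0, -11.0, 11.0], [1.0, 2.2, 4.1]], [60, [-35.0, -8.0, 10.0], [1.0, 2.2, 4.2]], [60, [-36.0, -5.0, 9.0], [1.0, 2.2, 4.1]], [60, [-36.0, -3.0, 7.0], [0.9, 2.1, 4.2]]]
[[60, [-36.0, 0.0, 6.0], [1.0, 2.2, 4.1]]]
  -> end err mm [-0.  -0.1  0.2] deg 0.06
[[60, [-16.0, 13.0, 17.0], [0.0, 0.0, 6.3]], [60, [-14.0, 15.0, 16.0], [0.0, 0.0, 6.4]], [60, [-12.0, 16.0, 17.0], [0.0, 0.0, 6.3]]]
  -> end err mm [-0.2  0.1  0.3] deg 0.06
```

Run:
```python
from h import *
c=cam('top')
for z in (0,.05,.25): print(z,onz(c,[(420,195),(422,258),(440,262),(456,133),(468,276)],z)[:,:2].round(3).tolist())
c=pickle.load(open('w27.pkl','rb')); print(onz(c,[(480,290),(540,100)],0.02)[:,:2])
```

```text
0 [[0.604, -0.416], [0.403, -0.413], [0.391, -0.469], [0.811, -0.545], [0.348, -0.554]]
0.05 [[0.594, -0.401], [0.4, -0.398], [0.388, -0.452], [0.795, -0.525], [0.347, -0.534]]
0.25 [[0.557, -0.338], [0.389, -0.335], [0.379, -0.382], [0.73, -0.445], [0.343, -0.453]]
[[ 0.69745687 -0.34280288]
 [ 0.69919893 -0.16231913]]
```

Emit:
{"name": "apply_moves", "arguments": {
  "targets": [
    [60, [-10, -15, -15], [1, 2.2, 4.1]],
    [60, [-25, -24, 10], [1, 2.2, 4.1]],
    [60, [-27, -22, 15], [1, 2.2, 4.1]],
    [60, [-29, -20, 15], [1, 2.2, 4.1]],
    [60, [-31, -18, 15], [1, 2.2, 4.1]]
  ]
}}

```text
time_s: 50.88
position: [0.4843, -0.0675, 0.2133]
orientation: [[0.34, 0.939, -0.046], [0.908, -0.341, -0.243], [-0.244, 0.041, -0.969]]
ft_force: [0.9, -1.0, 0.6]
grip_width: 0.06
```

Emit:
{"name": "apply_moves", "arguments": {
  "targets": [
    [60, [-33, -15, 14], [1, 2.2, 4.1]],
    [60, [-34, -12, 12], [1, 2.2, 4.1]],
    [60, [-35, -8, 11], [1, 2.2, 4.2]],
    [60, [-36, -5, 10], [1, 2.2, 4.1]],
    [60, [-36, -3, 8], [1, 2.2, 4.2]]
  ]
}}

```text
time_s: 51.3
position: [0.3605, -0.2083, 0.186]
orientation: [[0.658, 0.753, -0.024], [0.752, -0.658, -0.037], [-0.044, 0.007, -0.999]]
ft_force: [0.4, -1.9, -0.1]
grip_width: 0.0599
```

Run:
```python
from h import *
st()
R=Rdown(np.radians(26))
plan([((.335,-.31,.15),R)],60,0)
```

```text
t 51.3 p [ 0.3605 -0.2083  0.186 ] x [ 0.658  0.752 -0.044] z [-0.024 -0.037 -0.999] F [ 0.4 -1.9 -0.1] w 59.9 q [-0.78 -0.26  2.03 -0.04  1.36 -0.05]
[[60, [-23.0, 12.0, 10.0], [0.2, 0.6, 5.7]], [60, [-22.0, 14.0, 10.0], [0.2, 0.6, 5.7]], [60, [-20.0, 16.0, 10.0], [0.2, 0.6, 5.7]], [60, [-19.0, 18.0, 9.0], [0.3, 0.6, 5.7]]]
  -> end err mm [ 0.5 -0.2  0.3] deg 0.06
```

Emit:
{"name": "apply_moves", "arguments": {
  "targets": [
    [60, [-23, 12, 10], [0.2, 0.6, 5.7]],
    [60, [-22, 14, 10], [0.2, 0.6, 5.7]],
    [60, [-20, 16, 10], [0.2, 0.6, 5.7]],
    [60, [-19, 18, 9], [0.3, 0.6, 5.7]],
    [60, [0, 0, 0], [0, 0, 0]]
  ]
}}

```text
time_s: 51.72
position: [0.3339, -0.3119, 0.1484]
orientation: [[0.901, 0.434, -0.003], [0.434, -0.901, 0.001], [-0.003, -0.002, -1.0]]
ft_force: [-0.0, 0.7, 1.5]
grip_width: 0.06
```

Emit:
{"name": "apply_moves", "arguments": {
  "targets": [
    [60, [0, 0, 0], [0, 0, 0]],
    [60, [0, 0, 0], [0, 0, 0]]
  ]
}}

```text
time_s: 51.88
position: [0.3361, -0.3085, 0.15]
orientation: [[0.897, 0.443, -0.002], [0.443, -0.897, 0.0], [-0.002, -0.001, -1.0]]
ft_force: [0.3, 0.8, 0.8]
grip_width: 0.0598
```

Run:
```python
from h import *
c=look('wrist','w45'); save(cam('scene'),'s7.png'); t=cam('top'); save(t,'top3.png'); a=cv2.imread('pics/top3.png'); cv2.imwrite('pics/top3z.png',cv2.resize(a[180:310,330:490],None,fx=4.5,fy=4.5,interpolation=cv2.INTER_CUBIC))
```

```text
t 51.93 p [ 0.3364 -0.3083  0.1502] x [ 0.896  0.443 -0.001] z [-0.001 -0.    -1.   ] F [ 0.2  0.7 -0.4] w 60.1 q [-1.01 -0.11  1.98 -0.    1.28  0.11]
```

Run:
```python
from h import *
c=pickle.load(open('w45.pkl','rb')); s=ctrl.sense(); p=s['position'];R=s['orientation']
for z in (.0,.02,.04,.08): print(z,onz(c,[(418,183),(520,5)],z)[:,:2].round(3).tolist(), [((q-p)@R*1000).round(0).tolist() for q in onz(c,[(418,183)],z)])
quad(c,[(270.5,170),(334,169.5),(333,219),(271.5,220)],.004,(0,0),1)
a=cv2.imread('pics/w45.png'); cv2.imwrite('pics/w45z.png',cv2.resize(a[150:250,250:350],None,fx=6,fy=6,interpolation=cv2.INTER_CUBIC))
```

```text
0.0 [[0.397, -0.417], [0.574, -0.416]] [[6.0, 124.0, 150.0]]
0.02 [[0.398, -0.408], [0.564, -0.408]] [[10.0, 117.0, 130.0]]
0.04 [[0.398, -0.4], [0.554, -0.399]] [[15.0, 109.0, 110.0]]
0.08 [[0.399, -0.383], [0.534, -0.382]] [[23.0, 94.0, 70.0]]
center [ 0.338  -0.3225] sides mm [59.  48.3 59.4 48.8] LONG axis yaw deg -63.0
```

Machine corner clearance is about 6 mm and the cable passes just left of the foot plate. I'll use a smaller opening of 46 mm with a slight offset away from the machine.

Emit:
{"name": "apply_moves", "arguments": {
  "targets": [
    [46, [-2.5, 5.5, 20], [0, 0, 0]],
    [46, [-2.5, 5.5, 25], [0, 0, 0]],
    [46, [0, 0, 20], [0, 0, 0]],
    [46, [0, 0, 0], [0, 0, 0]],
    [46, [0, 0, 0], [0, 0, 0]]
  ]
}}

```text
time_s: 52.45
position: [0.3364, -0.3199, 0.0847]
orientation: [[0.896, 0.443, -0.003], [0.443, -0.896, 0.001], [-0.002, -0.002, -1.0]]
ft_force: [-0.1, -0.1, -0.1]
grip_width: 0.0457
```

Run:
```python
from h import *
c=look('wrist','w46')
plan([((.3370,-.3205,.011),Rdown(np.radians(26.5)))],46,1)
```

```text
t 52.5 p [ 0.337 -0.321  0.086] x [ 0.897  0.443 -0.001] z [-0.001 -0.001 -1.   ] F [0.7 0.4 1. ] w 45.9 q [-1.02 -0.    2.01 -0.    1.13  0.09]
[[46, [0.2, -0.2, 37.5], [0.0, 0.0, -0.1]], [46, [0.2, -0.3, 37.5], [0.0, 0.1, -0.1]]]
  -> end err mm [-0. -0.  0.] deg 0.03
```

Run:
```python
from h import *
a=pickle.load(open('w45.pkl','rb'));b=pickle.load(open('w46.pkl','rb'))
t=tri(a,[(418,183)],b,[(437,195)]); print(t); s=ctrl.sense(); print((t[0,:3]-s['position'])@s['orientation']*1000)
quad(b,[(252.5,179),(331.5,178.5),(330,238),(254,238.5)],.004,(0,0),1)
```

```text
[[ 0.39818161 -0.4070916   0.02310196  0.00100921]]
[ 16.848658   104.25795984  62.895243  ]
center [ 0.3385 -0.322 ] sides mm [59.3 47.7 59.8 47.7] LONG axis yaw deg -63.3
```

Emit:
{"name": "apply_moves", "arguments": {
  "targets": [
    [46, [0, 0, 18], [0, 0, 0]],
    [46, [0, 0, 18], [0, 0, 0]],
    [46, [0, 0, 18], [0, 0, 0]],
    [46, [0, 0, 12], [0, 0, 0]],
    [46, [0, 0, 8], [0, 0, 0]]
  ]
}}

```text
time_s: 52.92
position: [0.3369, -0.3216, 0.0116]
orientation: [[0.897, 0.442, -0.001], [0.442, -0.897, -0.002], [-0.001, 0.001, -1.0]]
ft_force: [-1.3, -1.3, -0.3]
grip_width: 0.0457
```

Emit:
{"name": "apply_moves", "arguments": {
  "targets": [
    [46, [0, 0, 0], [0, 0, 0]],
    [25, [0, 0, 0], [0, 0, 0]],
    [25, [0, 0, 0], [0, 0, 0]],
    [25, [0, 0, 0], [0, 0, 0]],
    [25, [0, 0, 0], [0, 0, 0]]
  ],
  "force": 40
}}

```text
time_s: 53.33
position: [0.3371, -0.3224, 0.0125]
orientation: [[0.897, 0.442, 0.0], [0.442, -0.897, -0.003], [-0.001, 0.003, -1.0]]
ft_force: [-1.5, 0.1, 5.7]
grip_width: 0.0339
```

Emit:
{"name": "apply_moves", "arguments": {
  "targets": [
    [25, [0, 0, 0], [0, 0, 0]],
    [25, [0, 0, 0], [0, 0, 0]],
    [25, [0, 0, 0], [0, 0, 0]]
  ]
}}

```text
time_s: 53.58
position: [0.3372, -0.3224, 0.0125]
orientation: [[0.897, 0.442, 0.0], [0.442, -0.897, -0.003], [-0.001, 0.002, -1.0]]
ft_force: [0.9, 0.5, 6.0]
grip_width: 0.0334
```

Run:
```python
from h import *
look('wrist','w47',(190,160,390,310),4)
s=ctrl.sense(); p=s['position'];R=s['orientation']
plan([((p[0],p[1],.13),R),((.44,-.13,.22),Rdown(np.radians(60))),(lp(.245,-.0015,.11),RL)],25)
```

```text
t 53.63 p [ 0.3371 -0.3224  0.0125] x [ 0.897  0.442 -0.001] z [-0.    -0.003 -1.   ] F [0.9 0.5 6.6] w 33.7 q [-1.02  0.13  2.04 -0.    0.97  0.09]
[[25, [0.0, 0.0, -39.0], [0.0, 0.0, 0.0]], [25, [0.0, 0.0, -39.0], [0.0, 0.0, 0.0]], [25, [0.0, 0.0, -39.0], [0.0, 0.0, 0.0]]]
  -> end err mm [-0.  -0.3  0.5] deg 0.0
[[25, [30.0, -21.0, -15.0], [0.0, 0.0, -5.6]], [25, [31.0, -18.0, -15.0], [0.0, 0.0, -5.6]], [25, [33.0, -15.0, -15.0], [0.0, 0.0, -5.6]], [25, [34.0, -12.0, -15.0], [0.0, 0.0, -5.7]], [25, [36.0, -8.0, -16.0], [0.0, 0.1, -5.6]]]
[[25, [36.0, -5.0, -15.0], [0.1, 0.0, -5.7]]]
  -> end err mm [-0.1 -0.3 -0. ] deg 0.04
[[25, [30.0, 14.0, -3.0], [-1.2, -4.2, -5.1]], [25, [29.0, 17.0, -5.0], [-1.2, -4.2, -5.1]], [25, [27.0, 19.0, -7.0], [-1.2, -4.2, -5.1]], [25, [24.0, 22.0, -8.0], [-1.2, -4.2, -5.1]], [25, [22.0, 24.0, -10.0], [-1.1, -4.1, -5.1]]]
[[25, [18.0, 25.0, -10.0], [-1.2, -4.2, -5.2]]]
  -> end err mm [0.3 0.3 0.1] deg 0.06
```

Emit:
{"name": "apply_moves", "arguments": {
  "targets": [
    [25, [0, 0, -25], [0, 0, 0]],
    [25, [0, 0, -35], [0, 0, 0]],
    [25, [0, 0, -35], [0, 0, 0]],
    [25, [0, 0, -23], [0, 0, 0]],
    [25, [0, 0, 0], [0, 0, 0]]
  ]
}}

```text
time_s: 54.05
position: [0.3386, -0.3244, 0.1345]
orientation: [[0.897, 0.442, 0.004], [0.442, -0.897, -0.009], [-0.001, 0.01, -1.0]]
ft_force: [1.3, -1.4, -1.2]
grip_width: 0.0333
```

Run:
```python
from h import *
st(); look('wrist','w50',(150,90,420,300),3)
```

```text
t 54.05 p [ 0.3386 -0.3244  0.1345] x [ 0.897  0.442 -0.001] z [ 0.004 -0.009 -1.   ] F [ 1.3 -1.4 -1.2] w 33.3 q [-1.02 -0.07  1.97 -0.    1.23  0.09]
t 54.1 p [ 0.3375 -0.3229  0.1314] x [ 0.897  0.442 -0.001] z [ 0.001 -0.005 -1.   ] F [ 0.1  0.8 -2.9] w 34.1 q [-1.02 -0.06  1.97 -0.    1.23  0.09]
```

View pics/w50.png

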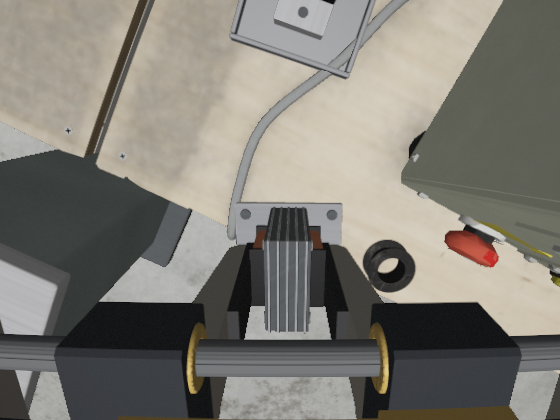

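The choke is held between the fingers (plate edge across columns 237–341, row 204) and clear of the bench. I carry it over.

Emit:
{"name": "apply_moves", "arguments": {
  "targets": [
    [25, [30, -21, -15], [0, 0, -5.6]],
    [25, [31, -18, -15], [0, 0, -5.6]],
    [25, [33, -15, -15], [0, 0, -5.6]],
    [25, [34, -12, -15], [0, 0, -5.6]],
    [25, [36, -8, -16], [0, 0, -5.6]]
  ]
}}

```text
time_s: 54.52
position: [0.4217, -0.1587, 0.2026]
orientation: [[0.581, 0.814, -0.006], [0.814, -0.581, 0.002], [-0.001, -0.006, -1.0]]
ft_force: [1.0, -0.8, -1.9]
grip_width: 0.0339
```

Emit:
{"name": "apply_moves", "arguments": {
  "targets": [
    [25, [36, -5, -15], [0, 0, -5.6]],
    [25, [0, 0, 0], [0, 0, 0]],
    [25, [0, 0, 0], [0, 0, 0]]
  ]
}}

```text
time_s: 54.77
position: [0.4396, -0.1274, 0.2183]
orientation: [[0.5, 0.866, -0.004], [0.866, -0.5, 0.0], [-0.001, -0.003, -1.0]]
ft_force: [-0.4, -0.6, -3.0]
grip_width: 0.0336
```

Run:
```python
from h import *
st(); print(plan([(lp(.245,-.0015,.11),RL)],25,0))
```

```text
t 54.77 p [ 0.4396 -0.1274  0.2183] x [ 0.5    0.866 -0.001] z [-0.004  0.    -1.   ] F [-0.4 -0.6 -3. ] w 33.6 q [-0.55 -0.16  1.89 -0.    1.42 -0.02]
[[25, [30.0, 14.0, -4.0], [-1.2, -4.2, -5.1]], [25, [28.0, 17.0, -5.0], [-1.2, -4.2, -5.1]], [25, [26.0, 19.0, -7.0], [-1.2, -4.2, -5.1]], [25, [24.0, 22.0, -9.0], [-1.2, -4.2, -5.1]], [25, [21.0, 24.0, -10.0], [-1.2, -4.2, -5.1]]]
[[25, [19.0, 27.0, -10.0], [-1.2, -4.1, -5.1]]]
  -> end err mm [-0.5 -0.3  0.1] deg 0.04
None
```

Emit:
{"name": "apply_moves", "arguments": {
  "targets": [
    [25, [30, 14, -4], [-1.2, -4.2, -5.1]],
    [25, [28, 17, -5], [-1.2, -4.2, -5.1]],
    [25, [26, 19, -7], [-1.2, -4.2, -5.1]],
    [25, [24, 22, -9], [-1.2, -4.2, -5.1]],
    [25, [21, 24, -10], [-1.2, -4.2, -5.1]]
  ]
}}

```text
time_s: 55.18
position: [0.5762, -0.0354, 0.236]
orientation: [[0.071, 0.997, -0.013], [0.925, -0.071, -0.373], [-0.373, 0.014, -0.928]]
ft_force: [-0.2, -1.3, -1.7]
grip_width: 0.0336
```

Emit:
{"name": "apply_moves", "arguments": {
  "targets": [
    [25, [19, 27, -10], [-1.2, -4.1, -5.1]],
    [25, [0, 0, 0], [0, 0, 0]],
    [25, [0, 0, 0], [0, 0, 0]],
    [25, [0, 0, 0], [0, 0, 0]]
  ]
}}

```text
time_s: 55.52
position: [0.6031, -0.0171, 0.2389]
orientation: [[-0.014, 1.0, 0.004], [0.9, 0.015, -0.435], [-0.435, -0.003, -0.9]]
ft_force: [-0.1, 0.4, -2.5]
grip_width: 0.0336
```

Run:
```python
from h import *
st(); p=np.array(ctrl.sense()['position']); print(((p-OL)@FL).round(4)); print(plan([(lp(.234,-.0008,.052),RL)],25,1))
```

```text
t 55.52 p [ 0.6031 -0.0171  0.2389] x [-0.014  0.9   -0.435] z [ 0.004 -0.435 -0.9  ] F [-0.1  0.4 -2.5] w 33.6 q [ 0.01  0.26  1.47 -0.46  1.43  0.07]
[ 0.2477 -0.002   0.1079]
[[25, [6.8, 0.7, 27.9], [-0.1, 0.0, -0.1]], [25, [6.9, 0.7, 28.0], [-0.2, 0.0, -0.2]]]
  -> end err mm [-0. -0.  0.] deg 0.05
None
```

Emit:
{"name": "apply_moves", "arguments": {
  "targets": [
    [25, [6.8, 0.7, 27.9], [-0.1, 0, -0.1]],
    [25, [6.9, 0.7, 28], [-0.2, 0, -0.2]],
    [25, [0, 0, 0], [0, 0, 0]],
    [25, [0, 0, 0], [0, 0, 0]],
    [25, [0, 0, 0], [0, 0, 0]]
  ]
}}

```text
time_s: 55.93
position: [0.6063, -0.029, 0.1867]
orientation: [[-0.017, 1.0, 0.015], [0.9, 0.022, -0.436], [-0.436, 0.006, -0.9]]
ft_force: [-0.5, -0.2, -1.4]
grip_width: 0.0334
```

Run:
```python
from h import *
look('wrist','w51',(190,110,390,260),4)
st(); p=np.array(ctrl.sense()['position']); print(((p-OL)@FL).round(4)); print(plan([(lp(.229,-.0008,.020),RL)],25,1))
```

```text
t 55.98 p [ 0.607  -0.0285  0.1875] x [-0.017  0.9   -0.436] z [ 0.017 -0.436 -0.9  ] F [ 0.6 -0.2 -2. ] w 33.9 q [-0.    0.29  1.54 -0.47  1.32  0.09]
t 55.98 p [ 0.607  -0.0285  0.1875] x [-0.017  0.9   -0.436] z [ 0.017 -0.436 -0.9  ] F [ 0.6 -0.2 -2. ] w 33.9 q [-0.    0.29  1.54 -0.47  1.32  0.09]
[0.2357 0.0016 0.0566]
[[25, [6.7, -2.7, 36.6], [0.4, 0.1, -0.1]]]
  -> end err mm [0. 0. 0.] deg 0.05
None
```

View pics/w51z.png

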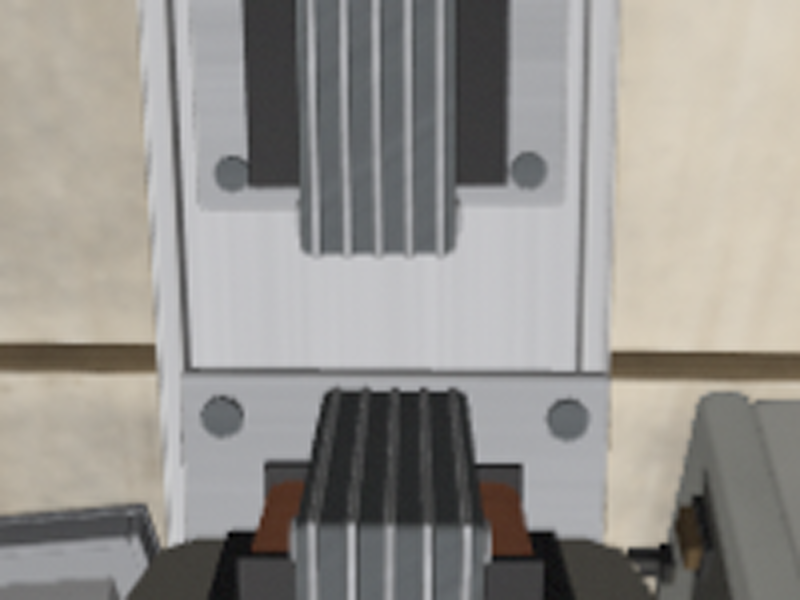

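The held choke is above the lane; its plate spans columns 182–607 and the lane floor 190–578. The seated row lies above it in the picture, and the arm is still swaying by 2 mm. I lower it in shrinking rows.

Emit:
{"name": "apply_moves", "arguments": {
  "targets": [
    [25, [1.5, -0.5, 9], [0, 0, 0]],
    [25, [1.5, 0, 9], [0, 0, 0]],
    [25, [1, 0, 7], [0, 0, 0]],
    [25, [1, 0, 4], [0, 0, 0]],
    [25, [0, 0, 0], [0, 0, 0]]
  ]
}}

```text
time_s: 56.4
position: [0.6049, -0.036, 0.1548]
orientation: [[-0.021, 1.0, 0.011], [0.9, 0.024, -0.435], [-0.435, 0.001, -0.9]]
ft_force: [0.2, -0.2, -3.1]
grip_width: 0.0335
```

Emit:
{"name": "apply_moves", "arguments": {
  "targets": [
    [25, [0, 0, 0], [0, 0, 0]],
    [25, [0, 0, 0], [0, 0, 0]],
    [25, [0, 0, 0], [0, 0, 0]]
  ]
}}

```text
time_s: 56.65
position: [0.6063, -0.0357, 0.1572]
orientation: [[-0.02, 1.0, 0.015], [0.9, 0.025, -0.435], [-0.436, 0.005, -0.9]]
ft_force: [0.3, 0.5, -2.7]
grip_width: 0.0335
```

Run:
```python
from h import *
look('wrist','w52',(190,110,390,260),4)
st(); p=np.array(ctrl.sense()['position']); print(((p-OL)@FL).round(4)); print(plan([(lp(.2265,-.0008,.013),RL)],25,1))
```

```text
t 56.7 p [ 0.6063 -0.0357  0.1572] x [-0.02   0.9   -0.436] z [ 0.015 -0.435 -0.9  ] F [-0.6  0.1 -2.7] w 33.7 q [-0.02  0.32  1.57 -0.47  1.27  0.11]
t 56.7 p [ 0.6063 -0.0357  0.1572] x [-0.02   0.9   -0.436] z [ 0.015 -0.435 -0.9  ] F [-0.6  0.1 -2.7] w 33.7 q [-0.02  0.32  1.57 -0.47  1.27  0.11]
[0.229  0.0008 0.0262]
[[25, [2.5, -1.7, 13.2], [0.3, 0.0, 0.1]]]
  -> end err mm [-0. -0. -0.] deg 0.06
None
```

View pics/w52z.png

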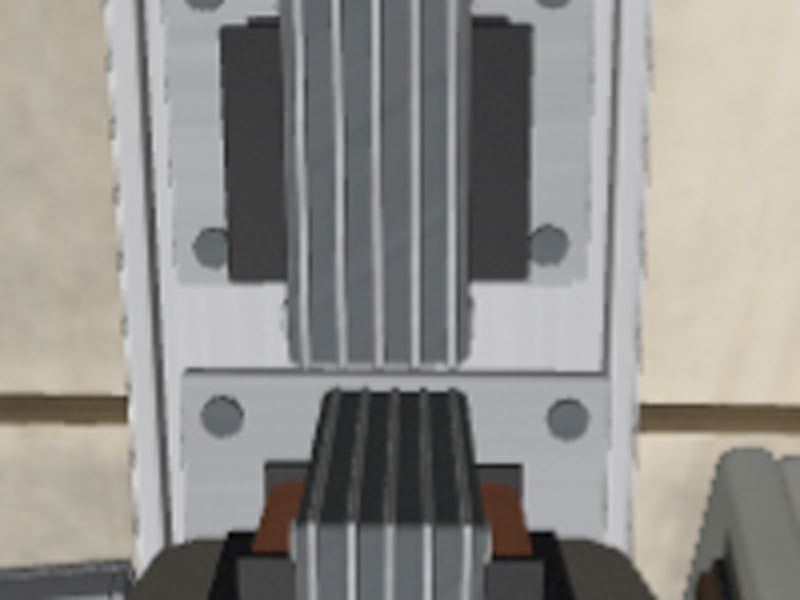

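Plate columns 182–607 lie 2 px (about 1.3 mm) right of the lane's middle (168–605), so I shift by −1.4 mm while lowering.

Emit:
{"name": "apply_moves", "arguments": {
  "targets": [
    [25, [1, -1.4, 3], [0.3, 0, 0.1]],
    [25, [1, 0, 2.5], [0, 0, 0]],
    [25, [0.5, 0, 2], [0, 0, 0]],
    [25, [0, 0, 0], [0, 0, 0]],
    [25, [0, 0, 0], [0, 0, 0]]
  ]
}}

```text
time_s: 57.12
position: [0.6044, -0.0369, 0.1485]
orientation: [[-0.019, 1.0, 0.008], [0.9, 0.02, -0.435], [-0.435, -0.001, -0.9]]
ft_force: [0.6, 0.2, -2.8]
grip_width: 0.0338
```

Run:
```python
from h import *
look('wrist','w53',(190,110,390,260),4)
st(); p=np.array(ctrl.sense()['position']); print(((p-OL)@FL).round(4)); print(plan([(lp(.2265,-.0008,.013),RL)],25,1))
```

```text
t 57.17 p [ 0.6045 -0.0369  0.1487] x [-0.019  0.9   -0.436] z [ 0.009 -0.435 -0.9  ] F [ 0.4 -0.5 -3.3] w 33.7 q [-0.02  0.33  1.57 -0.47  1.26  0.11]
t 57.17 p [ 0.6045 -0.0369  0.1487] x [-0.019  0.9   -0.436] z [ 0.009 -0.435 -0.9  ] F [ 0.4 -0.5 -3.3] w 33.7 q [-0.02  0.33  1.57 -0.47  1.26  0.11]
[ 0.2263 -0.001   0.0181]
[[25, [-0.2, 0.2, 5.1], [0.0, 0.0, 0.0]]]
  -> end err mm [-0.  0. -0.] deg 0.05
None
```

View pics/w53z.png

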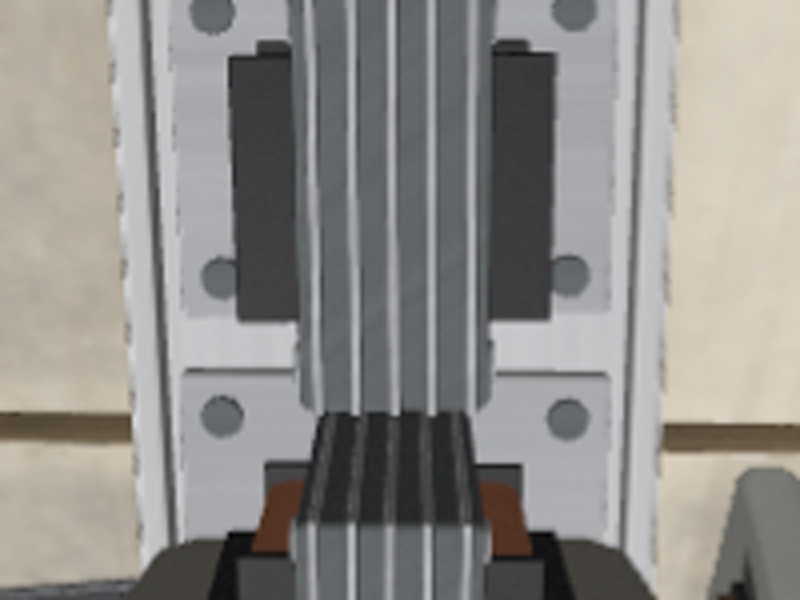

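Now the plate (182–611) is centred between the inner wall edges (168–625), with a gap of about 7 mm to the row. I lower the rest and release.

Emit:
{"name": "apply_moves", "arguments": {
  "targets": [
    [25, [0, 0, 1.5], [0, 0, 0]],
    [25, [0, 0, 1.5], [0, 0, 0]],
    [25, [0, 0, 1.5], [0, 0, 0]],
    [25, [0, 0, 0.5], [0, 0, 0]],
    [25, [0, 0, 0], [0, 0, 0]]
  ]
}}

```text
time_s: 57.58
position: [0.6045, -0.0391, 0.1441]
orientation: [[-0.019, 1.0, 0.008], [0.9, 0.02, -0.435], [-0.435, -0.001, -0.9]]
ft_force: [-0.1, -0.4, -1.8]
grip_width: 0.0335
```

Run:
```python
from h import *
st(); p=np.array(ctrl.sense()['position']); print(((p-OL)@FL).round(4))
```

```text
t 57.58 p [ 0.6045 -0.0391  0.1441] x [-0.019  0.9   -0.435] z [ 0.008 -0.435 -0.9  ] F [-0.1 -0.4 -1.8] w 33.5 q [-0.02  0.33  1.58 -0.48  1.25  0.11]
[ 0.2263 -0.0011  0.0129]
```

Emit:
{"name": "apply_moves", "arguments": {
  "targets": [
    [38, [0, 0, 0], [0, 0, 0]],
    [44, [0, 0, 0], [0, 0, 0]],
    [50, [0, 0, 0], [0, 0, 0]],
    [50, [0, 0, 0], [0, 0, 0]],
    [50, [0, 0, 0], [0, 0, 0]]
  ]
}}

```text
time_s: 58.0
position: [0.6049, -0.0391, 0.1447]
orientation: [[-0.018, 1.0, 0.009], [0.9, 0.021, -0.436], [-0.436, 0.001, -0.9]]
ft_force: [-0.3, 0.9, -0.5]
grip_width: 0.0501
```

Run:
```python
from h import *
look('wrist','w54',(190,110,390,260),4)
st()
```

```text
t 58.05 p [ 0.6048 -0.039   0.1446] x [-0.018  0.9   -0.436] z [ 0.009 -0.435 -0.9  ] F [-0.   0.5 -0.1] w 50.0 q [-0.02  0.33  1.58 -0.48  1.25  0.11]
t 58.05 p [ 0.6048 -0.039   0.1446] x [-0.018  0.9   -0.436] z [ 0.009 -0.435 -0.9  ] F [-0.   0.5 -0.1] w 50.0 q [-0.02  0.33  1.58 -0.48  1.25  0.11]
```

View pics/w54.png

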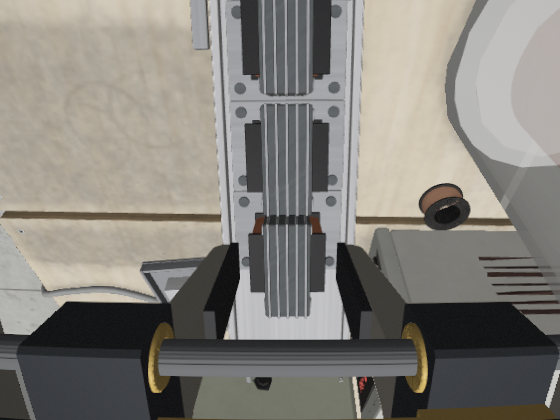

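The choke has slid down and closed on the row (seams at rows 101 and 190). The fingers are clear of it, so I rise.

Emit:
{"name": "apply_moves", "arguments": {
  "targets": [
    [54, [0, 0, -10], [0, 0, 0]],
    [54, [0, 0, -25], [0, 0, 0]],
    [60, [0, 0, -35], [0, 0, 0]],
    [60, [0, 0, -35], [0, 0, 0]],
    [60, [0, 0, -10], [0, 0, 0]]
  ]
}}

```text
time_s: 58.47
position: [0.6061, 0.0131, 0.2547]
orientation: [[-0.016, 1.0, 0.018], [0.9, 0.022, -0.435], [-0.435, 0.009, -0.9]]
ft_force: [1.2, -0.6, 1.2]
grip_width: 0.0604
```

Emit:
{"name": "apply_moves", "arguments": {
  "targets": [
    [60, [0, 0, 0], [0, 0, 0]],
    [60, [0, 0, 0], [0, 0, 0]],
    [60, [0, 0, 0], [0, 0, 0]]
  ]
}}

```text
time_s: 58.72
position: [0.6025, 0.0106, 0.2456]
orientation: [[-0.02, 1.0, 0.005], [0.9, 0.02, -0.436], [-0.436, -0.004, -0.9]]
ft_force: [-0.1, -0.4, -1.4]
grip_width: 0.0602
```

Run:
```python
from h import *
look('wrist','w55',(150,0,410,240),3)
look('top','t55',(200,100,460,300),3)
look('scene','s55',(200,100,460,300),3)
st()
```

```text
t 58.77 p [0.6024 0.0104 0.2453] x [-0.02   0.9   -0.436] z [ 0.005 -0.436 -0.9  ] F [ 0.1 -0.4 -0.5] w 60.2 q [ 0.06  0.27  1.45 -0.45  1.46  0.1 ]
t 58.82 p [0.6024 0.0104 0.2454] x [-0.02   0.9   -0.436] z [ 0.005 -0.436 -0.9  ] F [-0.1  0.1 -0.2] w 60.2 q [ 0.06  0.27  1.45 -0.45  1.46  0.1 ]
t 58.87 p [0.6026 0.0104 0.2457] x [-0.019  0.9   -0.436] z [ 0.005 -0.436 -0.9  ] F [ 0.2 -0.2  0.9] w 59.9 q [ 0.06  0.27  1.45 -0.45  1.46  0.1 ]
t 58.87 p [0.6026 0.0104 0.2457] x [-0.019  0.9   -0.436] z [ 0.005 -0.436 -0.9  ] F [ 0.2 -0.2  0.9] w 59.9 q [ 0.06  0.27  1.45 -0.45  1.46  0.1 ]
```

View pics/w55.png

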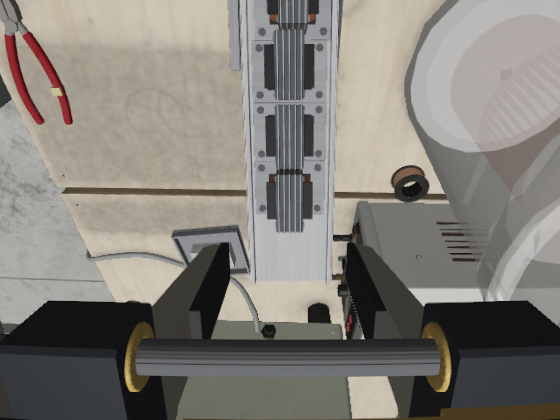

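View pics/t55.png

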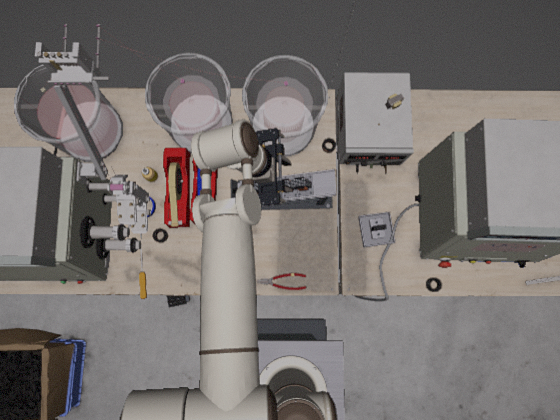

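View pics/s55.png

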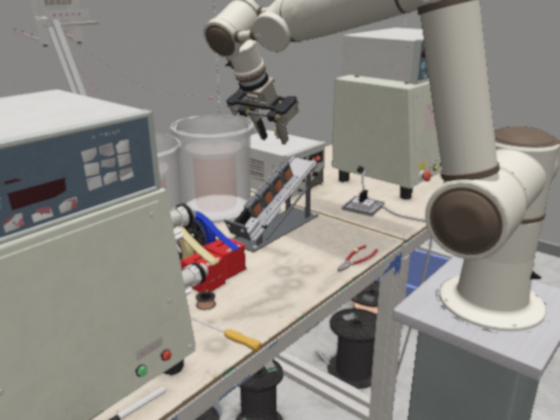

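The row of four stands in the lane, the 40 mm spacer is in the tray, and both bobbins are in place. I move a little for a last view of the foot.

Emit:
{"name": "apply_moves", "arguments": {
  "targets": [
    [60, [15, 0, -20], [0, 0, 0]],
    [60, [25, 0, -20], [0, 0, 0]],
    [60, [25, 0, -15], [0, 0, 0]],
    [60, [10, 0, -5], [0, 0, 0]],
    [60, [0, 0, 0], [0, 0, 0]]
  ]
}}

```text
time_s: 59.28
position: [0.6014, 0.1064, 0.2681]
orientation: [[-0.022, 1.0, 0.009], [0.9, 0.023, -0.435], [-0.435, -0.002, -0.9]]
ft_force: [0.5, 0.3, 0.0]
grip_width: 0.0603
```

Emit:
{"name": "apply_moves", "arguments": {
  "targets": [
    [60, [0, 0, 0], [0, 0, 0]],
    [60, [0, 0, 0], [0, 0, 0]],
    [60, [0, 0, 0], [0, 0, 0]]
  ]
}}

```text
time_s: 59.53
position: [0.6015, 0.1031, 0.2687]
orientation: [[-0.017, 1.0, 0.007], [0.9, 0.019, -0.436], [-0.436, -0.001, -0.9]]
ft_force: [-0.3, 0.1, 0.6]
grip_width: 0.0595
```

Run:
```python
from h import *
look('wrist','w56',(200,0,370,250),3)
look('scene','s56',(210,140,330,260),5)
st()
```

```text
t 59.58 p [0.6016 0.1032 0.2689] x [-0.017  0.9   -0.436] z [ 0.007 -0.436 -0.9  ] F [-0.1  0.6  0. ] w 59.9 q [ 0.21  0.33  1.33 -0.44  1.57  0.21]
t 59.63 p [0.6016 0.1034 0.269 ] x [-0.017  0.9   -0.436] z [ 0.008 -0.436 -0.9  ] F [ 0.6 -0.5  0.1] w 59.8 q [ 0.21  0.33  1.33 -0.44  1.57  0.21]
t 59.63 p [0.6016 0.1034 0.269 ] x [-0.017  0.9   -0.436] z [ 0.008 -0.436 -0.9  ] F [ 0.6 -0.5  0.1] w 59.8 q [ 0.21  0.33  1.33 -0.44  1.57  0.21]
```

View pics/w56z.png

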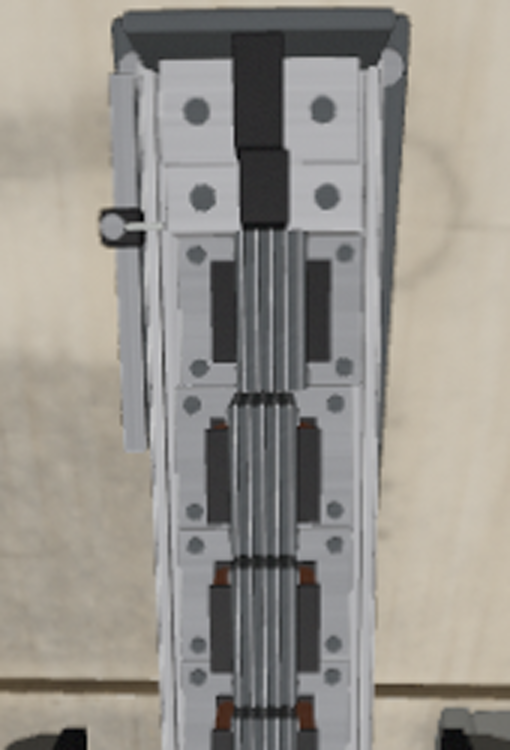

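View pics/s56z.png

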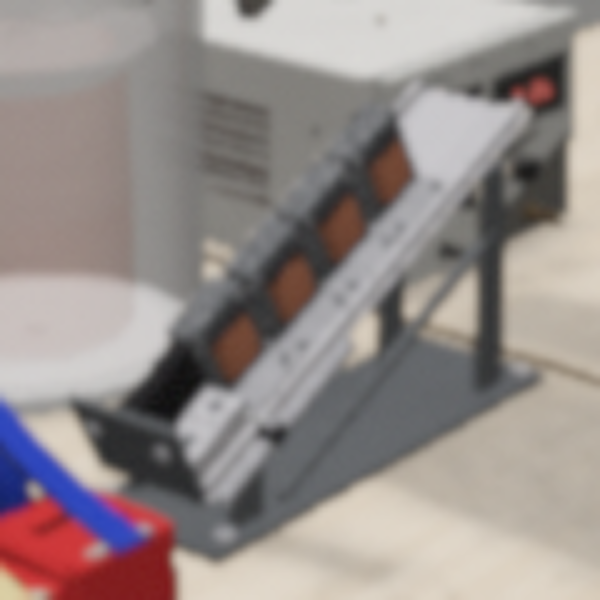

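The pictures show the 30 and 20 spacers at the stop. The pointer line (zoom row 226) is level with the lower face of the first choke (row about 232), and all four chokes are closed up. The arm touches nothing, so I hand in.

Run:
```python
from h import *
print(ctrl.hand_in()); st()
```

```text
the job is handed in; nothing more can be done
None
the job is handed in; nothing more can be done
```

I packed the foot of the lane with the 30 mm and 20 mm spacers, because two views put the pointer at about 49 mm. The 40 mm spacer went in the tray, and all four chokes stand in one row above. I handed the job in about 60 s into the 200 s; no verdict is reported.

**Last checks:** In the final wrist and scene pictures the four chokes were flat, square and touching, with the lowest resting on the spacers at the pointer's line. The tray, pointer and both bobbins looked undisturbed, and the arm was clear of everything with near-zero force. I judged these by eye from the pictures; I did not re-measure each pose.

**What went wrong or disagreed:**
- **Tool point:** the fingertips really lie about 12 mm behind the reported TCP, not 25 mm ahead of it. The first two grasps of the 30 mm spacer missed because of this.
- **30 mm spacer:** it first came down on the far wall of the lane, so I gripped it again and seated it properly.
- **Alignment:** the wrist camera and TCP differed by about 2 mm sideways, and the arm swayed 3–5 mm after quick moves. I corrected both by eye before each release.

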